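# Load and clamp the filter-cassette holder

### The job

Stack every filter cassette lying on the bench in the nest of the holder's carriage, squarely one on another, and lay the steel top plate over them. Then free the carriage's lock knob, slide the carriage all the way in under the clamp and lock it again. Slide the clamp's free jaw down its bar onto the top plate until it tilts and binds on the bar, and screw its handle tight, about two thirds of a turn past the point where the jaw binds; do not knock the bottles and the jar about.

Things in the scene. Friction and masses are not known exactly. Their poses are not given: they have to be found in the camera images.
- cassette1_mid (a point): Centre of filter cassette 1 (may be absent): a flat white plastic block 100 x 44 x 12 mm (x, y, z) with a grey membrane window and four small black port dots on top, 90 g. Its own x axis runs along the 100 mm length, z up. All cassettes are alike; any order in the stack will do.
- cassette2_mid (a point): Centre of filter cassette 2 (may be absent): a flat white plastic block 100 x 44 x 12 mm (x, y, z) with a grey membrane window and four small black port dots on top, 90 g. Its own x axis runs along the 100 mm length, z up. All cassettes are alike; any order in the stack will do.
- cassette3_mid (a point): Centre of filter cassette 3 (may be absent): a flat white plastic block 100 x 44 x 12 mm (x, y, z) with a grey membrane window and four small black port dots on top, 90 g. Its own x axis runs along the 100 mm length, z up. All cassettes are alike; any order in the stack will do.
- cassette4_mid (a point): Centre of filter cassette 4 (may be absent): a flat white plastic block 100 x 44 x 12 mm (x, y, z) with a grey membrane window and four small black port dots on top, 90 g. Its own x axis runs along the 100 mm length, z up. All cassettes are alike; any order in the stack will do.
- topplate_mid (a point): Centre of the steel top plate: a flat steel block 100 x 44 x 10 mm with a dark disc in the middle of its upper face, 280 g; x along its length. It goes on top of the stack, and the clamp's pad presses on it.
- nest (a point): Centre of the floor of the carriage's nest, 35 mm above the bench: a flat table with four steel corner angles 60 mm high that leave 110 mm (x) by 53 mm (y) for the parts; the long sides are open for 82 mm in the middle, for fingers. x points along the rail in the sliding direction (away from the robot), y left, z up. The holder's base plate is 360 x 250 x 12 mm.
- tab (a point): Middle of the carriage's push tab: a black upright plate 12 mm (x) x 26 mm (y) x 40 mm high on the flange at the carriage's right side, 100 mm from the nest's centre line; its top is 13 mm above this point, the flange 27 mm below it. Axes as the nest. Push or grip it across x to slide the carriage; about 2 N when unlocked.
- lock_grip (a point): Grip point of the carriage's lock knob (vertical axis): a black bar grip 40 x 12 x 28 mm on a disc 36 mm across; this point is in the middle of the bar, 11 mm below its top; the flange is 29 mm below it. x points along the bar, so pinch across y. It stands 70 mm from the tab along the rail and rides with the carriage.
- wing (a point): The jaw's wing: a dark steel bar 84 mm long (x, level, towards the robot from the jaw's root), 14 mm wide (y), 20 mm high, this point in its middle cross-section 17 mm from its free end. Pinch it across y or press on its top to slide the jaw up or down the bar: 7 to 8 N moves it freely.
- pad_face (a point): Centre of the underside of the clamp's round pad (30 mm across) at the lower end of the screw; it is above the nest's centre when the carriage is fully in. The pad sits on a spring of 4 N per mm.
- screw_grip (a point): Grip point of the clamp's screw handle (vertical axis, 95 mm from the upright bar): a black bar grip 54 x 13 x 28 mm, this point in its middle, 13 mm below its top and at least 25 mm above the jaw's arm. With the jaw at the top the handle's top is 245 mm above the bench and the bar ends at 221 mm: pass over them with room. x points along the bar; pinch across y. Clockwise seen from above drives the pad down by 2 mm per rad.
- carriage (a joint): Travel of the carriage along the rail, m: 0 at the loading end, 0.17 fully in under the clamp against its stop.
- lock (a joint): Lock knob, rad: 0 free, 1.5 fully locked; clockwise from above locks. It starts to drag at about 0.75 and holds the carriage firmly from 1.25. It turns with 0.15 to 0.25 N m.
- jaw (a joint): Travel of the free jaw down the upright bar, m: 0 at the top, 0.085 lowest. Friction of about 7 N holds it where it is left.
- jaw_tilt (a joint): Tilt of the jaw on its bar, rad: 0 hanging square. When the pad bears on the work and the wing is pushed on (about 10 to 16 N) the arm's end lifts, and at 0.045 to 0.05 the jaw bites on the bar and holds; then pushing on only loads it. It stays tilted while the pad presses on the work, and tilts to about 0.08 as the screw is tightened.
- screw (a joint): Screw handle, rad: grows clockwise (tightening), 0 backed off, 14 fully driven; turns with 0.12 to 0.25 N m, stays where left. After the bite the pad presses with 4 to 7 N and each rad adds about 4 N; tight means at least 10 N: about 4 rad (three wrist turns) is right. While turning, do not press the handle down (that lifts the bite); it sinks by under 2 mm a rad.
- pad: The clamp's pad (a steel disc 30 mm across, 8 mm thick) as a solid; its force on the top plate is the clamping force. Its origin lies on the screw's axis, 35 mm above the underside.
- topplate: The steel top plate as a solid; its origin is the centre of its underside.
- media1: media bottle, glass with a blue cap, 72 mm across, 150 mm tall; leave alone
- media2: media bottle like the other; leave alone
- jar: small amber jar, 48 mm across, 55 mm tall, among the cassettes; leave alone
Not all that is in view belongs to the job. Leave any purple look-alike of the part that bears cassette4_mid alone. Leave any orange look-alike of the part that bears cassette3_mid alone.

How it is judged (in metres and radians):
On the way, in this order (a step that is already met when the one before it is completed fails the run):
1. every cassette lies flat and square in the nest (x of cassette1_mid in the frame of nest between -0.012 and 0.012 m and y of cassette1_mid in the frame of nest between -0.01 and 0.01 m and angle between each of cassette1_mid, cassette2_mid, cassette3_mid, cassette4_mid's own z axis and vertical below 0.1 rad and z of each of cassette1_mid, cassette2_mid, cassette3_mid, cassette4_mid in the frame of nest above 0.002 m and angle between the x axis of each of cassette1_mid, cassette2_mid, cassette3_mid, cassette4_mid and the x axis of nest, either way round below 0.2 rad and x of cassette2_mid in the frame of nest between -0.012 and 0.012 m and y of cassette2_mid in the frame of nest between -0.01 and 0.01 m and x of cassette3_mid in the frame of nest between -0.012 and 0.012 m and y of cassette3_mid in the frame of nest between -0.01 and 0.01 m and x of cassette4_mid in the frame of nest between -0.012 and 0.012 m and y of cassette4_mid in the frame of nest between -0.01 and 0.01 m), for 0.2 s.
2. the top plate lies on the stack (all of step 1 and x of topplate_mid in the frame of nest between -0.012 and 0.012 m and y of topplate_mid in the frame of nest between -0.01 and 0.01 m and angle between topplate_mid's own z axis and vertical below 0.1 rad and z of topplate_mid in the frame of nest above 0.002 m and angle between the x axis of topplate_mid and the x axis of nest, either way round below 0.2 rad and z of topplate_mid in the frame of cassette1_mid above 0.008 m and z of topplate_mid in the frame of cassette2_mid above 0.008 m and z of topplate_mid in the frame of cassette3_mid above 0.008 m and z of topplate_mid in the frame of cassette4_mid above 0.008 m), for 0.2 s.
3. the carriage's lock knob is freed (value of joint lock below 0.7 rad), for 0.1 s.
4. the carriage is fully in (value of joint carriage above 0.165 m), for 0.2 s.
5. the carriage is locked (value of joint lock above 1.2 rad and value of joint carriage above 0.164 m), for 0.2 s.
6. the jaw has been slid down, bears on the top plate and has tilted and bitten (value of joint jaw_tilt above 0.035 rad and value of joint jaw above 0.022 m and contact force between pad and topplate above 2 N), for 0.2 s.
At the end, for the whole second after the job is handed in: Cassettes lie flat in the nest within 12 mm along, 10 mm across and 0.2 rad, top plate above them all; carriage within 7 mm of its inner stop, lock over 1.15 rad; jaw tilted over 0.035 rad, screw past 1.3 rad, pad pressing the top plate with at least 10 N; all at rest (all of step 2 and value of joint carriage above 0.163 m and value of joint lock above 1.15 rad and value of joint jaw_tilt above 0.035 rad and value of joint screw above 1.3 rad and contact force between pad and topplate above 10 N and linear speed of topplate below 0.01 m/s); the robot touches nothing.
It fails at once if a media bottle or the jar is tipped or pushed more than 8 cm (angle between any of media1, media2, jar's own z axis and vertical above 0.6 rad or distance of any of media1, media2, jar from where it was at the start of the episode above 0.08 m).
Of cassette1, cassette2, cassette3, cassette4 only 2 to 4 are there at a start; the rules pass over those that are not, and their reading is None.
At some moment in a run one of cassette1, cassette2, cassette3, cassette4, topplate may be knocked a few centimetres aside while the robot is not near it.
Once in a run the grip may slacken for a moment while it holds something.
It also fails if it takes over 210 s, if anything falls off the work surface, if the arm or the gripper's body presses on something with over 40 N, if the wrist force passes 120 N, or if a joint passes its speed limit or range.

### The arm

A 7-joint arm with a two-finger parallel gripper is mounted at the origin on the work surface. World frame = base frame: x ahead of the robot, y to its left, z up, the work surface at z = 0. Lengths are in m, angles in degrees, forces in N, time in s.
With the tool pointing down it reaches from about 0.425 to 0.875 m from the base axis. Payload 4.7 kg.
Tool frame: the origin (TCP) lies at the very end of the fingers, on their centre line; the grasp point (between the pads) lies 19 mm behind it; z points along the fingers, y is the direction in which the jaws open and shut (so a half turn about z gives the same grasp; the last joint's range is limited). The gripper opens to 87 mm and grips with 3 to 60 N. Pads are 19 mm wide; open, the fingers measure 117 mm over their backs; the gripper's body (75 mm by 190 mm) begins 51 mm behind the grasp point.
Start: joints at [-64.968, 18.392, -4.016, 83.108, 1.295, 78.541, -3.26], TCP at [0.267, 0.593, 0.223] pointing down, gripper open.
Joint ranges: [-163.93, 163.93], [-17.29, 119.83], [-79.2, 71.16], [3.27, 140.29], [-89.18, 269.18], [5.43, 117.66], [-154.24, 154.24]. Speed limits (degrees/s): [147.25, 147.25, 180, 180, 180, 180, 180].

### API

Orientations are given as [roll, pitch, yaw] about the fixed x, y, z axes, in that order (R = Rz(yaw) Ry(pitch) Rx(roll)).
In Python, from cell import env gives the robot as it stands.
- The arm moves only by the tool servo_tool, never from a script. Its argument "increments" is a list that holds one entry, the list of rows, each a list of 7 numbers: the shift along the tool's x, y, z in m, then the turn, a rotation vector about the tool's x, y, z in degrees, then the opening, from -1 (shut) to 1 (fully open). In form: [[[dx, dy, dz, rx, ry, rz, fingers], ...]]. A call has 1 to 20 rows; each row is the pose to reach, as a shift and turn from the pose commanded when the call began, along the tool's axes at that moment; what a row does not reach only later rows make up. A row lasts 1/10 s, in which the tool goes at most 50 mm and 8.59 degrees, less where a joint would pass 70% of its speed; a pose out of reach is approached as far as the arm can. A call with a gripper value outside its range is refused whole. The fingers move at their own pace and stop on an object; "squeeze" is the grip in N (left out, the last holds). Time passes only in rows, so rows that repeat a pose let the fingers close. It gives the time, the measured TCP pose, the force and the opening at its end, in the units of the state.
- env.get_obs(): the state, without advancing time (a new reading comes with each control period).
- env.read_camera(name): name is "scene" or "side" or "wrist"; returns a dict with "frame" (384x512x3 uint8, blue, green, red), "intrinsics" (3x3 intrinsics, pixels), "rvec" (rotation vector, rad) and "tvec" (3), from world to camera coordinates, as OpenCV has them. Camera axes: x right, y down, z forward; pixel columns grow to the right and rows downward; lengths in m; the calibration is good to about 2 mm. A picture is of the moment at which its call begins. There is no depth.
- env.sign_off(): hands the job in, once; it reports no verdict.
The state is a dict: "time_s": time; "qpos": joint angles; "joint_velocities": joint speeds; "effort": joint torques, N m; "tool_pos": TCP position; "tool_rot": TCP orientation; "force": force on the tool from outside, world axes, zero at the start; "wrist_torque": the same for the moment, N m; "grip_width": finger opening in m.
Only numpy, scipy, OpenCV 4.12 (cv2) and the standard library are available. Lean on these libraries where they do the work, as an engineer would, in place of code of your own. Each camera call takes 0.05 s, during which the arm holds its last target.

## Working session

There is one attempt and no reset: what is moved stays moved. The work goes in short steps, Python scripts to look and compute and a tool call to move; the robot and the scene stay as the last step left them, time stands still between calls to the robot, and variables do not carry over. Pictures are saved under pics/ and viewed, and the job is handed in when it is done.

Besides the shell and the picture viewer there is one more tool, called after ">>>" by a JSON object that holds its "fn" and its "kwargs". servo_tool: Moves the arm, as the interface text tells. Its arguments: {"type":"object","properties":{"increments":{"type":"array","items":{"type":"array","items":{"type":"array","items":{"type":"number"}}}},"squeeze":{"type":"number"}},"required":["increments"]}

```bash
ls; mkdir -p pics; cat > h.py <<'E'
import numpy as np, cv2
from scipy.spatial.transform import Rotation as R
from cell import env
def snap(name,fn,crop=None,scale=1):
    c=env.read_camera(name); f=np.ascontiguousarray(c['frame'])
    np.savez('pics/'+fn+'.npz',f=f,K=c['intrinsics'],r=np.array(c['rvec']).ravel(),t=np.array(c['tvec']).ravel())
    save(fn,fn,crop,scale); return c
def save(src,fn,crop=None,scale=1):
    f=np.load('pics/'+src+'.npz')['f']
    if crop: x0,y0,x1,y1=crop; f=f[y0:y1,x0:x1]
    if scale!=1: f=cv2.resize(f,None,fx=scale,fy=scale,interpolation=cv2.INTER_CUBIC)
    cv2.imwrite('pics/'+fn+'.png',f)
def cam(src):
    d=np.load('pics/'+src+'.npz'); return d['K'],d['r'],d['t']
def ray(src,uv):
    K,r,t=cam(src); Rm=cv2.Rodrigues(r)[0]
    d=Rm.T@(np.linalg.inv(K)@np.array([uv[0],uv[1],1.])); return -Rm.T@t,d
def atz(src,uv,z):
    o,d=ray(src,uv); return o+d*(z-o[2])/d[2]
def tri(obs):
    A=np.zeros((3,3));b=np.zeros(3)
    L=[ray(s,u) for s,u in obs]
    for o,d in L:
        d=d/np.linalg.norm(d);P=np.eye(3)-np.outer(d,d);A+=P;b+=P@o
    p=np.linalg.solve(A,b)
    return p,[float(np.linalg.norm(np.cross(p-o,d/np.linalg.norm(d)))) for o,d in L]
def proj(src,p):
    K,r,t=cam(src); return cv2.projectPoints(np.array(p,float).reshape(-1,1,3),r,t,K,None)[0].reshape(-1,2)
def st():
    o=env.get_obs(); print({k:np.round(o[k],4).tolist() for k in ('time_s','qpos','tool_pos','tool_rot','force','grip_width')})
    return o
def inc(p,yaw=None):
    """tool-frame increments to world TCP p with tool down and tool x-axis yaw (deg)"""
    o=env.get_obs(); Rm=R.from_euler('xyz',o['tool_rot'],degrees=True)
    d=Rm.inv().apply(np.array(p)-o['tool_pos'])
    rv=np.zeros(3)
    if yaw is not None:
        T=R.from_euler('xyz',[180,0,yaw],degrees=True); rv=(Rm.inv()*T).as_rotvec(degrees=True)
    return np.round(d,4).tolist(),np.round(rv,2).tolist()
E
python3 - <<'E'
from h import *
st()
for n in ('scene','side','wrist'):
    c=snap(n,n+'0',scale=1.5); print(n,np.round(-cv2.Rodrigues(np.array(c['rvec']))[0].T@np.array(c['tvec']).ravel(),3))
E
```

```text
pics
{'time_s': 0.0, 'qpos': [-64.9668, 18.4403, -4.016, 83.1744, 1.2961, 78.539, -3.2597], 'tool_pos': [0.2665, 0.5922, 0.2215], 'tool_rot': [-179.8916, 0.0066, 155.7776], 'force': [-0.4826, -0.3748, 0.0053], 'grip_width': 0.0874}
scene [ 1.369 -0.689  1.056]
side [-0.285 -1.062  0.981]
wrist [0.197 0.625 0.385]
```

View pics/scene0.png

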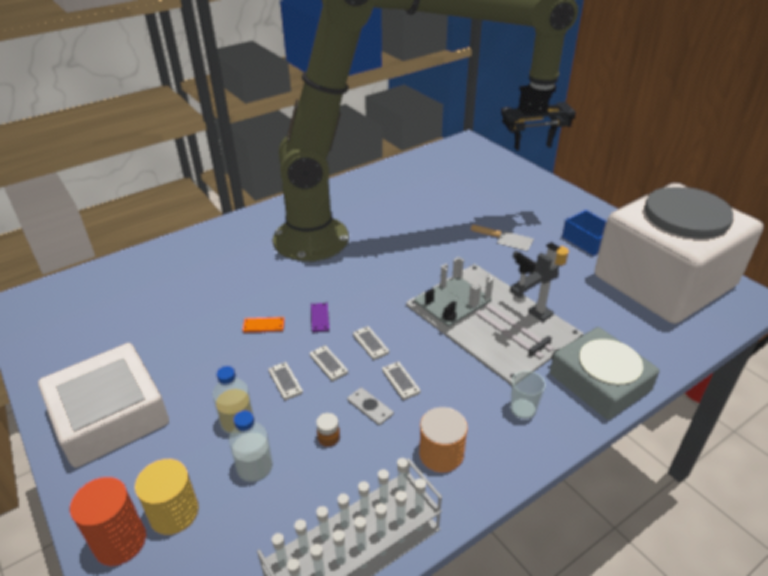

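View pics/side0.png

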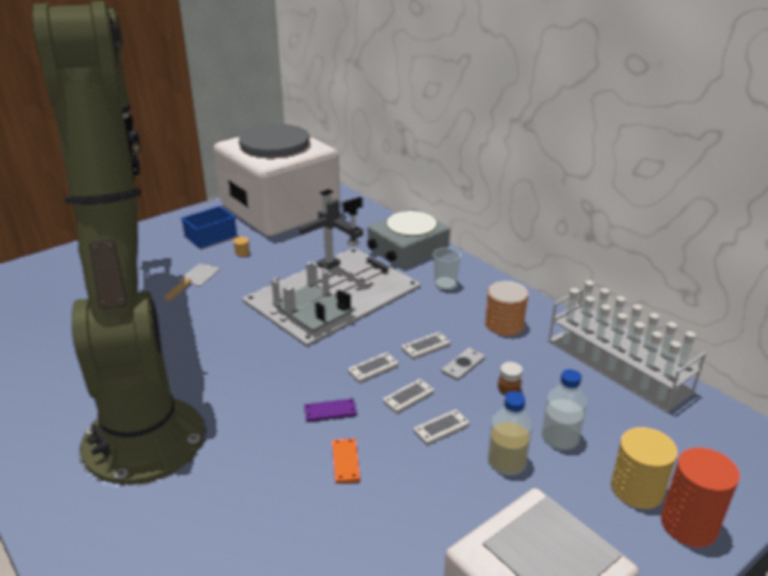

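View pics/wrist0.png

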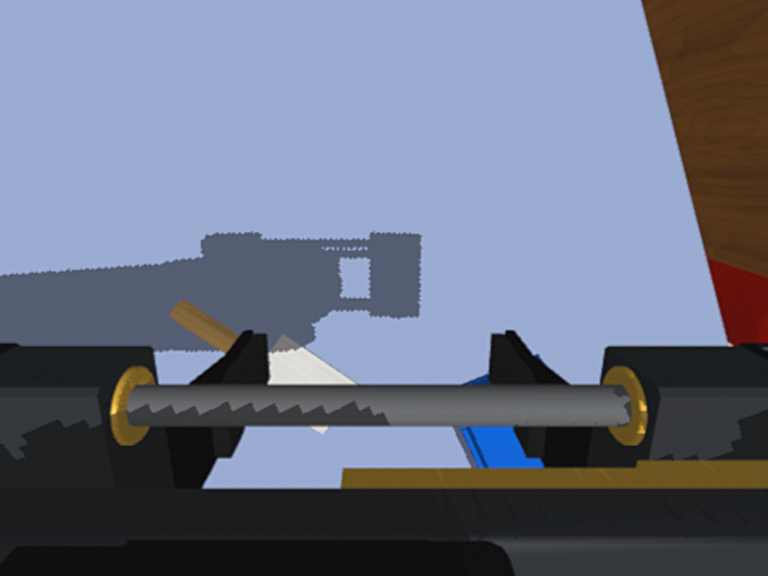

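```bash
python3 - <<'E'
from h import *
save('scene0','sc_a',(150,190,300,300),5)
save('side0','si_a',(190,200,350,310),5)
save('scene0','sc_b',(260,140,400,260),5)
save('side0','si_b',(150,110,300,230),5)
E
```

```text
(no output)
```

View pics/sc_a.png

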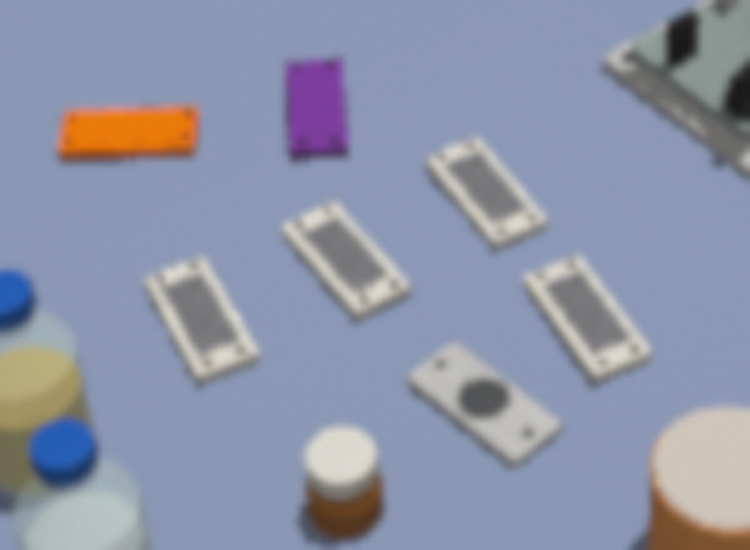

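View pics/si_a.png

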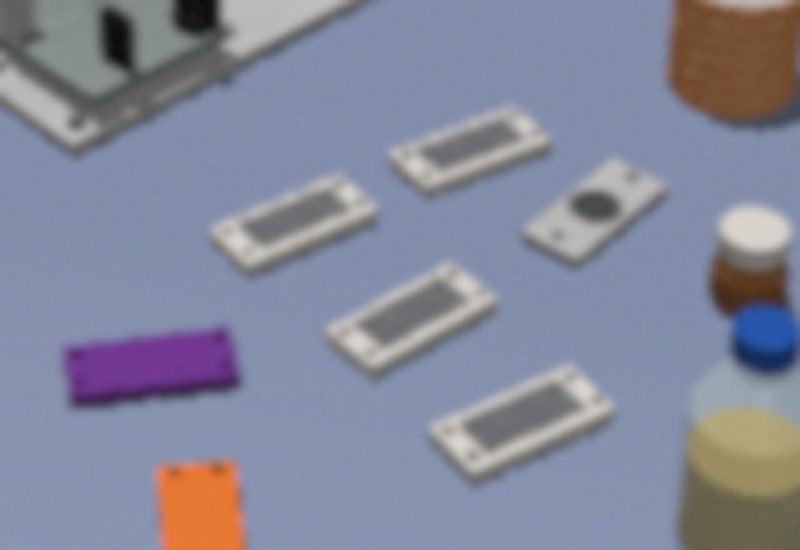

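View pics/sc_b.png

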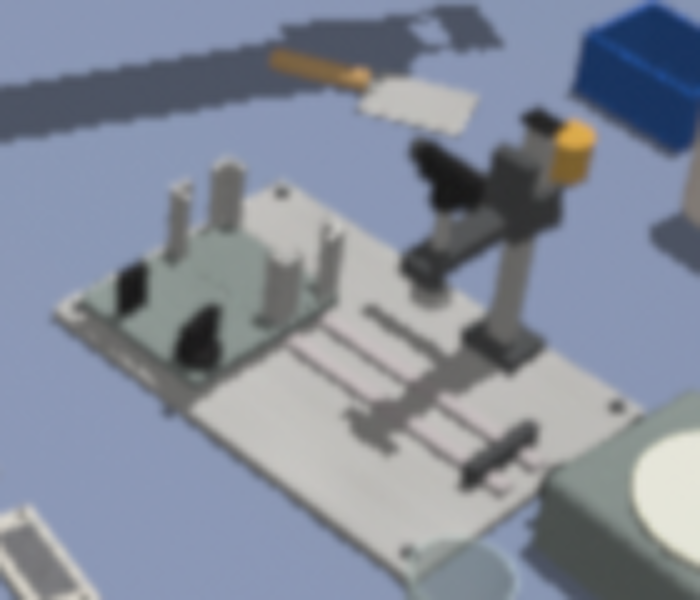

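View pics/si_b.png

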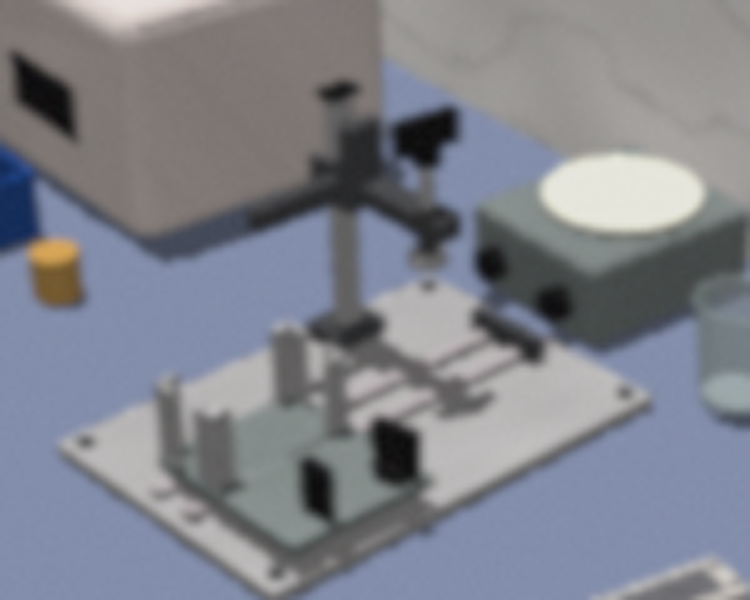

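```bash
python3 - <<'E'
from h import *
S={'A':[(148,278),(203,258),(258,352),(203,376)],'B':[(285,222),(338,203),(408,285),(360,312)],'C':[(428,155),(480,138),(545,215),(498,243)],'D':[(525,275),(580,257),(650,350),(598,377)],'P':[(410,378),(455,345),(560,425),(518,460)]}
I={'A':[(430,430),(570,367),(613,403),(475,472)],'B':[(328,330),(452,265),(495,297),(378,370)],'C':[(212,232),(340,175),(378,207),(250,268)],'D':[(390,155),(515,108),(550,138),(430,188)],'P':[(522,232),(618,158),(665,185),(575,262)]}
for k in S:
    z=.012 if k!='P' else .01
    a=np.array([atz('scene0',(u/5+150,v/5+190),z)[:2] for u,v in S[k]])
    b=np.array([atz('side0',(u/5+190,v/5+200),z)[:2] for u,v in I[k]])
    cs=np.mean(S[k],0)/5+[150,190]; ci=np.mean(I[k],0)/5+[190,200]
    p,e=tri([('scene0',cs),('side0',ci)])
    for q in(a,b):
        r=cv2.minAreaRect((q*1000).astype(np.float32)); print(k,np.round(q.mean(0),3),np.round(r[1],0),round(r[2],1))
    print('  tri',np.round(p,3),np.round(e,3))
for src,pts,off in (('scene0',[(55,315),(280,180),(640,405),(415,590)],(260,140)),('side0',[(62,448),(425,280),(650,402),(280,600)],(150,110))):
    a=np.array([atz(src,(u/5+off[0],v/5+off[1]),.012)[:2] for u,v in pts]);print(np.round(a,3).tolist(),cv2.minAreaRect((a*1000).astype(np.float32)))
# coarse features
def T(n,s,i): 
    p,e=tri([('scene0',(s[0]/5+260,s[1]/5+140)),('side0',(i[0]/5+150,i[1]/5+110))]);print(n,np.round(p,3),np.round(e,4))
T('tab/lock nearleft',(130,290),(318,487))
T('lock/tab2',(200,340),(395,450))
T('screwhandle',(440,175),(427,132))
T('post top',(540,125),(340,93))
T('jar?', (0,0),(0,0))
E
```

```text
A [ 0.457 -0.327] [40. 99.] 83.8
A [ 0.455 -0.331] [ 41. 100.] 85.3
  tri [ 0.457 -0.328  0.009] [0.001 0.001]
B [ 0.466 -0.219] [ 40. 103.] 89.2
B [ 0.465 -0.226] [97. 45.] 0.8
  tri [ 0.466 -0.221  0.01 ] [0.002 0.002]
C [ 0.467 -0.104] [ 42. 103.] 85.1
C [ 0.466 -0.11 ] [ 43. 100.] 87.1
  tri [ 0.467 -0.105  0.01 ] [0.002 0.002]
D [ 0.605 -0.117] [ 41. 102.] 82.5
D [ 0.603 -0.123] [ 43. 100.] 82.9
  tri [ 0.606 -0.118  0.009] [0.002 0.002]
P [ 0.626 -0.214] [97. 40.] 11.1
P [ 0.623 -0.218] [104.  42.] 9.6
  tri [ 0.626 -0.214  0.006] [0.001 0.001]
[[0.409, 0.044], [0.381, 0.294], [0.733, 0.325], [0.767, 0.07]] ((574.3328247070312, 182.26869201660156), (364.8512268066406, 256.7074279785156), 5.050569534301758)
[[0.381, 0.283], [0.731, 0.314], [0.75, 0.065], [0.401, 0.035]] ((565.7684326171875, 174.59881591796875), (351.8456726074219, 249.70355224609375), 4.842080593109131)
tab/lock nearleft [0.46  0.074 0.056] [0.0005 0.0005]
lock/tab2 [0.53  0.082 0.053] [0.0008 0.0008]
screwhandle [0.638 0.183 0.222] [0.001 0.001]
post top [0.633 0.282 0.217] [0.0015 0.0015]
jar? [0.328 0.082 0.348] [0.097 0.097]
```

```bash
python3 - <<'E'
from h import *
K,r,t=cam('wrist0'); Rm=cv2.Rodrigues(r)[0]; print(np.round(Rm,3),K)
o=env.get_obs(); Tm=R.from_euler('xyz',o['tool_rot'],degrees=True).as_matrix()
print('cam axes in tool',np.round(Tm.T@Rm.T,3)); print(np.round(Tm.T@(-Rm.T@t-o['tool_pos']),3))
print(inc([.52,.17,.32],185))
E
```

```text
[[ 0.411  0.912 -0.001]
 [ 0.875 -0.394  0.28 ]
 [ 0.255 -0.116 -0.96 ]] [[299.54890585   0.         252.2086121 ]
 [  0.         299.54890585 189.26827958]
 [  0.           0.           1.        ]]
cam axes in tool [[-0.001 -0.96  -0.28 ]
 [ 1.    -0.001  0.   ]
 [-0.001 -0.28   0.96 ]]
[ 0.077  0.    -0.163]
([-0.4044, -0.2814, -0.0978], [-0.08, -0.02, -29.22])
```

>>> {"fn": "servo_tool", "kwargs": {"increments": [[[0,0,-0.05,0,0,0,1],[0,0,-0.095,0,0,0,1],[-0.04,-0.03,-0.095,0,0,-5,1],[-0.08,-0.06,-0.095,0,0,-10,1],[-0.12,-0.085,-0.095,0,0,-15,1],[-0.16,-0.11,-0.095,0,0,-20,1],[-0.2,-0.14,-0.095,0,0,-25,1],[-0.24,-0.17,-0.095,0,0,-29,1],[-0.28,-0.195,-0.095,0,0,-29,1],[-0.32,-0.225,-0.095,0,0,-29,1],[-0.36,-0.25,-0.095,0,0,-29,1],[-0.4,-0.28,-0.095,0,0,-29,1],[-0.4,-0.28,-0.095,0,0,-29,1],[-0.4,-0.28,-0.095,0,0,-29,1]]]}}

```text
time_s: 1.55
tool_pos: [0.517, 0.1718, 0.3173]
tool_rot: [180.0, -0.0, -175.4]
force: [-0.2, 1.2, -1.4]
grip_width: 0.0872
```

```bash
python3 - <<'E'
from h import *
st()
snap('wrist','w1',scale=1.5)
E
```

```text
{'time_s': 1.55, 'qpos': [-34.6066, 3.6197, 14.2306, 89.9037, -0.9099, 86.6163, 74.2211], 'tool_pos': [0.517, 0.1718, 0.3173], 'tool_rot': [179.9895, -0.0326, -175.4299], 'force': [-0.2217, 1.1666, -1.4213], 'grip_width': 0.0872}
```

View pics/w1.png

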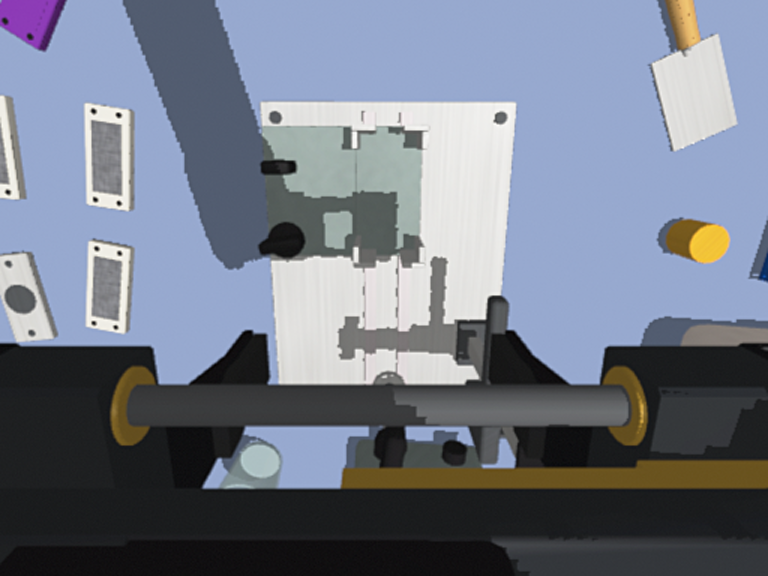

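```bash
python3 - <<'E'
from h import *
save('w1','w1a',(165,60,345,185),4)
save('w1','w1b',(0,50,120,235),3)
E
```

```text
(no output)
```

View pics/w1a.png

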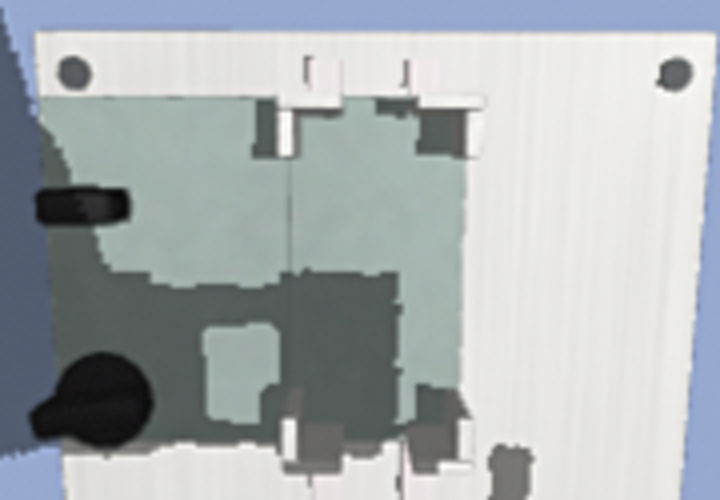

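View pics/w1b.png

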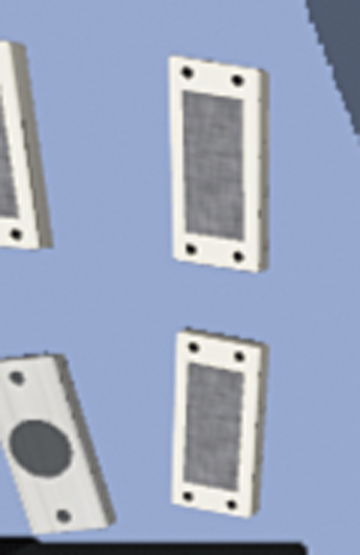

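```bash
python3 - <<'E'
from h import *
c=lambda u,v:(u/4+165,v/4+60)
P=[(278,94),(485,95),(472,463),(285,473)]
a=np.array([atz('w1',c(*p),.095)[:2] for p in P]);print(np.round(a,4).tolist(),a.mean(0),cv2.minAreaRect((a*1000).astype(np.float32)))
H=[(74,72),(675,73)]
b=np.array([atz('w1',c(*p),.012)[:2] for p in H]);d=b[0]-b[1];print('holes',b,np.degrees(np.arctan2(-d[0],d[1]))) 
E2=[(36,32),(716,32)]
b=np.array([atz('w1',c(*p),.012)[:2] for p in E2]);d=b[1]-b[0];print('edge',b,np.linalg.norm(d),np.degrees(np.arctan2(-d[0],d[1]))) 
c=lambda u,v:(u/3,v/3+50)
for n,z,Q in (('C',.012,[(168,56),(260,68),(260,271),(175,262)]),('D',.012,[(177,330),(258,345),(252,517),(172,505)])):
    b=np.array([atz('w1',c(*p),z)[:2] for p in Q]);print(n,b.mean(0),cv2.minAreaRect((b*1000).astype(np.float32)))
E
```

```text
[[0.4207, 0.1435], [0.416, 0.2062], [0.5306, 0.2146], [0.5389, 0.1532]] [0.47656611 0.17934141] ((477.2264099121094, 179.6460418701172), (118.61034393310547, 62.88039016723633), 4.694332599639893)
holes [[0.41468307 0.06335815]
 [0.39761341 0.28351532]] -175.56650153199874
edge [[0.40205864 0.04936279]
 [0.38252402 0.29623447]] 0.24764334913569427 4.5243093809614345
C [ 0.46733174 -0.1034359 ] ((467.52435302734375, -103.25723266601562), (44.1474494934082, 101.20263671875), 86.18635559082031)
D [ 0.60467882 -0.11609754] ((604.955078125, -116.34814453125), (44.089134216308594, 101.04496765136719), 83.52374267578125)
```

```bash
python3 - <<'E'
from h import *
print(inc([.467,-.104,.13],176.2))
E
```

```text
([0.0721, -0.2727, 0.1872], [0.03, -0.04, 8.56])
```

>>> {"fn": "servo_tool", "kwargs": {"increments": [[[0.01,-0.04,0.0,0,0,2,1],[0.02,-0.08,0.03,0,0,4,1],[0.03,-0.12,0.06,0,0,6,1],[0.04,-0.16,0.09,0,0,8,1],[0.055,-0.2,0.12,0,0,8.5,1],[0.065,-0.24,0.15,0,0,8.5,1],[0.072,-0.273,0.187,0,0,8.5,1],[0.072,-0.273,0.187,0,0,8.5,1],[0.072,-0.273,0.187,0,0,8.5,1]]]}}

```text
time_s: 2.5
tool_pos: [0.4667, -0.1039, 0.1295]
tool_rot: [180.0, -0.1, 176.3]
force: [0.2, 0.8, 0.6]
grip_width: 0.087
```

```bash
python3 - <<'E'
from h import *
st()
snap('wrist','w2',scale=1.5)
E
```

```text
{'time_s': 2.5, 'qpos': [-19.4358, 0.9772, 29.2983, 114.429, -0.5344, 64.8648, 96.3721], 'tool_pos': [0.4667, -0.1039, 0.1295], 'tool_rot': [179.9789, -0.1437, 176.285], 'force': [0.2471, 0.801, 0.5833], 'grip_width': 0.087}
```

View pics/w2.png

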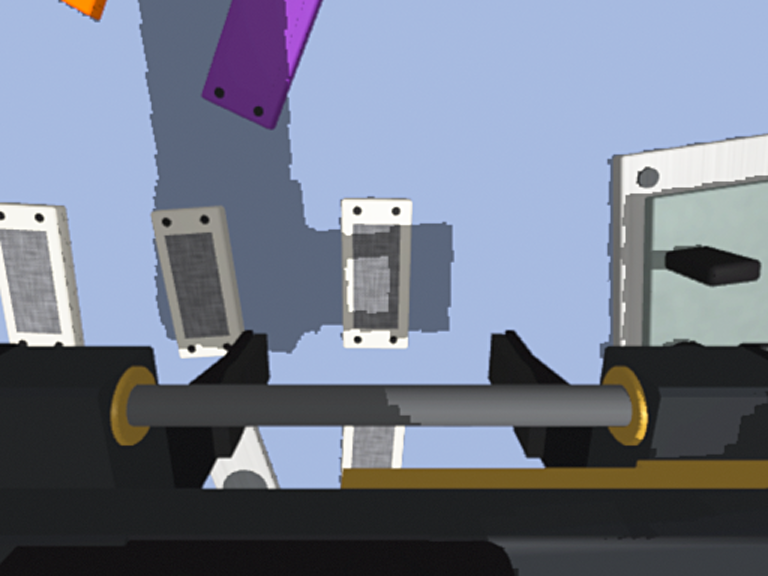

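```bash
python3 - <<'E'
from h import *
for n,Q in (('C',[(341,199),(409,201),(407,347),(343,346)]),('B',[(152,210),(222,207),(240,348),(181,357)])):
    b=np.array([atz('w2',(u/1.5,v/1.5),.012)[:2] for u,v in Q]);print(n,b.mean(0),cv2.minAreaRect((b*1000).astype(np.float32)))
# C dots: w1b crop3 vs w2
for a,b in (((187,72),(357,211)),((237,79),(396,211)),((190,249),(358,340)),((238,257),(393,340))):
    print(tri([('w1',(a[0]/3,a[1]/3+50)),('w2',(b[0]/1.5,b[1]/1.5))]))
print(inc([.467,-.1035,.0025],177))
E
```

```text
C [ 0.4664957  -0.10520062] ((466.4020080566406, -104.8421859741211), (43.358070373535156, 98.60304260253906), 85.70769500732422)
B [ 0.46377596 -0.21951413] ((464.65985107421875, -218.89114379882812), (43.621795654296875, 99.77391815185547), 89.60188293457031)
(array([ 0.42336461, -0.11343611,  0.01222546]), [0.0002134035027250109, 0.00021340350272491834])
(array([ 0.42480221, -0.08926949,  0.01252671]), [0.00033229760899765754, 0.0003322976089975727])
(array([ 0.5091347 , -0.11947577,  0.01346689]), [0.00013138973718260843, 0.00013138973718266087])
(array([ 0.51144488, -0.09607726,  0.01192673]), [3.355294703375666e-05, 3.355294703370895e-05])
([0.001, -0.0007, 0.1282], [0.04, -0.01, -0.61])
```

>>> {"fn": "servo_tool", "kwargs": {"increments": [[[0,0,0.04,0,0,0,1],[0,0,0.08,0,0,0,1],[0,0,0.11,0,0,0,1],[0,0,0.126,0,0,0,1],[0,0,0.126,0,0,0,0],[0,0,0.126,0,0,0,-1],[0,0,0.126,0,0,0,-1],[0,0,0.126,0,0,0,-1],[0,0,0.126,0,0,0,-1],[0,0,0.126,0,0,0,-1]]], "squeeze": 30}}

```text
time_s: 3.55
tool_pos: [0.468, -0.1047, 0.0051]
tool_rot: [180.0, 0.1, 176.3]
force: [0.6, -0.4, -0.4]
grip_width: 0.0473
```

>>> {"fn": "servo_tool", "kwargs": {"increments": [[[0,0,0.0,0,0,0,-1],[0,0,0.0,0,0,0,-1],[0,0,0.0,0,0,0,-1],[0,0,-0.04,0,0,0,-1],[0,0,-0.08,0,0,0,-1],[0,0,-0.12,0,0,0,-1],[0,0,-0.16,0,0,0,-1],[0,0,-0.16,0,0,0,-1]]]}}

```text
time_s: 4.35
tool_pos: [0.4711, -0.1053, 0.1697]
tool_rot: [179.9, 0.6, 176.3]
force: [0.3, 0.2, -0.7]
grip_width: 0.0437
```

```bash
python3 - <<'E'
from h import *
st()
snap('wrist','w3',scale=1.5)
print(inc([.4768,.1795,.17],184.6))
E
```

```text
{'time_s': 4.35, 'qpos': [-20.4898, -1.4654, 29.8404, 111.6527, 0.6625, 69.059, 95.3798], 'tool_pos': [0.4711, -0.1053, 0.1697], 'tool_rot': [179.945, 0.5687, 176.2672], 'force': [0.299, 0.2302, -0.7287], 'grip_width': 0.0437}
([0.011, 0.2843, -0.003], [0.03, 0.31, -8.32])
```

View pics/w3.png

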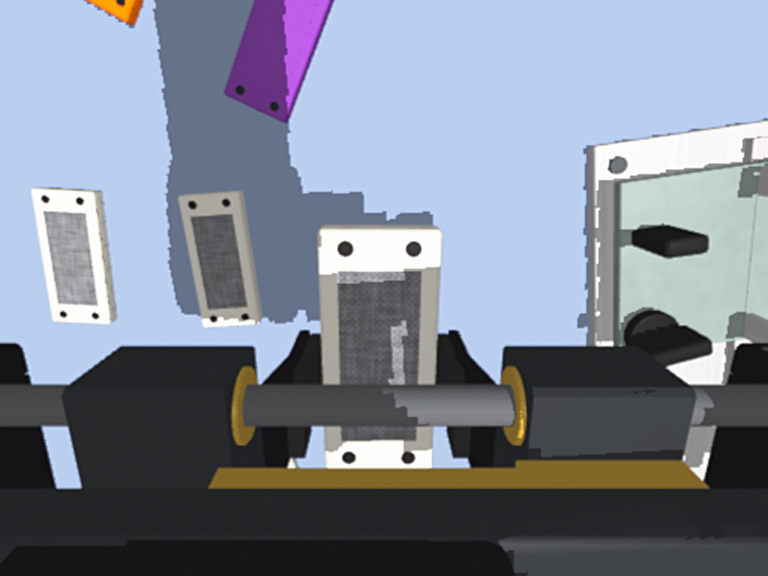

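```bash
cat >> h.py <<'E'
def ingrip(src,pts,dz,sc=1.5):
    o=env.get_obs(); T=R.from_euler('xyz',o['tool_rot'],degrees=True)
    q=np.array([atz(src,(u/sc,v/sc),o['tool_pos'][2]+dz) for u,v in pts])
    l=T.inv().apply(q-o['tool_pos']); print('in tool mm',np.round(l*1000,1).tolist(),'mean',np.round(l.mean(0)*1000,1))
E
python3 - <<'E'
from h import *
ingrip('w3',[(345,248),(413,248),(349,457),(407,457)],.007)
E
```

```text
in tool mm [[42.2, -11.6, -7.2], [42.1, 12.9, -7.2], [-46.5, -11.9, -6.8], [-46.5, 12.2, -6.7]] mean [-2.2  0.4 -7. ]
```

>>> {"fn": "servo_tool", "kwargs": {"increments": [[[0.003,0.04,-0.01,0,0,-2,-1],[0.006,0.08,-0.01,0,0,-4,-1],[0.009,0.12,-0.01,0,0.3,-6,-1],[0.012,0.16,-0.01,0,0.3,-8.3,-1],[0.013,0.2,-0.01,0,0.3,-8.3,-1],[0.013,0.24,-0.01,0,0.3,-8.3,-1],[0.013,0.284,-0.01,0,0.3,-8.3,-1],[0.013,0.284,-0.01,0,0.3,-8.3,-1],[0.013,0.284,-0.01,0,0.3,-8.3,-1]]]}}

```text
time_s: 5.3
tool_pos: [0.4717, 0.1799, 0.1723]
tool_rot: [-179.9, -0.5, -175.3]
force: [0.9, -1.2, -1.4]
grip_width: 0.0437
```

```bash
python3 - <<'E'
from h import *
st()
snap('wrist','w4',scale=1.5)
E
```

```text
{'time_s': 5.3, 'qpos': [-36.5237, 2.7844, 13.1134, 107.3412, -0.7418, 70.4637, 71.5584], 'tool_pos': [0.4717, 0.1799, 0.1723], 'tool_rot': [-179.8989, -0.5097, -175.2709], 'force': [0.8805, -1.1726, -1.4433], 'grip_width': 0.0437}
```

View pics/w4.png

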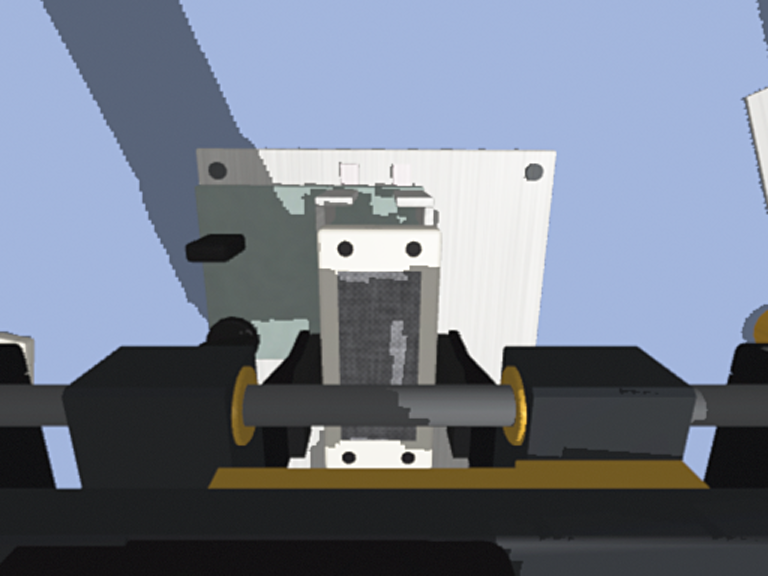

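```bash
python3 - <<'E'
from h import *
save('w4','w4a',(190,100,310,180),6)
E
```

```text
(no output)
```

View pics/w4a.png

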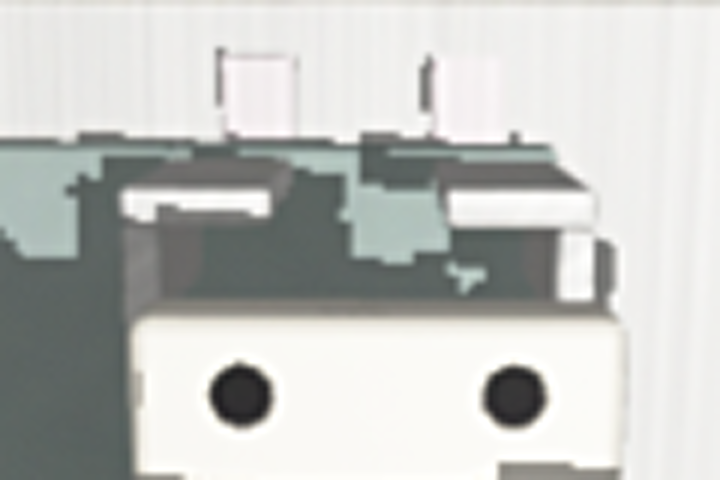

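```bash
python3 - <<'E'
from h import *
c=lambda u,v:(u/4+165,v/4+60)
d=lambda u,v:(u/6+190,v/6+100)
for a,b in (((278,94),(120,188)),((485,95),(597,190))):
    print(tri([('w1',c(*a)),('w4',d(*b))]), atz('w4',d(*b),.095))
E
```

```text
(array([0.42024492, 0.14270901, 0.09168582]), [0.0006155925646649204, 0.0006155925646649333]) [0.41965989 0.14259362 0.095     ]
(array([0.41545204, 0.20690375, 0.0853609 ]), [0.0002612211395963142, 0.00026122113959629477]) [0.4147737  0.20541077 0.095     ]
```

```bash
python3 - <<'E'
from h import *
print(inc([.4745,.179,.060],184.6))
E
```

```text
([-0.0033, 0.0005, 0.1126], [-0.1, -0.48, -0.02])
```

>>> {"fn": "servo_tool", "kwargs": {"increments": [[[-0.0035,0.0005,0.03,0,-0.3,0,-1],[-0.0035,0.0005,0.06,0,-0.3,0,-1],[-0.0035,0.0005,0.09,0,-0.3,0,-1],[-0.0035,0.0005,0.112,0,-0.3,0,-1],[-0.0035,0.0005,0.112,0,-0.3,0,-1],[-0.0035,0.0005,0.112,0,-0.3,0,-1]]]}}

```text
time_s: 5.95
tool_pos: [0.4759, 0.1788, 0.0625]
tool_rot: [-180.0, -0.1, -175.5]
force: [0.9, 0.1, -0.4]
grip_width: 0.0433
```

```bash
python3 - <<'E'
from h import *
print(inc([.4745,.179,.0405],184.6))
E
```

```text
([0.0014, 0.0003, 0.022], [-0.02, -0.05, -0.14])
```

>>> {"fn": "servo_tool", "kwargs": {"increments": [[[0.001,0,0.012,0,0,0,-1],[0.001,0,0.018,0,0,0,-1],[0.001,0,0.0215,0,0,0,-1],[0.001,0,0.0215,0,0,0,-1],[0.001,0,0.0215,0,0,0,-1]]]}}

```text
time_s: 6.45
tool_pos: [0.4751, 0.1803, 0.0412]
tool_rot: [180.0, 0.0, -175.4]
force: [-0.7, 0.8, -1.1]
grip_width: 0.0436
```

Release and rise.

>>> {"fn": "servo_tool", "kwargs": {"increments": [[[0,0,0.001,0,0,0,-0.5],[0,0,0.001,0,0,0,0.4],[0,0,0.001,0,0,0,0.4],[0,0,0.001,0,0,0,0.4],[0,0,0.0,0,0,0,0.4],[0,0,-0.03,0,0,0,0.4],[0,0,-0.07,0,0,0,1],[0,0,-0.11,0,0,0,1],[0,0,-0.13,0,0,0,1],[0,0,-0.13,0,0,0,1]]]}}

```text
time_s: 7.45
tool_pos: [0.4772, 0.1811, 0.1749]
tool_rot: [179.8, 0.4, -175.4]
force: [0.0, 0.2, -0.5]
grip_width: 0.0834
```

```bash
python3 - <<'E'
from h import *
st()
snap('wrist','w5',scale=1.5)
E
```

```text
{'time_s': 7.45, 'qpos': [-36.6209, 2.6006, 13.305, 107.2161, -0.7013, 69.8263, 71.4824], 'tool_pos': [0.4772, 0.1811, 0.1749], 'tool_rot': [179.8056, 0.3861, -175.4263], 'force': [0.0068, 0.2403, -0.4576], 'grip_width': 0.0834}
```

View pics/w5.png

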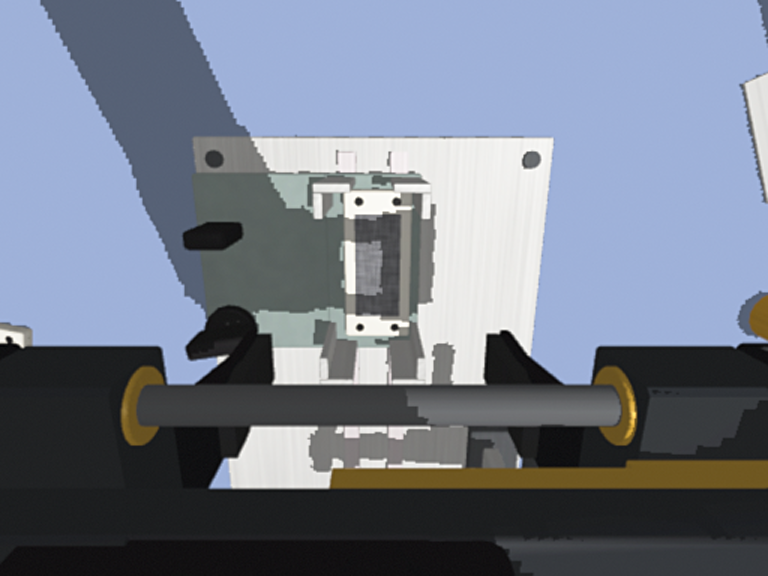

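```bash
cat >> h.py <<'E'
NEST=np.array([.4768,.1792]);NY=4.6
def innest(src,pts,z,sc=1.5):
    q=np.array([atz(src,(u/sc,v/sc),z)[:2] for u,v in pts]); m=q.mean(0)-NEST; a=np.radians(NY)
    d=q[2:].mean(0)-q[:2].mean(0)
    print('world',q.mean(0),'nest',np.round([m@[np.cos(a),np.sin(a)],m@[-np.sin(a),np.cos(a)]],4),'ang',np.degrees(np.arctan2(d[1],d[0])))
E
python3 - <<'E'
from h import *
innest('w5',[(359,201),(397,201),(360,327),(394,327)],.047)
print(inc([.605,-.1165,.13],173.5))
E
```

```text
world [0.47422238 0.18148924] nest [-0.0024  0.0025] ang 4.05237399657231
([-0.1048, -0.3065, 0.0423], [0.13, 0.17, 11.08])
```

>>> {"fn": "servo_tool", "kwargs": {"increments": [[[0,-0.045,0,0,0,2,1],[0,-0.09,0,0,0,4,1],[0,-0.13,0,0,0,6,1],[-0.03,-0.17,0.01,0,0,8,1],[-0.06,-0.21,0.02,0,0,10,1],[-0.09,-0.25,0.03,0,0,11,1],[-0.105,-0.29,0.04,0,0,11,1],[-0.105,-0.3065,0.042,0,0,11,1],[-0.105,-0.3065,0.042,0,0,11,1],[-0.105,-0.3065,0.042,0,0,11,1]]]}}

```text
time_s: 8.5
tool_pos: [0.6031, -0.116, 0.1275]
tool_rot: [179.9, -0.2, 173.6]
force: [0.1, 0.3, -0.1]
grip_width: 0.0871
```

```bash
python3 - <<'E'
from h import *
st()
snap('wrist','w6',scale=1.5)
E
```

```text
{'time_s': 8.5, 'qpos': [-15.0311, 18.9853, 28.5691, 96.0983, -9.743, 67.5467, 99.5547], 'tool_pos': [0.6031, -0.116, 0.1275], 'tool_rot': [179.9364, -0.1543, 173.5647], 'force': [0.0872, 0.2755, -0.1333], 'grip_width': 0.0871}
```

View pics/w6.png

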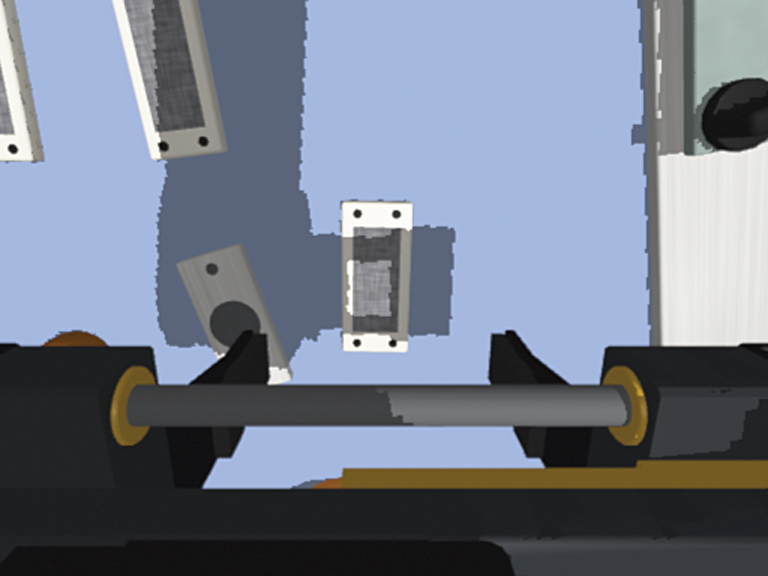

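```bash
python3 - <<'E'
from h import *
q=np.array([atz('w6',(u/1.5,v/1.5),.012)[:2] for u,v in [(357,213),(396,214),(357,342),(392,342)]]);print(q,q.mean(0))
d=q[2:].mean(0)-q[:2].mean(0);print(np.degrees(np.arctan2(d[1],d[0])))
print(inc([*q.mean(0),.003],180+np.degrees(np.arctan2(d[1],d[0]))))
E
```

```text
[[ 0.5605044  -0.12354477]
 [ 0.56384294 -0.09968624]
 [ 0.64591309 -0.1343996 ]
 [ 0.6485838  -0.1110868 ]] [ 0.60471106 -0.11717935]
-7.451925654769698
([-0.0016, -0.0023, 0.1251], [0.1, -0.1, 1.12])
```

>>> {"fn": "servo_tool", "kwargs": {"increments": [[[-0.0015,-0.001,0.04,0,0,1,0.6],[-0.0015,-0.001,0.08,0,0,1,0.6],[-0.0015,-0.001,0.11,0,0,1,0.6],[-0.0015,-0.001,0.126,0,0,1,0.6],[-0.0015,-0.001,0.126,0,0,1,-1],[-0.0015,-0.001,0.126,0,0,1,-1],[-0.0015,-0.001,0.126,0,0,1,-1],[-0.0015,-0.001,0.126,0,0,1,-1],[-0.0015,-0.001,0.126,0,0,1,-1],[-0.0015,-0.001,0.126,0,0,1,-1],[-0.0015,-0.001,0.126,0,0,1,-1]]]}}

```text
time_s: 9.65
tool_pos: [0.606, -0.1177, 0.0037]
tool_rot: [179.9, 0.1, 172.6]
force: [-0.9, 0.8, 6.7]
grip_width: 0.0439
```

>>> {"fn": "servo_tool", "kwargs": {"increments": [[[0,0,-0.04,0,0,0,-1],[0,0,-0.08,0,0,0,-1],[0,0,-0.12,0,0,0,-1],[0,0,-0.17,0,0,0,-1],[0,0,-0.17,0,0,0,-1]]]}}

```text
time_s: 10.15
tool_pos: [0.6095, -0.1198, 0.1803]
tool_rot: [180.0, 0.7, 172.5]
force: [0.4, 0.2, -0.5]
grip_width: 0.0439
```

```bash
python3 - <<'E'
from h import *
st()
snap('wrist','w7',scale=1.5)
print(inc([.4758,.1787,.17],184.6))
E
```

```text
{'time_s': 10.15, 'qpos': [-15.6888, 16.7826, 29.6274, 92.4776, -8.7298, 72.306, 97.9834], 'tool_pos': [0.6095, -0.1198, 0.1803], 'tool_rot': [179.9598, 0.7202, 172.5357], 'force': [0.4114, 0.1835, -0.5085], 'grip_width': 0.0439}
([0.1695, 0.2782, 0.0057], [-0.01, 0.43, -12.05])
```

View pics/w7.png

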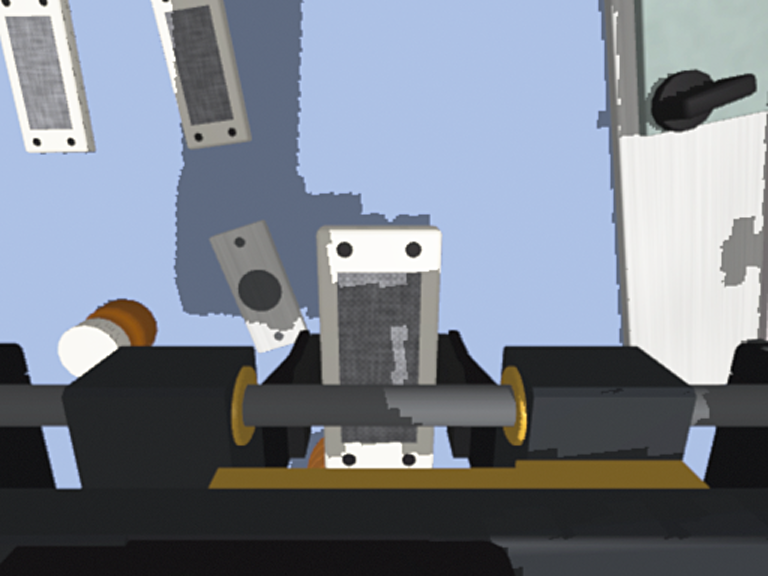

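>>> {"fn": "servo_tool", "kwargs": {"increments": [[[0.04,0.02,0.0,0,0,-2,-1],[0.08,0.05,0,0,0,-4,-1],[0.12,0.09,0,0,0,-6,-1],[0.15,0.13,0,0,0,-8,-1],[0.17,0.17,0,0,0,-10,-1],[0.17,0.21,0.0,0,0,-12,-1],[0.17,0.25,0.0,0,0,-12,-1],[0.17,0.278,0.0,0,0,-12,-1],[0.17,0.278,0.03,0,0,-12,-1],[0.17,0.278,0.06,0,0,-12,-1],[0.17,0.278,0.06,0,0,-12,-1]]]}}

```text
time_s: 11.3
tool_pos: [0.4684, 0.1777, 0.1075]
tool_rot: [-179.8, -0.6, -175.4]
force: [-1.0, 0.0, -1.1]
grip_width: 0.0436
```

```bash
python3 - <<'E'
from h import *
st()
print(inc([.4765,.1785,.052],184.6))
E
```

```text
{'time_s': 11.3, 'qpos': [-36.8163, 5.9271, 13.7288, 111.9978, -1.5339, 62.8856, 72.1596], 'tool_pos': [0.4684, 0.1777, 0.1075], 'tool_rot': [-179.7614, -0.5885, -175.398], 'force': [-0.9657, 0.0035, -1.1015], 'grip_width': 0.0436}
([-0.0087, 0.0003, 0.0554], [-0.24, -0.59, 0.0])
```

>>> {"fn": "servo_tool", "kwargs": {"increments": [[[-0.001,0.0,0.0,0,0,0,-1],[-0.001,0.0,0.0,0,0,0,-1],[-0.001,0.0,0.01,0,0,0,-1],[-0.001,0.0,0.02,0,0,0,-1],[-0.001,0,0.02,0,0,0,-1],[-0.001,0,0.02,0,0,0,-1]]]}}

```text
time_s: 11.9
tool_pos: [0.4735, 0.1794, 0.0927]
tool_rot: [180.0, -0.0, -175.4]
force: [-0.6, 0.1, -0.0]
grip_width: 0.0435
```

```bash
python3 - <<'E'
from h import *
st()
print(inc([.4765,.1785,.052],184.6))
E
```

```text
{'time_s': 11.9, 'qpos': [-36.6569, 7.0746, 13.7662, 112.6344, -1.9498, 60.5367, 72.5389], 'tool_pos': [0.4735, 0.1794, 0.0927], 'tool_rot': [179.9924, -0.0344, -175.4297], 'force': [-0.5769, 0.1362, -0.0363], 'grip_width': 0.0435}
([-0.0029, -0.0012, 0.0407], [0.01, -0.03, -0.03])
```

>>> {"fn": "servo_tool", "kwargs": {"increments": [[[-0.003,-0.001,0.01,0,0,0,-1],[-0.003,-0.001,0.02,0,0,0,-1],[-0.003,-0.001,0.03,0,0,0,-1],[-0.003,-0.001,0.038,0,0,0,-1],[-0.003,-0.001,0.038,0,0,0,-1],[-0.003,-0.001,0.04,0,0,0,-1],[-0.003,-0.001,0.04,0,0,0,-1]]]}}

```text
time_s: 12.6
tool_pos: [0.477, 0.1789, 0.0531]
tool_rot: [180.0, 0.0, -175.4]
force: [0.2, -0.3, -0.5]
grip_width: 0.0434
```

>>> {"fn": "servo_tool", "kwargs": {"increments": [[[0,0,0.001,0,0,0,-1],[0,0,0.001,0,0,0,-0.5],[0,0,0.001,0,0,0,0.4],[0,0,0.001,0,0,0,0.4],[0,0,0.001,0,0,0,0.4],[0,0,0.0,0,0,0,0.4],[0,0,-0.03,0,0,0,0.4],[0,0,-0.07,0,0,0,1],[0,0,-0.12,0,0,0,1],[0,0,-0.12,0,0,0,1],[0,0,-0.12,0,0,0,1]]]}}

```text
time_s: 13.7
tool_pos: [0.4777, 0.1792, 0.1745]
tool_rot: [179.9, 0.2, -175.4]
force: [-0.4, -0.3, -0.7]
grip_width: 0.0836
```

```bash
python3 - <<'E'
from h import *
st()
snap('wrist','w8',scale=1.5)
E
```

```text
{'time_s': 13.7, 'qpos': [-37.0274, 2.7618, 13.9668, 107.1018, -0.7632, 70.0156, 71.7596], 'tool_pos': [0.4777, 0.1792, 0.1745], 'tool_rot': [179.887, 0.1773, -175.4228], 'force': [-0.4165, -0.2597, -0.7015], 'grip_width': 0.0836}
```

View pics/w8.png

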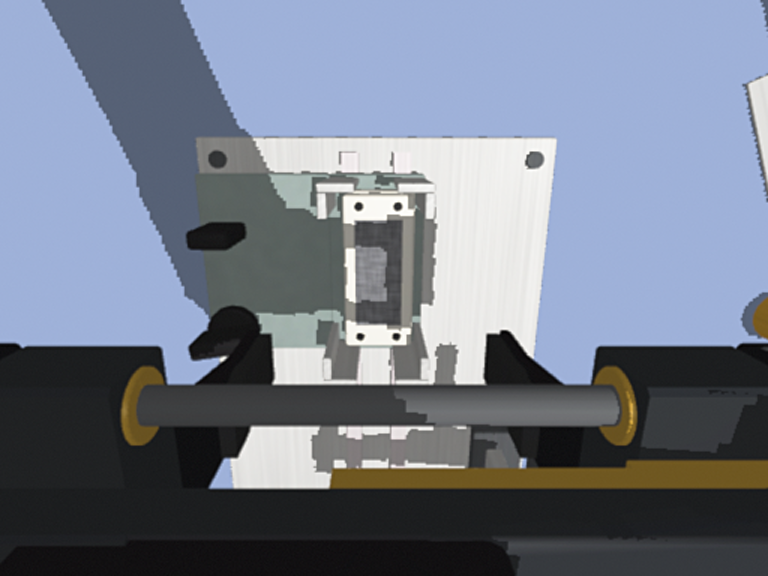

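```bash
python3 - <<'E'
from h import *
innest('w8',[(358,207),(398,207),(360,337),(396,337)],.059)
print(inc([.4650,-.220,.13],179))
E
```

```text
world [0.47654581 0.17987881] nest [-0.0002  0.0007] ang 4.515954643251958
([0.0435, -0.3966, 0.0427], [0.04, 0.0, 5.58])
```

>>> {"fn": "servo_tool", "kwargs": {"increments": [[[0.005,-0.045,0,0,0,1,1],[0.01,-0.09,0,0,0,2,1],[0.015,-0.13,0,0,0,3,1],[0.02,-0.17,0.01,0,0,4,1],[0.025,-0.21,0.02,0,0,5,1],[0.03,-0.25,0.03,0,0,5.5,1],[0.035,-0.29,0.04,0,0,5.5,1],[0.04,-0.33,0.042,0,0,5.5,1],[0.042,-0.365,0.042,0,0,5.5,1],[0.043,-0.396,0.042,0,0,5.5,1],[0.043,-0.396,0.042,0,0,5.5,1],[0.043,-0.396,0.042,0,0,5.5,1],[0.043,-0.396,0.042,0,0,5.5,1]]]}}

```text
time_s: 15.05
tool_pos: [0.4651, -0.2177, 0.1297]
tool_rot: [179.9, -0.1, 179.2]
force: [0.1, 0.2, -0.1]
grip_width: 0.0872
```

```bash
python3 - <<'E'
from h import *
st()
snap('wrist','w9',scale=1.5)
E
```

```text
{'time_s': 15.05, 'qpos': [-12.8396, 6.1896, 37.3125, 110.126, -4.1648, 65.1489, 115.2429], 'tool_pos': [0.4651, -0.2177, 0.1297], 'tool_rot': [179.9129, -0.122, 179.1691], 'force': [0.112, 0.2183, -0.0972], 'grip_width': 0.0872}
```

View pics/w9.png

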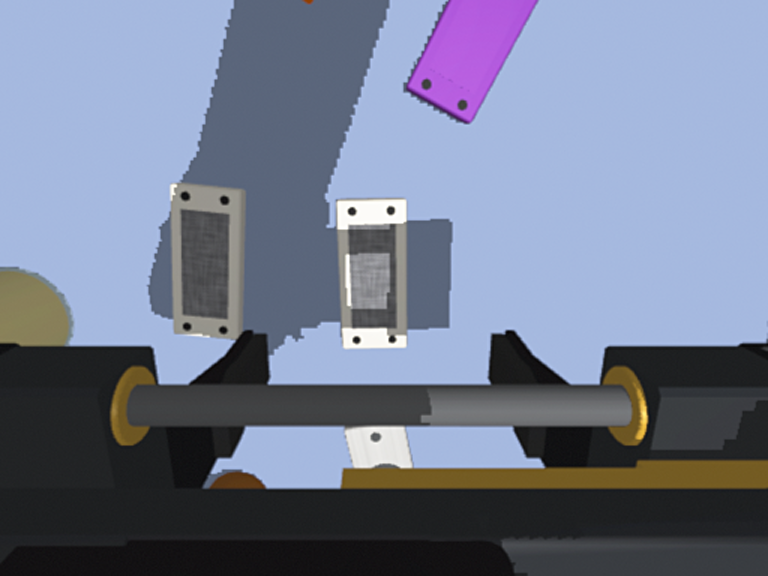

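```bash
cat >> h.py <<'E'
def target(src,pts,ztcp,z=.012,sc=1.5,dx=0):
    q=np.array([atz(src,(u/sc,v/sc),z)[:2] for u,v in pts]); d=q[2:].mean(0)-q[:2].mean(0); a=np.degrees(np.arctan2(d[1],d[0]))
    print(q.mean(0),'ang',a,inc([*q.mean(0),ztcp],180+a))
E
python3 - <<'E'
from h import *
target('w9',[(352,211),(391,210),(357,340),(392,340)],.0035)
target('w9',[(185,196),(225,200),(187,326),(223,330)],.0035)
E
```

```text
[ 0.46592684 -0.22021637] ang 0.21454970650630142 ([-0.0008, -0.0028, 0.1265], [0.08, -0.09, -1.01])
[ 0.45604005 -0.32803902] ang -6.992812417935796 ([0.0076, -0.1107, 0.1264], [0.07, -0.09, 6.2])
```

>>> {"fn": "servo_tool", "kwargs": {"increments": [[[-0.001,-0.0025,0.04,0,0,-1,0.6],[-0.001,-0.0025,0.08,0,0,-1,0.6],[-0.001,-0.0025,0.11,0,0,-1,0.6],[-0.001,-0.0025,0.126,0,0,-1,0.6],[-0.001,-0.0025,0.126,0,0,-1,-1],[-0.001,-0.0025,0.126,0,0,-1,-1],[-0.001,-0.0025,0.126,0,0,-1,-1],[-0.001,-0.0025,0.126,0,0,-1,-1],[-0.001,-0.0025,0.126,0,0,-1,-1],[-0.001,-0.0025,0.126,0,0,-1,-1],[-0.001,-0.0025,0.126,0,0,-1,-1]]]}}

```text
time_s: 16.2
tool_pos: [0.4674, -0.2217, 0.0059]
tool_rot: [180.0, 0.1, -179.9]
force: [-0.1, 0.9, 6.9]
grip_width: 0.0433
```

>>> {"fn": "servo_tool", "kwargs": {"increments": [[[0,0,-0.04,0,0,0,-1],[0,0,-0.08,0,0,0,-1],[0,0,-0.12,0,0,0,-1],[0,0,-0.16,0,0,0,-1],[0,0,-0.16,0,0,0,-1],[0,0,-0.16,0,0,0,-1]]]}}

```text
time_s: 16.8
tool_pos: [0.4669, -0.2219, 0.1655]
tool_rot: [180.0, 0.1, -179.9]
force: [-0.2, 0.1, -0.7]
grip_width: 0.0433
```

```bash
python3 - <<'E'
from h import *
st()
snap('wrist','w10',scale=1.5)
print(inc([.4755,.1787,.17],184.6))
E
```

```text
{'time_s': 16.8, 'qpos': [-13.8944, 4.2335, 38.3221, 107.5161, -2.8934, 69.0966, 115.4593], 'tool_pos': [0.4669, -0.2219, 0.1655], 'tool_rot': [179.9643, 0.1127, -179.9213], 'force': [-0.183, 0.0584, -0.6679], 'grip_width': 0.0433}
([-0.0101, 0.4002, -0.0054], [0.07, -0.04, -4.52])
```

View pics/w10.png

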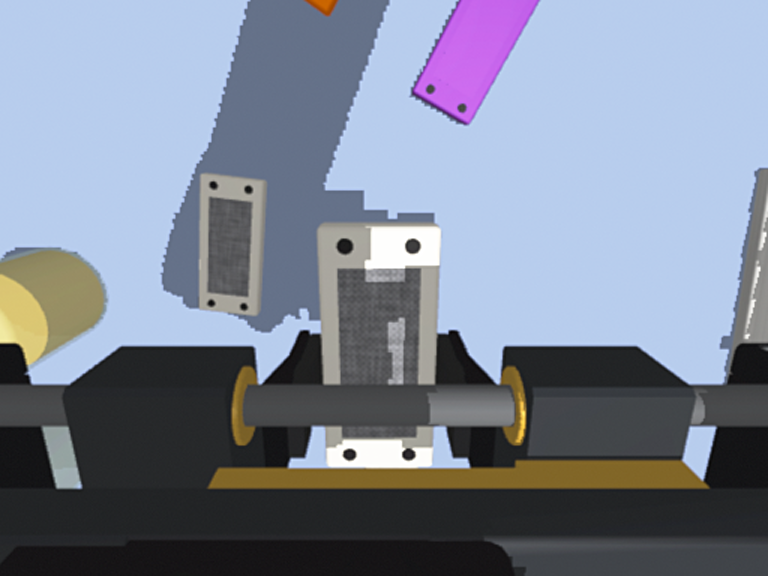

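>>> {"fn": "servo_tool", "kwargs": {"increments": [[[-0.001,0.04,0.0,0,0,-1,-1],[-0.002,0.085,0,0,0,-2,-1],[-0.004,0.13,0,0,0,-3,-1],[-0.006,0.175,0,0,0,-4,-1],[-0.008,0.22,0,0,0,-4.5,-1],[-0.01,0.265,0.0,0,0,-4.5,-1],[-0.01,0.31,0.0,0,0,-4.5,-1],[-0.01,0.35,0.0,0,0,-4.5,-1],[-0.01,0.385,0.0,0,0,-4.5,-1],[-0.01,0.4,0.01,0,0,-4.5,-1],[-0.01,0.4,0.04,0,0,-4.5,-1],[-0.01,0.4,0.06,0,0,-4.5,-1],[-0.01,0.4,0.06,0,0,-4.5,-1],[-0.01,0.4,0.06,0,0,-4.5,-1]]]}}

```text
time_s: 18.25
tool_pos: [0.4753, 0.1768, 0.1039]
tool_rot: [-179.9, -0.2, -175.5]
force: [0.2, 0.4, -0.4]
grip_width: 0.0434
```

```bash
python3 - <<'E'
from h import *
st()
print(inc([.477,.1787,.0645],184.6))
E
```

```text
{'time_s': 18.25, 'qpos': [-37.6614, 6.5288, 15.1485, 111.8483, -1.9071, 62.0255, 72.7946], 'tool_pos': [0.4753, 0.1768, 0.1039], 'tool_rot': [-179.9314, -0.1505, -175.4984], 'force': [0.1767, 0.3567, -0.4111], 'grip_width': 0.0434}
([-0.0019, 0.0018, 0.0394], [-0.07, -0.15, -0.1])
```

>>> {"fn": "servo_tool", "kwargs": {"increments": [[[-0.002,0.0015,0.01,0,0,0,-1],[-0.002,0.0015,0.02,0,0,0,-1],[-0.002,0.0015,0.03,0,0,0,-1],[-0.002,0.0015,0.037,0,0,0,-1],[-0.002,0.0015,0.037,0,0,0,-1],[-0.002,0.0015,0.039,0,0,0,-1],[-0.002,0.0015,0.039,0,0,0,-1]]]}}

```text
time_s: 18.95
tool_pos: [0.478, 0.1799, 0.0661]
tool_rot: [180.0, 0.0, -175.4]
force: [-0.9, 0.8, -1.5]
grip_width: 0.0436
```

>>> {"fn": "servo_tool", "kwargs": {"increments": [[[0,0,0.001,0,0,0,-1],[0,0,0.001,0,0,0,-0.5],[0,0,0.001,0,0,0,0.4],[0,0,0.001,0,0,0,0.4],[0,0,0.001,0,0,0,0.4],[0,0,0.0,0,0,0,0.4],[0,0,-0.03,0,0,0,0.4],[0,0,-0.07,0,0,0,1],[0,0,-0.11,0,0,0,1],[0,0,-0.11,0,0,0,1],[0,0,-0.11,0,0,0,1]]]}}

```text
time_s: 20.05
tool_pos: [0.4785, 0.1801, 0.1771]
tool_rot: [179.9, 0.1, -175.4]
force: [0.3, 0.4, -0.5]
grip_width: 0.0834
```

```bash
python3 - <<'E'
from h import *
st()
snap('wrist','w11',scale=1.5)
print(inc([.456,-.328,.14],173))
E
```

```text
{'time_s': 20.05, 'qpos': [-38.2042, 2.7932, 15.1365, 106.78, -0.8201, 70.37, 71.7659], 'tool_pos': [0.4785, 0.1801, 0.1771], 'tool_rot': [179.9095, 0.1336, -175.4229], 'force': [0.3266, 0.4261, -0.4852], 'grip_width': 0.0834}
([0.062, -0.5044, 0.0355], [0.03, -0.01, 11.58])
```

View pics/w11.png

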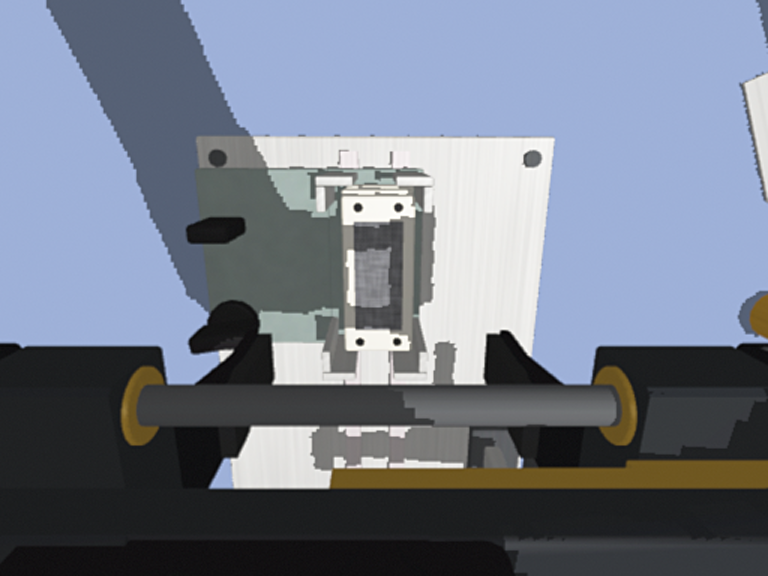

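```bash
python3 - <<'E'
from h import *
innest('w11',[(358,208),(399,208),(360,342),(397,342)],.071)
for n,s,i in (('m1 cap top',(227,374),(514,399)),('m2',(245,420),(571,377)),('jar top',(328,421),(512,369))):
    print(n,tri([('scene0',(s[0]/1.5,s[1]/1.5)),('side0',(i[0]/1.5,i[1]/1.5))]))
E
```

```text
world [0.47667017 0.18095433] nest [0.     0.0018] ang 4.534451797636764
m1 cap top (array([ 0.49353601, -0.46104804,  0.14495055]), [0.00016491383546129415, 0.0001649138354612536])
m2 (array([ 0.61769761, -0.48207395,  0.14360942]), [0.001136951908600313, 0.0011369519086004787])
jar top (array([ 0.64318286, -0.3283453 ,  0.05375458]), [0.0026887629873549672, 0.002688762987355074])
```

```bash
python3 - <<'E'
from h import *
print(inc([.4362,-.3256,.14],173))
E
```

```text
([0.0816, -0.5004, 0.0355], [0.03, -0.01, 11.58])
```

>>> {"fn": "servo_tool", "kwargs": {"increments": [[[0.005,-0.045,0,0,0,1,1],[0.01,-0.09,0,0,0,2,1],[0.02,-0.135,0,0,0,4,1],[0.03,-0.18,0,0,0,6,1],[0.04,-0.225,0,0,0,8,1],[0.05,-0.27,0,0,0,9,1],[0.06,-0.315,0.01,0,0,10,1],[0.07,-0.36,0.02,0,0,11,1],[0.075,-0.4,0.03,0,0,11.5,1],[0.08,-0.44,0.035,0,0,11.5,1],[0.0815,-0.475,0.035,0,0,11.5,1],[0.0815,-0.5,0.035,0,0,11.5,1],[0.0815,-0.5,0.035,0,0,11.5,1],[0.0815,-0.5,0.035,0,0,11.5,1],[0.0815,-0.5,0.035,0,0,11.5,1]]]}}

```text
time_s: 21.6
tool_pos: [0.4363, -0.3235, 0.1398]
tool_rot: [179.9, -0.1, 173.2]
force: [-0.3, 0.2, -0.3]
grip_width: 0.0872
```

```bash
python3 - <<'E'
from h import *
st()
snap('wrist','w12',scale=1.5)
E
```

```text
{'time_s': 21.6, 'qpos': [-7.143, 10.8116, 45.6018, 105.7877, -8.4117, 66.9698, 124.4292], 'tool_pos': [0.4363, -0.3235, 0.1398], 'tool_rot': [179.8966, -0.1041, 173.1533], 'force': [-0.3065, 0.2314, -0.3035], 'grip_width': 0.0872}
```

View pics/w12.png

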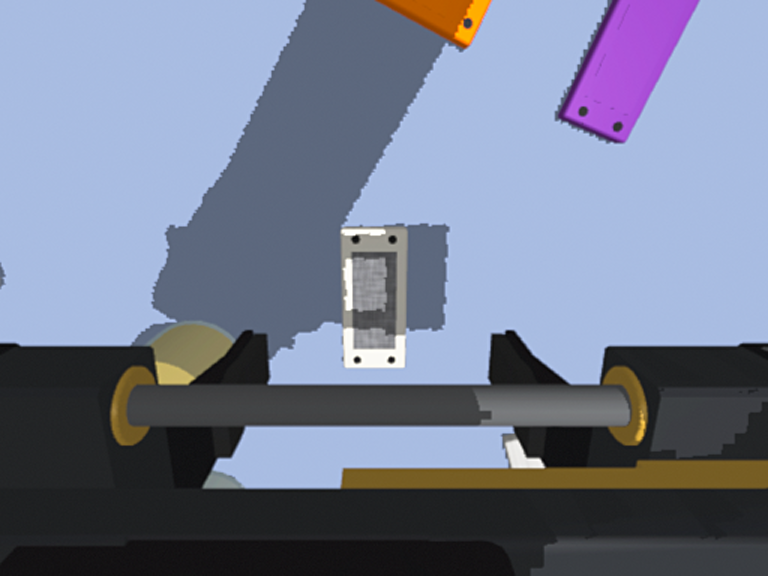

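```bash
python3 - <<'E'
from h import *
target('w12',[(355,240),(392,240),(357,360),(391,360)],.0045)
# bottle: shoulder left/bottom edge at table: pixel near top of body (190,322)
print(atz('w12',(195/1.5,321/1.5),.1), atz('w12',(250/1.5,340/1.5),.1))
E
```

```text
[ 0.45671454 -0.32808231] ang -6.829036666122627 ([-0.0207, -0.0025, 0.1356], [0.1, -0.07, 0.01])
[ 0.42657763 -0.410367    0.1       ] [ 0.43948603 -0.38608363  0.1       ]
```

```bash
python3 - <<'E'
from h import *
for p in ((195,321),(250,340),(150,335)): print(atz('w12',(p[0]/1.5,p[1]/1.5),.0))
th=np.linspace(0,6.28,60)
im=np.load('pics/w12.npz')['f'].copy(); im=cv2.resize(im,None,fx=1.5,fy=1.5)
for c,col in (((.4935,-.461),(0,0,255)),):
  for z in (0,.1):
    pts=proj('w12',[[c[0]+.036*np.cos(t),c[1]+.036*np.sin(t),z] for t in th])*1.5
    for p in pts: cv2.circle(im,tuple(int(x) for x in p),2,col,-1)
cv2.imwrite('pics/w12o.png',im)
E
```

```text
[ 0.45917969 -0.45783902  0.        ]
[ 0.4784498  -0.42158797  0.        ]
[ 0.46583275 -0.49269183  0.        ]
```

View pics/w12o.png

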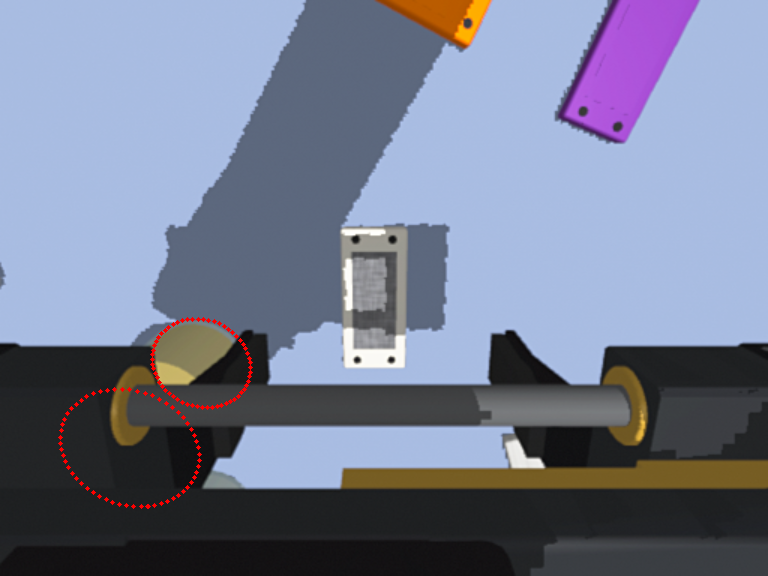

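>>> {"fn": "servo_tool", "kwargs": {"increments": [[[0.003,-0.0022,0.03,0,0,0,0.6],[0.003,-0.0022,0.06,0,0,0,0.6],[0.003,-0.0022,0.09,0,0,0,0.6],[0.003,-0.0022,0.12,0,0,0,0.6],[0.003,-0.0022,0.135,0,0,0,0.6],[0.003,-0.0022,0.135,0,0,0,-1],[0.003,-0.0022,0.135,0,0,0,-1],[0.003,-0.0022,0.135,0,0,0,-1],[0.003,-0.0022,0.135,0,0,0,-1],[0.003,-0.0022,0.135,0,0,0,-1],[0.003,-0.0022,0.135,0,0,0,-1],[0.003,-0.0022,0.135,0,0,0,-1]]]}}

```text
time_s: 22.85
tool_pos: [0.4344, -0.3273, 0.0072]
tool_rot: [180.0, 0.1, 173.1]
force: [-0.7, 1.0, 7.1]
grip_width: 0.0432
```

>>> {"fn": "servo_tool", "kwargs": {"increments": [[[0,0,-0.03,0,0,0,-1],[0,0,-0.07,0,0,0,-1],[0,0,-0.11,0,0,0,-1],[0,0,-0.16,0,0,0,-1],[0,0,-0.16,0,0,0,-1],[0,0,-0.16,0,0,0,-1]]]}}

```text
time_s: 23.45
tool_pos: [0.4339, -0.3272, 0.1669]
tool_rot: [180.0, 0.2, 173.1]
force: [-0.0, 0.9, -1.5]
grip_width: 0.0433
```

```bash
python3 - <<'E'
from h import *
st()
snap('wrist','w13',scale=1.5)
E
```

```text
{'time_s': 23.45, 'qpos': [-8.2868, 8.9585, 46.8844, 104.1931, -7.0804, 69.6735, 123.7843], 'tool_pos': [0.4339, -0.3272, 0.1669], 'tool_rot': [179.9713, 0.1653, 173.0816], 'force': [-0.0, 0.9435, -1.451], 'grip_width': 0.0433}
```

View pics/w13.png

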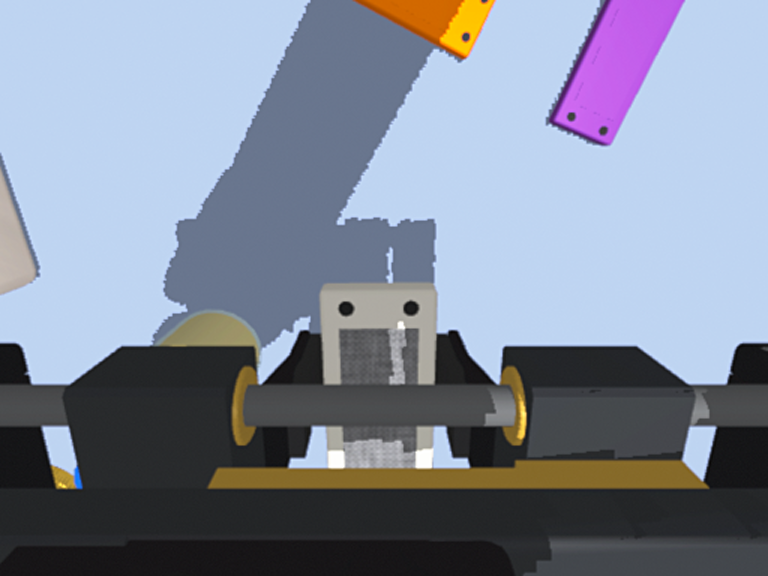

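```bash
python3 - <<'E'
from h import *
ingrip('w13',[(346,308),(411,308)],.005)
a=np.radians(4.6);off=.0235
print(inc([.4768-off*np.cos(a),.1785-off*np.sin(a),.17],184.6))
E
```

```text
in tool mm [[19.9, -12.1, -5.0], [19.9, 12.3, -5.0]] mean [19.9  0.1 -5. ]
([0.0404, 0.5019, -0.004], [0.08, -0.0, -11.52])
```

>>> {"fn": "servo_tool", "kwargs": {"increments": [[[0.003,0.04,0.0,0,0,-1,-1],[0.006,0.085,0,0,0,-3,-1],[0.01,0.13,0,0,0,-5,-1],[0.015,0.175,0,0,0,-7,-1],[0.02,0.22,0,0,0,-9,-1],[0.025,0.265,0.0,0,0,-11,-1],[0.03,0.31,0.0,0,0,-11.5,-1],[0.034,0.355,0.0,0,0,-11.5,-1],[0.037,0.4,0.0,0,0,-11.5,-1],[0.04,0.44,0.0,0,0,-11.5,-1],[0.04,0.475,0.0,0,0,-11.5,-1],[0.04,0.5,0.0,0,0,-11.5,-1],[0.04,0.5,0.03,0,0,-11.5,-1],[0.04,0.5,0.05,0,0,-11.5,-1],[0.04,0.5,0.05,0,0,-11.5,-1],[0.04,0.5,0.05,0,0,-11.5,-1],[0.04,0.5,0.05,0,0,-11.5,-1]]]}}

```text
time_s: 25.2
tool_pos: [0.4543, 0.1742, 0.1166]
tool_rot: [180.0, 0.0, -175.5]
force: [0.0, -0.7, -0.7]
grip_width: 0.0433
```

```bash
python3 - <<'E'
from h import *
st()
a=np.radians(4.6);off=.0235
print(inc([.4768-off*np.cos(a),.1785-off*np.sin(a),.0775],184.6))
E
```

```text
{'time_s': 25.2, 'qpos': [-39.3916, 3.0052, 15.7877, 113.9364, -0.9468, 63.1247, 71.3506], 'tool_pos': [0.4543, 0.1742, 0.1166], 'tool_rot': [179.9579, 0.0384, -175.4521], 'force': [0.0236, -0.6782, -0.7015], 'grip_width': 0.0433}
([0.0007, 0.0024, 0.0391], [0.04, 0.04, -0.05])
```

>>> {"fn": "servo_tool", "kwargs": {"increments": [[[0.0005,0.0015,0.01,0,0,0,-1],[0.0005,0.0015,0.02,0,0,0,-1],[0.0005,0.0015,0.03,0,0,0,-1],[0.0005,0.0015,0.036,0,0,0,-1],[0.0005,0.0015,0.038,0,0,0,-1],[0.0005,0.0015,0.039,0,0,0,-1],[0.0005,0.0015,0.039,0,0,0,-1]]]}}

```text
time_s: 25.9
tool_pos: [0.4528, 0.1754, 0.0781]
tool_rot: [180.0, -0.1, -175.4]
force: [-3.3, -1.9, 9.5]
grip_width: 0.0436
```

>>> {"fn": "servo_tool", "kwargs": {"increments": [[[0,0,-0.001,0,0,0,-1],[0,0,-0.001,0,0,0,-0.5],[0,0,-0.001,0,0,0,0.4],[0,0,-0.001,0,0,0,0.4],[0,0,-0.001,0,0,0,0.4],[0,0,-0.001,0,0,0,0.4],[0,0,-0.03,0,0,0,0.4],[0,0,-0.06,0,0,0,1],[0,0,-0.1,0,0,0,1],[0,0,-0.1,0,0,0,1],[0,0,-0.1,0,0,0,1]]]}}

```text
time_s: 27.0
tool_pos: [0.4538, 0.176, 0.1779]
tool_rot: [179.9, 0.1, -175.4]
force: [-0.1, 0.4, -1.2]
grip_width: 0.0837
```

```bash
python3 - <<'E'
from h import *
st()
snap('wrist','w14',scale=1.5);save('w14','w14a',(200,110,320,260),4);snap('scene','s14',(250,140,400,250),5)
E
```

```text
{'time_s': 27.0, 'qpos': [-39.877, -0.3733, 15.5887, 109.786, 0.061, 70.4295, 70.2725], 'tool_pos': [0.4538, 0.176, 0.1779], 'tool_rot': [179.9111, 0.1212, -175.4187], 'force': [-0.1366, 0.3739, -1.1819], 'grip_width': 0.0837}
```

View pics/w14.png

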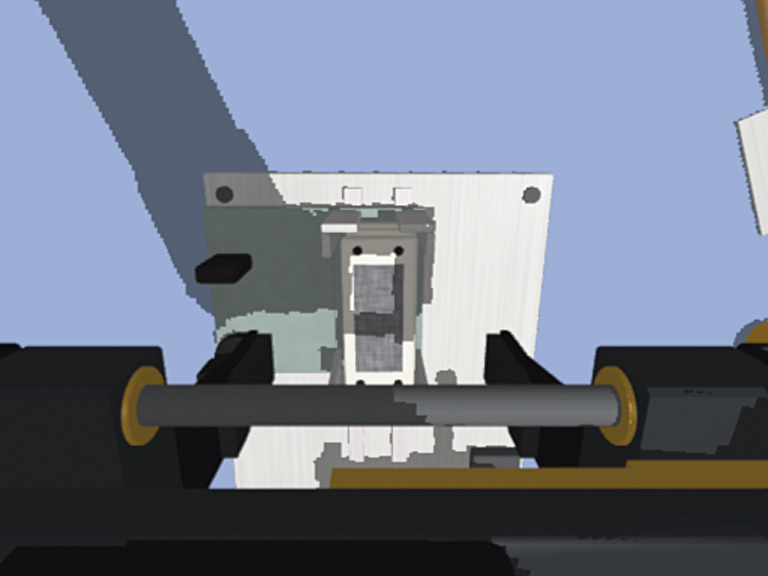

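View pics/s14.png

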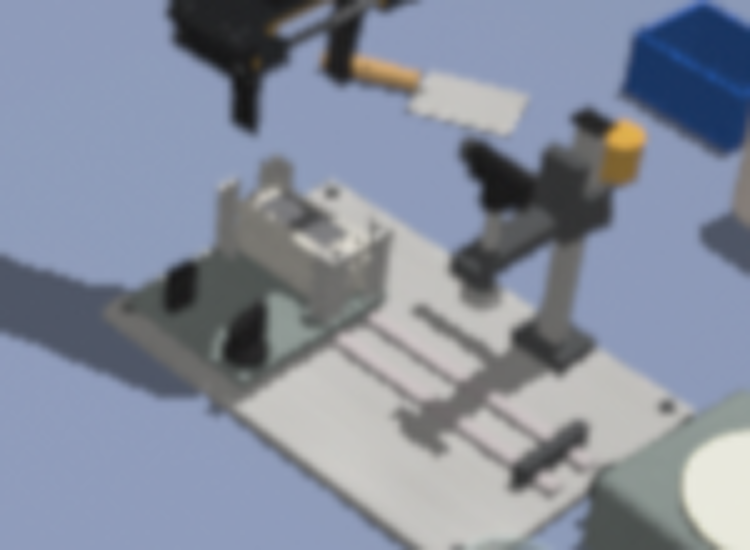

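```bash
python3 - <<'E'
from h import *
innest('w14',[(358,251),(399,251),(361,383),(398,383)],.083)
print(tri([('scene0',(443/1.5,425/1.5)),('side0',(507/1.5,292/1.5))]))
print(inc([.62,-.214,.15],190))
E
```

```text
world [0.47542516 0.17901317] nest [-0.0014 -0.0001] ang 4.961784766713561
(array([ 0.80247891, -0.16414898,  0.08805093]), [0.000708427790577004, 0.0007084277905769936])
([-0.1359, -0.4015, 0.0259], [-0.01, -0.09, -5.42])
```

>>> {"fn": "servo_tool", "kwargs": {"increments": [[[0,-0.045,0,0,0,-1,1],[0,-0.09,0,0,0,-2,1],[-0.01,-0.135,0,0,0,-3,1],[-0.03,-0.18,0,0,0,-4,1],[-0.06,-0.22,0,0,0,-5.4,1],[-0.09,-0.26,0.01,0,0,-5.4,1],[-0.115,-0.3,0.02,0,0,-5.4,1],[-0.136,-0.34,0.025,0,0,-5.4,1],[-0.136,-0.375,0.025,0,0,-5.4,1],[-0.136,-0.4,0.025,0,0,-5.4,1],[-0.136,-0.4,0.025,0,0,-5.4,1],[-0.136,-0.4,0.025,0,0,-5.4,1],[-0.136,-0.4,0.025,0,0,-5.4,1]]]}}

```text
time_s: 28.4
tool_pos: [0.6206, -0.2101, 0.1508]
tool_rot: [179.9, -0.1, -169.9]
force: [-0.5, -0.2, -0.6]
grip_width: 0.0869
```

```bash
python3 - <<'E'
from h import *
st()
snap('wrist','w15',scale=1.5)
E
```

```text
{'time_s': 28.4, 'qpos': [-10.0705, 23.9339, 34.6483, 88.6369, -14.1167, 71.9542, 126.7747], 'tool_pos': [0.6206, -0.2101, 0.1508], 'tool_rot': [179.872, -0.0643, -169.9181], 'force': [-0.474, -0.1731, -0.5656], 'grip_width': 0.0869}
```

View pics/w15.png

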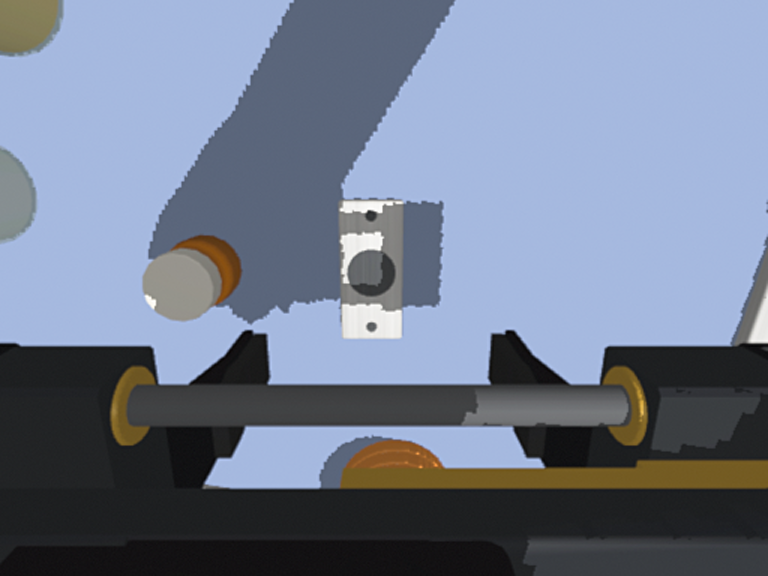

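```bash
python3 - <<'E'
from h import *
target('w15',[(371,216),(371,216),(371,327),(371,327)],.004,z=.010)
target('w15',[(341,201),(402,201),(342,338),(401,338)],.004,z=.010)
E
```

```text
[ 0.6255439  -0.21338493] ang 9.774940590702315 ([-0.0041, -0.0046, 0.1472], [0.12, -0.03, 0.35])
[ 0.62479125 -0.21315604] ang 9.792964474566613 ([-0.0034, -0.0042, 0.1472], [0.12, -0.03, 0.33])
```

>>> {"fn": "servo_tool", "kwargs": {"increments": [[[-0.004,-0.004,0.04,0,0,0.3,0.6],[-0.004,-0.004,0.08,0,0,0.3,0.6],[-0.004,-0.004,0.12,0,0,0.3,0.6],[-0.004,-0.004,0.14,0,0,0.3,0.6],[-0.004,-0.004,0.147,0,0,0.3,0.6],[-0.004,-0.004,0.147,0,0,0.3,-1],[-0.004,-0.004,0.147,0,0,0.3,-1],[-0.004,-0.004,0.147,0,0,0.3,-1],[-0.004,-0.004,0.147,0,0,0.3,-1],[-0.004,-0.004,0.147,0,0,0.3,-1],[-0.004,-0.004,0.147,0,0,0.3,-1],[-0.004,-0.004,0.147,0,0,0.3,-1]]], "squeeze": 45}}

```text
time_s: 29.65
tool_pos: [0.6263, -0.2152, 0.0063]
tool_rot: [180.0, 0.1, -170.3]
force: [-0.8, 1.9, 6.3]
grip_width: 0.0429
```

>>> {"fn": "servo_tool", "kwargs": {"increments": [[[0,0,-0.03,0,0,0,-1],[0,0,-0.07,0,0,0,-1],[0,0,-0.11,0,0,0,-1],[0,0,-0.16,0,0,0,-1],[0,0,-0.18,0,0,0,-1],[0,0,-0.18,0,0,0,-1],[0,0,-0.18,0,0,0,-1]]]}}

```text
time_s: 30.35
tool_pos: [0.6245, -0.2151, 0.1833]
tool_rot: [179.9, -0.1, -170.3]
force: [0.2, 0.1, -3.7]
grip_width: 0.0428
```

```bash
python3 - <<'E'
from h import *
st()
snap('wrist','w16',scale=1.5)
print(inc([.4768,.1785,.185],184.6))
E
```

```text
{'time_s': 30.35, 'qpos': [-9.96, 23.3797, 35.3405, 85.5814, -13.7313, 75.5273, 126.291], 'tool_pos': [0.6245, -0.2151, 0.1833], 'tool_rot': [179.9182, -0.0943, -170.332], 'force': [0.2479, 0.1041, -3.7389], 'grip_width': 0.0428}
([0.079, 0.4124, -0.0016], [0.12, -0.21, 5.07])
```

View pics/w16.png

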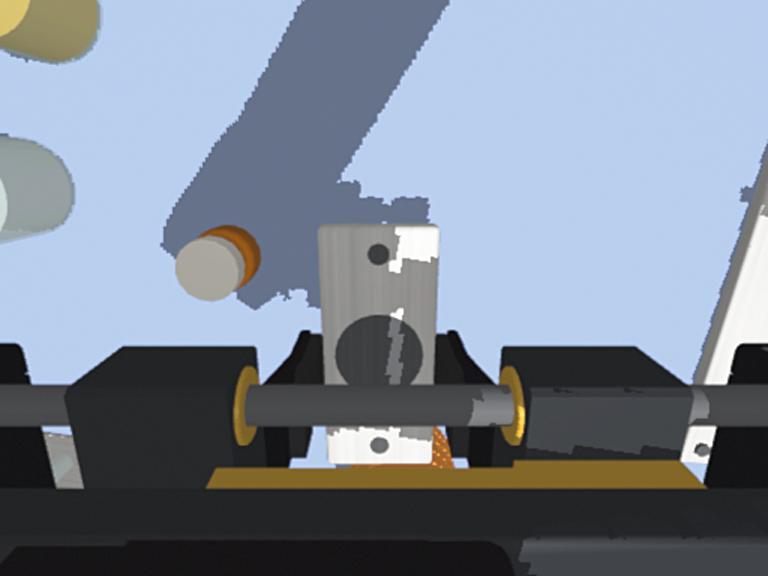

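```bash
python3 - <<'E'
from h import *
ingrip('w16',[(378,254),(379,446)],.004)
E
```

```text
in tool mm [[40.7, 0.1, -3.9], [-40.6, 0.5, -4.1]] mean [ 0.1  0.3 -4. ]
```

>>> {"fn": "servo_tool", "kwargs": {"increments": [[[0.03,0.02,0.0,0,0,1,-1],[0.06,0.05,0,0,0,2,-1],[0.079,0.09,0,0,0,3,-1],[0.079,0.135,0,0,0,4,-1],[0.079,0.18,0,0,0,5,-1],[0.079,0.225,0.0,0,0,5,-1],[0.079,0.27,0.0,0,0,5,-1],[0.079,0.315,0.0,0,0,5,-1],[0.079,0.355,0.0,0,0,5,-1],[0.079,0.39,0.0,0,0,5,-1],[0.079,0.412,0.0,0,0,5,-1],[0.079,0.412,0.03,0,0,5,-1],[0.079,0.412,0.055,0,0,5,-1],[0.079,0.412,0.055,0,0,5,-1],[0.079,0.412,0.055,0,0,5,-1],[0.079,0.412,0.055,0,0,5,-1]]]}}

```text
time_s: 32.0
tool_pos: [0.4788, 0.1774, 0.1307]
tool_rot: [180.0, 0.1, -175.4]
force: [-0.3, 0.7, -3.0]
grip_width: 0.0427
```

```bash
python3 - <<'E'
from h import *
st()
print(inc([.477,.1785,.0895],184.6))
E
```

```text
{'time_s': 32.0, 'qpos': [-41.4615, 5.1364, 19.1543, 110.0944, -1.8814, 64.9971, 73.0644], 'tool_pos': [0.4788, 0.1774, 0.1307], 'tool_rot': [179.9589, 0.0571, -175.3506], 'force': [-0.285, 0.7139, -2.9531], 'grip_width': 0.0427}
([0.0018, 0.0012, 0.0412], [0.04, 0.06, 0.05])
```

>>> {"fn": "servo_tool", "kwargs": {"increments": [[[0.002,0.001,0.012,0,0,0,-1],[0.002,0.001,0.025,0,0,0,-1],[0.002,0.001,0.034,0,0,0,-1],[0.002,0.001,0.038,0,0,0,-1],[0.002,0.001,0.039,0,0,0,-1],[0.002,0.001,0.04,0,0,0,-1],[0.002,0.001,0.04,0,0,0,-1]]]}}

```text
time_s: 32.7
tool_pos: [0.4765, 0.1784, 0.0903]
tool_rot: [180.0, 0.0, -175.3]
force: [0.6, -0.5, -3.0]
grip_width: 0.0432
```

>>> {"fn": "servo_tool", "kwargs": {"increments": [[[0,0,0.0007,0,0,0,-1],[0,0,0.0012,0,0,0,-1],[0,0,0.0012,0,0,0,-1]]]}}

```text
time_s: 33.0
tool_pos: [0.4765, 0.1784, 0.0893]
tool_rot: [180.0, 0.0, -175.3]
force: [-0.4, 0.2, -0.4]
grip_width: 0.0428
```

Contact beginning (weight gone). Release.

>>> {"fn": "servo_tool", "kwargs": {"increments": [[[0,0,0,0,0,0,-0.5],[0,0,0,0,0,0,0.4],[0,0,0,0,0,0,0.4],[0,0,0,0,0,0,0.4],[0,0,0,0,0,0,0.4],[0,0,-0.03,0,0,0,0.4],[0,0,-0.06,0,0,0,0.6],[0,0,-0.09,0,0,0,1],[0,0,-0.09,0,0,0,1],[0,0,-0.09,0,0,0,1]]]}}

```text
time_s: 34.0
tool_pos: [0.4765, 0.1785, 0.1793]
tool_rot: [179.9, 0.1, -175.3]
force: [-0.2, -0.9, -0.2]
grip_width: 0.0832
```

```bash
python3 - <<'E'
from h import *
st()
snap('wrist','w17',scale=1.5); save('w17','w17a',(110,90,300,260),4)
E
```

```text
{'time_s': 34.0, 'qpos': [-41.9721, 2.3625, 19.0405, 107.0041, -0.8607, 70.671, 72.0155], 'tool_pos': [0.4765, 0.1785, 0.1793], 'tool_rot': [179.9311, 0.0758, -175.3216], 'force': [-0.2422, -0.9041, -0.1879], 'grip_width': 0.0832}
```

View pics/w17a.png

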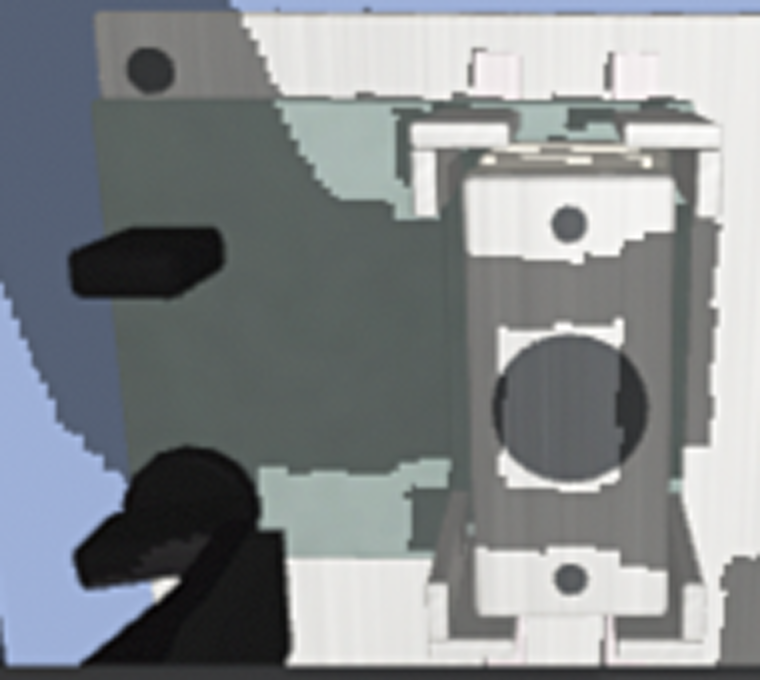

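```bash
python3 - <<'E'
from h import *
print(inc([.54,.08,.17],184.6))
E
```

```text
([-0.056, -0.1031, 0.0082], [0.01, -0.04, 0.08])
```

>>> {"fn": "servo_tool", "kwargs": {"increments": [[[-0.01,-0.04,0,0,0,0,1],[-0.03,-0.08,0,0,0,0,1],[-0.056,-0.103,0.008,0,0,0,1],[-0.056,-0.103,0.008,0,0,0,1],[-0.056,-0.103,0.008,0,0,0,1],[-0.056,-0.103,0.008,0,0,0,1]]]}}

```text
time_s: 34.65
tool_pos: [0.5392, 0.0813, 0.1698]
tool_rot: [180.0, -0.1, -175.2]
force: [0.5, 0.3, -0.2]
grip_width: 0.0872
```

```bash
python3 - <<'E'
from h import *
st()
snap('wrist','w18',scale=1.5);save('w18','w18a',(190,60,340,210),5)
E
```

```text
{'time_s': 34.65, 'qpos': [-34.5592, 7.768, 25.3419, 102.9663, -3.5716, 70.162, 86.5663], 'tool_pos': [0.5392, 0.0813, 0.1698], 'tool_rot': [179.9671, -0.124, -175.2331], 'force': [0.4619, 0.3098, -0.1849], 'grip_width': 0.0872}
```

View pics/w18.png

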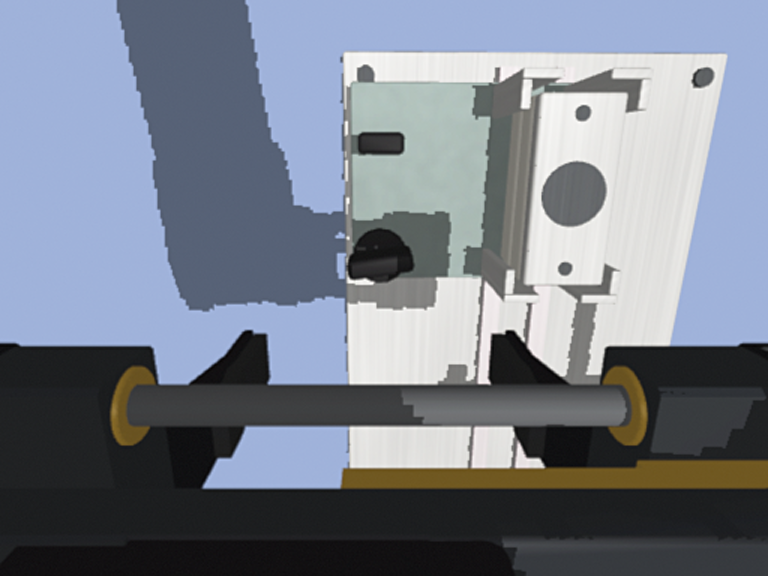

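View pics/w18a.png

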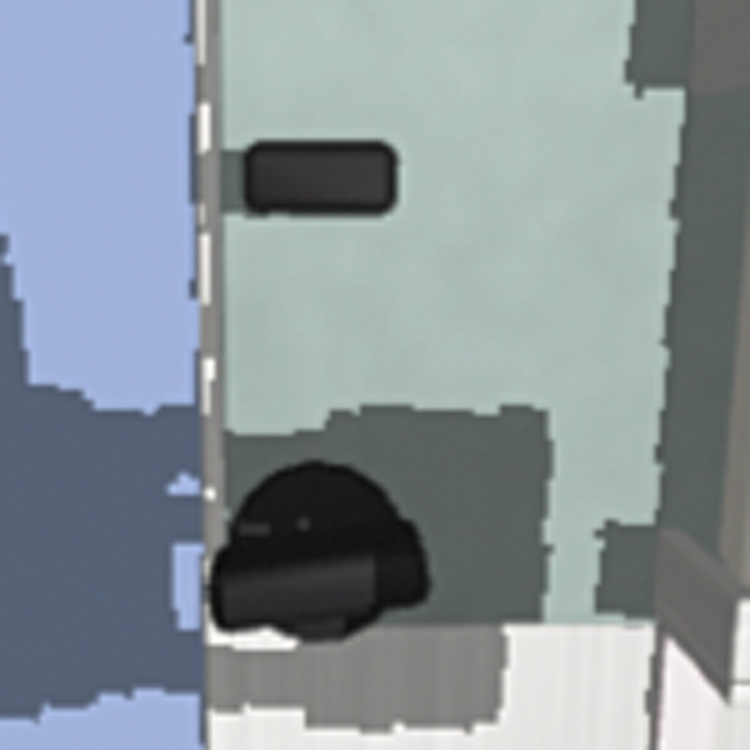

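```bash
python3 - <<'E'
from h import *
f=np.load('pics/w18.npz')['f'][145:195,225:285]
f=np.clip(f.astype(float)*5,0,255).astype(np.uint8)
cv2.imwrite('pics/w18b.png',cv2.resize(f,None,fx=12,fy=12,interpolation=cv2.INTER_CUBIC))
E
```

```text
(no output)
```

View pics/w18b.png

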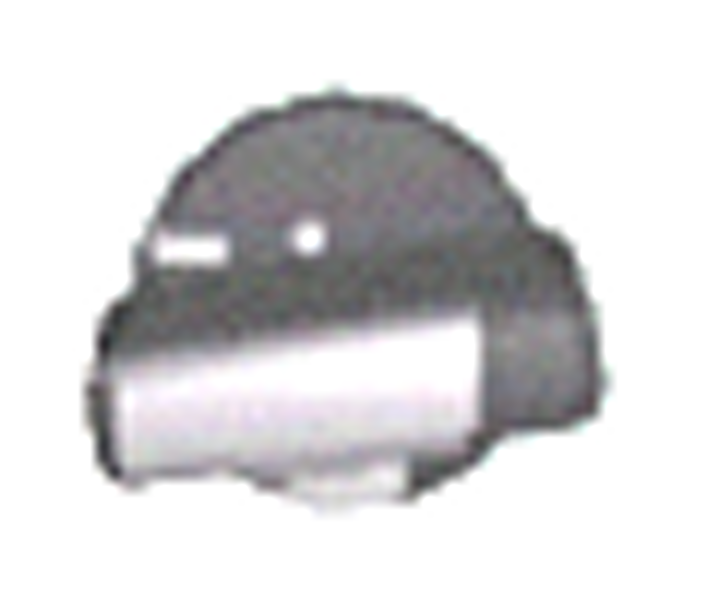

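```bash
python3 - <<'E'
from h import *
c=lambda u,v:(u/12+225,v/12+145)
L=atz('w18',c(115,417),.075);Rr=atz('w18',c(588,360),.075);print(L,Rr,np.linalg.norm(L-Rr),np.degrees(np.arctan2(*(Rr-L)[1::-1])),(L+Rr)/2)
d=lambda u,v:(u/5+190,v/5+60)
a=[atz('w18',d(*p),.075) for p in ((246,142),(395,142),(395,214),(246,214))];print('tab',np.mean(a,0),np.round(a,4))
e=lambda u,v:(u/4+110,v/4+90)
print('tab tri',tri([('w18',d(246,142)),('w17',e(70,250))]),tri([('w18',d(395,142)),('w17',e(220,228))]))
E
```

```text
[0.53000053 0.06558102 0.075     ] [0.52282171 0.10002721 0.075     ] 0.035186301710938075 101.77231720023181 [0.52641112 0.08280411 0.075     ]
tab [0.45752146 0.07686813 0.075     ] [[0.4529 0.0643 0.075 ]
 [0.4509 0.0885 0.075 ]
 [0.4621 0.0896 0.075 ]
 [0.4642 0.0651 0.075 ]]
tab tri (array([0.45292449, 0.06425028, 0.07288661]), [0.00013918539091012342, 0.0001391853909101397]) (array([0.44974063, 0.09021563, 0.04507472]), [0.00033048252921103225, 0.00033048252921101995])
```

```bash
python3 - <<'E'
from h import *
snap('scene','s18',(250,20,450,220),4); snap('side','d18',(130,30,330,230),4)
E
```

```text
(no output)
```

View pics/s18.png

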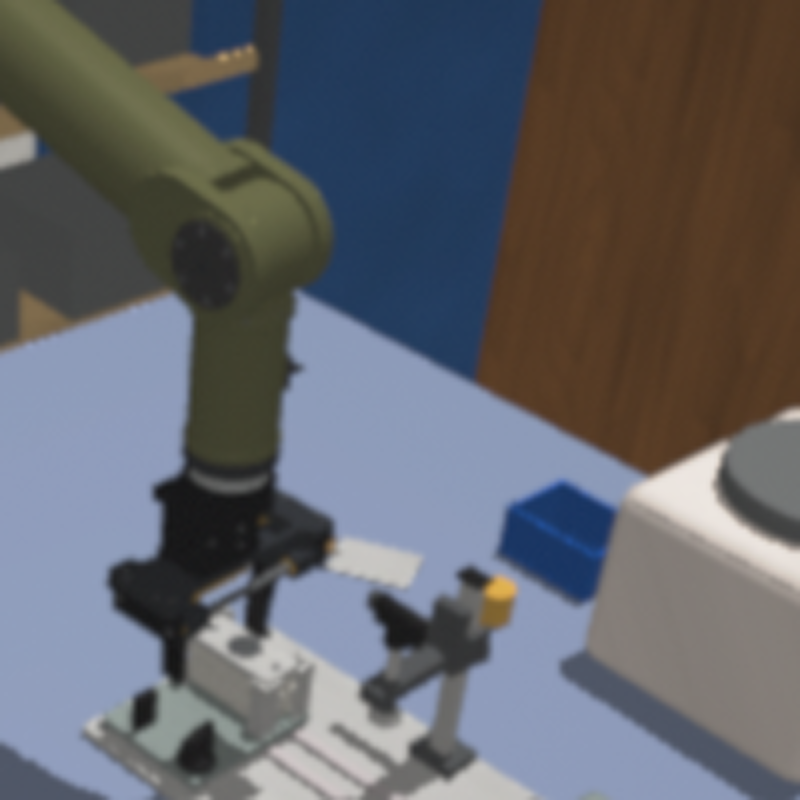

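View pics/d18.png

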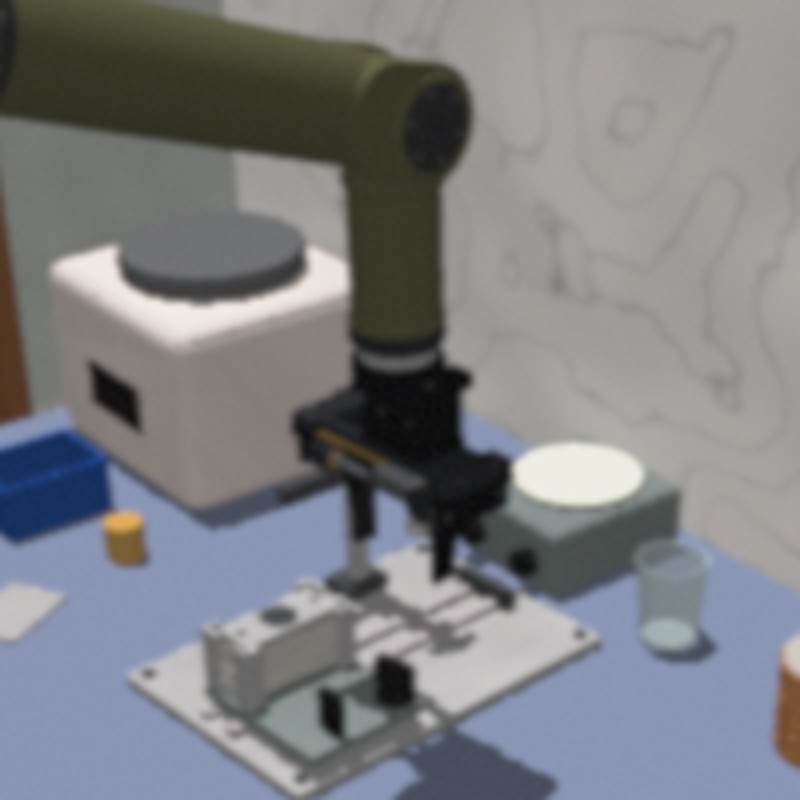

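```bash
python3 - <<'E'
from h import *
print(inc([.527,.083,.15],102))
E
```

```text
([0.0125, 0.0026, 0.0207], [0.03, -0.05, 82.8])
```

>>> {"fn": "servo_tool", "kwargs": {"increments": [[[0.004,0.001,0.0,0,0,8,0.2],[0.008,0.002,0,0,0,16,0.2],[0.0125,0.0025,0,0,0,24,0.2],[0.0125,0.0025,0,0,0,32,0.2],[0.0125,0.0025,0,0,0,40,0.2],[0.0125,0.0025,0,0,0,48,0.2],[0.0125,0.0025,0,0,0,56,0.2],[0.0125,0.0025,0.01,0,0,64,0.2],[0.0125,0.0025,0.02,0,0,72,0.2],[0.0125,0.0025,0.02,0,0,80,0.2],[0.0125,0.0025,0.02,0,0,83,0.2],[0.0125,0.0025,0.02,0,0,83,0.2],[0.0125,0.0025,0.02,0,0,83,0.2]]]}}

```text
time_s: 36.1
tool_pos: [0.5275, 0.0822, 0.151]
tool_rot: [180.0, -0.0, 101.8]
force: [-0.1, 0.5, 0.0]
grip_width: 0.0524
```

```bash
python3 - <<'E'
from h import *
st()
snap('wrist','w19',scale=1.5)
f=np.load('pics/w19.npz')['f'][140:220,210:300]
f=np.clip(f.astype(float)*5,0,255).astype(np.uint8)
cv2.imwrite('pics/w19b.png',cv2.resize(f,None,fx=8,fy=8,interpolation=cv2.INTER_CUBIC))
E
```

```text
{'time_s': 36.1, 'qpos': [-39.775, 7.28, 30.3826, 106.0372, -4.0187, 67.7006, 3.7504], 'tool_pos': [0.5275, 0.0822, 0.151], 'tool_rot': [179.9755, -0.0422, 101.8192], 'force': [-0.1052, 0.5006, 0.0288], 'grip_width': 0.0524}
```

View pics/w19.png

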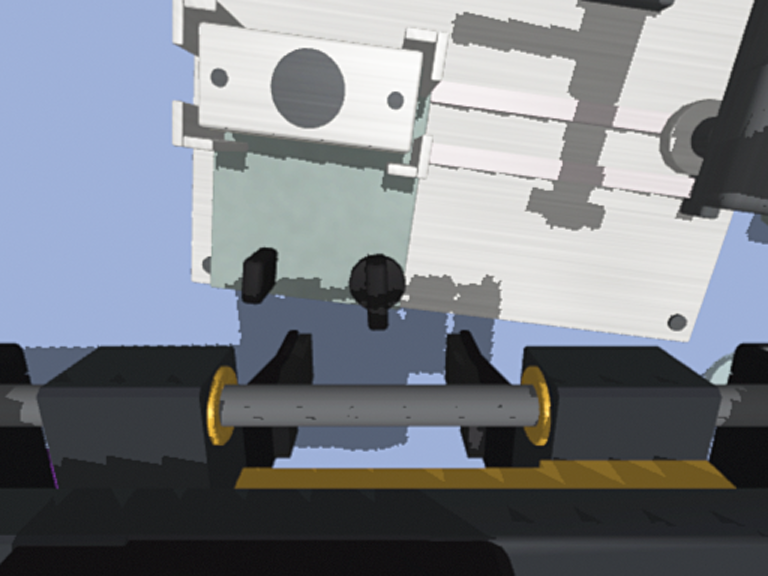

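View pics/w19b.png

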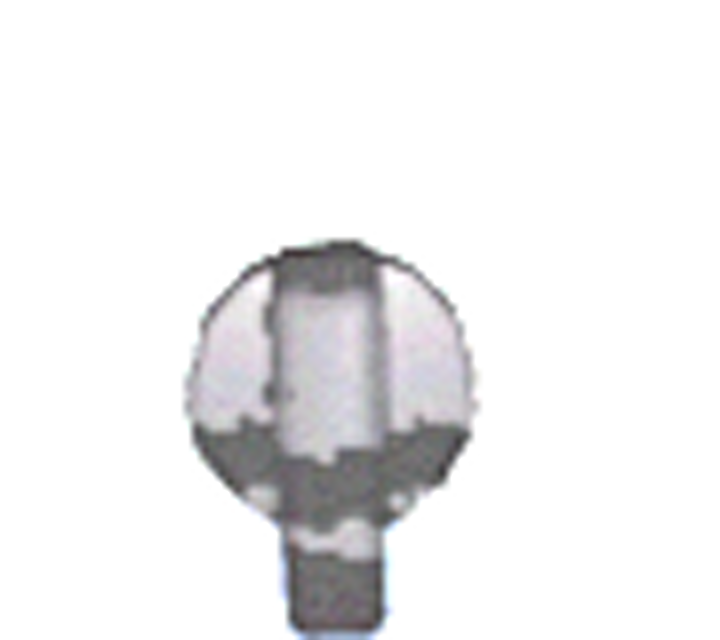

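```bash
python3 - <<'E'
from h import *
for z in (.065,.075): 
    print(z,[np.round(atz('w19',p,z),4).tolist() for p in ((251.4,197.5),(251.4,176),(251.6,218.7))])
print(tri([('w19',(251.4,197.5)),('w18',(254.2,177.5))]))
print(inc([.5273,.083,.053],101.8))
E
```

```text
0.065 [[0.5276, 0.0797, 0.065], [0.5237, 0.0986, 0.065], [0.5318, 0.0604, 0.065]]
0.075 [[0.5269, 0.0829, 0.075], [0.5232, 0.101, 0.075], [0.531, 0.0643, 0.075]]
(array([0.52685518, 0.08272025, 0.07423642]), [0.00015774215722704187, 0.0001577421572267547])
([0.0009, -0.0002, 0.098], [0.03, -0.04, -0.01])
```

>>> {"fn": "servo_tool", "kwargs": {"increments": [[[0.0005,0,0.04,0,0,0,0.2],[0.0005,0,0.08,0,0,0,0.0],[0.0005,0,0.096,0,0,0,-0.2],[0.0005,0,0.096,0,0,0,-1],[0.0005,0,0.096,0,0,0,-1],[0.0005,0,0.096,0,0,0,-1],[0.0005,0,0.096,0,0,0,-1],[0.0005,0,0.096,0,0,0,-1],[0.0005,0,0.096,0,0,0,-1],[0.0005,0,0.096,0,0,0,-1]]], "squeeze": 40}}

```text
time_s: 37.15
tool_pos: [0.5276, 0.0822, 0.0561]
tool_rot: [180.0, -0.1, 101.7]
force: [-3.8, -0.8, 7.2]
grip_width: 0.0115
```

>>> {"fn": "servo_tool", "kwargs": {"increments": [[[0,0,0,0,0,-7,-1],[0,0,0,0,0,-14,-1],[0,0,0,0,0,-21,-1],[0,0,0,0,0,-28,-1],[0,0,0,0,0,-35,-1],[0,0,0,0,0,-42,-1],[0,0,0,0,0,-49,-1],[0,0,0,0,0,-56,-1],[0,0,0,0,0,-57,-1],[0,0,0,0,0,-57,-1],[0,0,0,0,0,-57,-1]]]}}

```text
time_s: 38.25
tool_pos: [0.5285, 0.0817, 0.0561]
tool_rot: [179.9, 0.1, 158.5]
force: [-2.0, -1.9, 6.1]
grip_width: 0.0117
```

>>> {"fn": "servo_tool", "kwargs": {"increments": [[[0,0,0,0,0,0,-0.4],[0,0,0,0,0,0,-0.2],[0,0,0,0,0,0,-0.2],[0,0,0,0,0,0,-0.2],[0,0,-0.03,0,0,0,-0.2],[0,0,-0.06,0,0,0,-0.2],[0,0,-0.1,0,0,0,-0.2],[0,0,-0.1,0,0,0,-0.2],[0,0,-0.1,0,0,0,-0.2]]]}}

```text
time_s: 39.15
tool_pos: [0.5283, 0.0825, 0.1557]
tool_rot: [179.9, 0.1, 158.7]
force: [-0.6, 0.3, -1.6]
grip_width: 0.0349
```

```bash
python3 - <<'E'
from h import *
st()
snap('wrist','w20',scale=1.5)
f=np.load('pics/w20.npz')['f'][140:220,210:300]
f=np.clip(f.astype(float)*5,0,255).astype(np.uint8)
cv2.imwrite('pics/w20b.png',cv2.resize(f,None,fx=8,fy=8,interpolation=cv2.INTER_CUBIC))
E
```

```text
{'time_s': 39.15, 'qpos': [-32.8406, 6.804, 22.7877, 105.4933, -2.896, 68.1163, 59.5465], 'tool_pos': [0.5283, 0.0825, 0.1557], 'tool_rot': [179.8791, 0.088, 158.6698], 'force': [-0.6167, 0.333, -1.573], 'grip_width': 0.0349}
```

View pics/w20b.png

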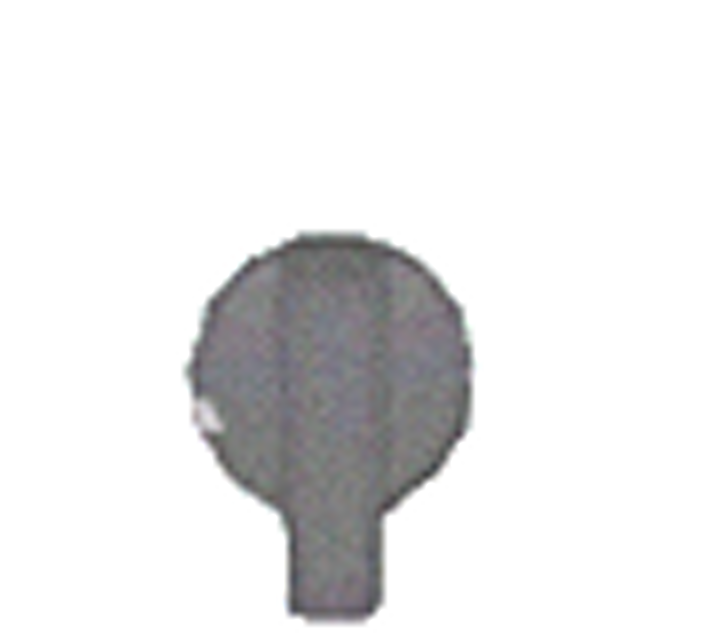

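View pics/w20.png

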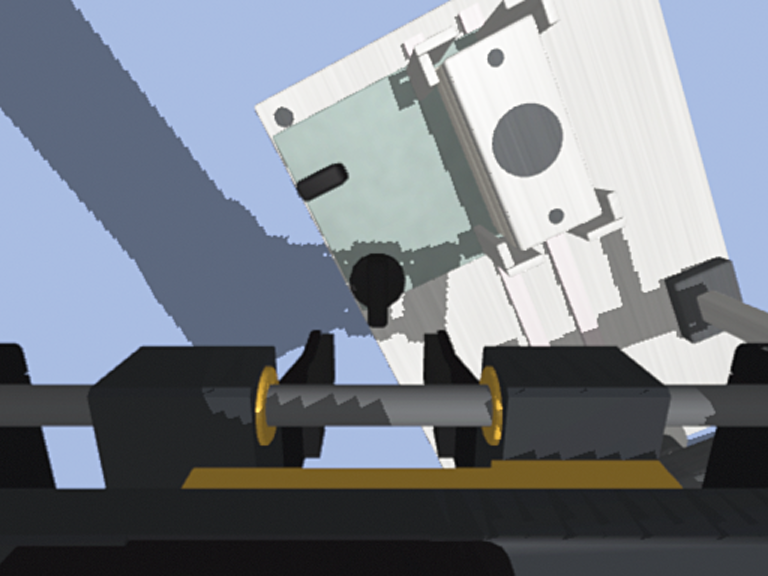

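```bash
python3 - <<'E'
from h import *
print(inc([.4575,.0769,.12],94.6))
E
```

```text
([0.0631, -0.0304, 0.0344], [0.01, -0.04, 64.07])
```

>>> {"fn": "servo_tool", "kwargs": {"increments": [[[0.01,-0.005,0.0,0,0,8,-0.2],[0.02,-0.01,0,0,0,16,-0.2],[0.03,-0.015,0,0,0,24,-0.2],[0.045,-0.02,0,0,0,32,-0.2],[0.063,-0.0305,0,0,0,40,-0.2],[0.063,-0.0305,0.01,0,0,48,-0.2],[0.063,-0.0305,0.02,0,0,56,-0.2],[0.063,-0.0305,0.03,0,0,64,-0.2],[0.063,-0.0305,0.034,0,0,64,-0.2],[0.063,-0.0305,0.034,0,0,64,-0.2],[0.063,-0.0305,0.034,0,0,64,-0.2]]]}}

```text
time_s: 40.3
tool_pos: [0.4576, 0.0766, 0.1205]
tool_rot: [-180.0, -0.0, 94.8]
force: [0.2, -1.4, 0.3]
grip_width: 0.0348
```

```bash
python3 - <<'E'
from h import *
st()
snap('wrist','w21',scale=1.5)
print(inc([.4575,.0769,.046],94.6))
E
```

```text
{'time_s': 40.3, 'qpos': [-35.2774, -0.2765, 22.598, 116.6452, 0.1085, 63.6476, -7.9238], 'tool_pos': [0.4576, 0.0766, 0.1205], 'tool_rot': [-179.9616, -0.0038, 94.804], 'force': [0.2173, -1.3765, 0.2758], 'grip_width': 0.0348}
([0.0003, -0.0004, 0.0748], [-0.0, -0.02, 0.18])
```

View pics/w21.png

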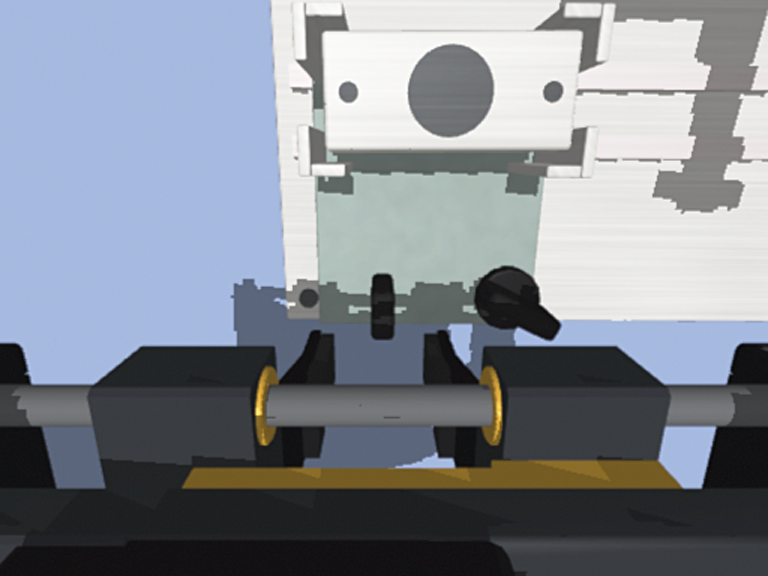

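>>> {"fn": "servo_tool", "kwargs": {"increments": [[[0,0.001,0.03,0,0,0,-0.2],[0,0.001,0.06,0,0,0,-0.2],[0,0.001,0.073,0,0,0,-0.2],[0,0.001,0.073,0,0,0,-0.2],[0,0.001,0.073,0,0,0,-1],[0,0.001,0.073,0,0,0,-1],[0,0.001,0.073,0,0,0,-1],[0,0.001,0.073,0,0,0,-1],[0,0.001,0.073,0,0,0,-1]]], "squeeze": 25}}

```text
time_s: 41.25
tool_pos: [0.4596, 0.077, 0.0487]
tool_rot: [179.9, -0.1, 94.7]
force: [-0.3, 1.1, 4.5]
grip_width: 0.0119
```

```bash
python3 - <<'E'
from h import *
o=st(); p=np.array(o['tool_pos']); a=np.radians(4.6)
print(inc(p+np.array([np.cos(a),np.sin(a),0])*.171,94.6))
E
```

```text
{'time_s': 41.25, 'qpos': [-34.7047, 5.5176, 22.9868, 120.468, -2.7126, 54.3817, -5.5732], 'tool_pos': [0.4596, 0.077, 0.0487], 'tool_rot': [179.9086, -0.0648, 94.6635], 'force': [-0.2991, 1.1297, 4.5115], 'grip_width': 0.0119}
([-0.0002, 0.171, 0.0003], [0.09, -0.06, 0.06])
```

>>> {"fn": "servo_tool", "kwargs": {"increments": [[[0,0.004,0,0,0,0,-1],[0,0.012,0,0,0,0,-1],[0,0.023,0,0,0,0,-1],[0,0.035,0,0,0,0,-1],[0,0.047,0,0,0,0,-1],[0,0.059,0,0,0,0,-1],[0,0.071,0,0,0,0,-1],[0,0.083,0,0,0,0,-1],[0,0.095,0,0,0,0,-1],[0,0.107,0,0,0,0,-1],[0,0.119,0,0,0,0,-1],[0,0.131,0,0,0,0,-1],[0,0.142,0,0,0,0,-1],[0,0.151,0,0,0,0,-1],[0,0.158,0,0,0,0,-1],[0,0.163,0,0,0,0,-1],[0,0.166,0,0,0,0,-1],[0,0.168,0,0,0,0,-1],[0,0.168,0,0,0,0,-1]]]}}

```text
time_s: 43.15
tool_pos: [0.623, 0.0898, 0.0487]
tool_rot: [-179.5, -0.0, 94.7]
force: [-11.7, -1.9, 14.5]
grip_width: 0.0116
```

>>> {"fn": "servo_tool", "kwargs": {"increments": [[[0,0.002,0,0,0,0,-1],[0,0.004,0,0,0,0,-1],[0,0.005,0,0,0,0,-1],[0,0.005,0,0,0,0,-1],[0,0.005,0,0,0,0,-1]]]}}

```text
time_s: 43.65
tool_pos: [0.6229, 0.0897, 0.0485]
tool_rot: [-178.9, -0.1, 94.7]
force: [-25.3, -2.6, 23.7]
grip_width: 0.0122
```

```bash
python3 - <<'E'
from h import *
st()
snap('scene','s22',(250,110,400,250),5);snap('side','d22',(150,100,310,240),5);snap('wrist','w22',scale=1.5)
E
```

```text
{'time_s': 43.65, 'qpos': [-28.6564, 25.5027, 22.8058, 96.7044, -11.1392, 61.0935, 2.4019], 'tool_pos': [0.6229, 0.0897, 0.0485], 'tool_rot': [-178.9382, -0.0722, 94.6583], 'force': [-25.2572, -2.6378, 23.7087], 'grip_width': 0.0122}
```

View pics/s22.png

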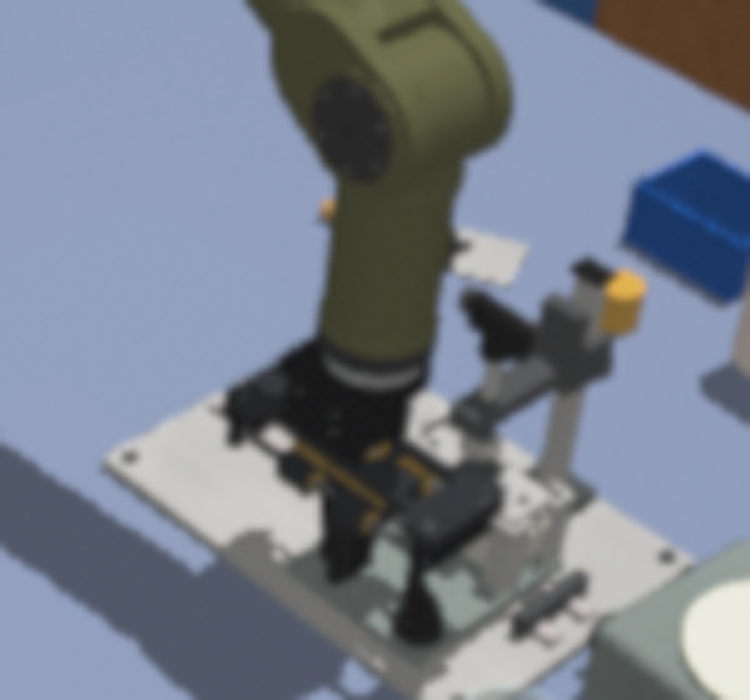

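View pics/d22.png

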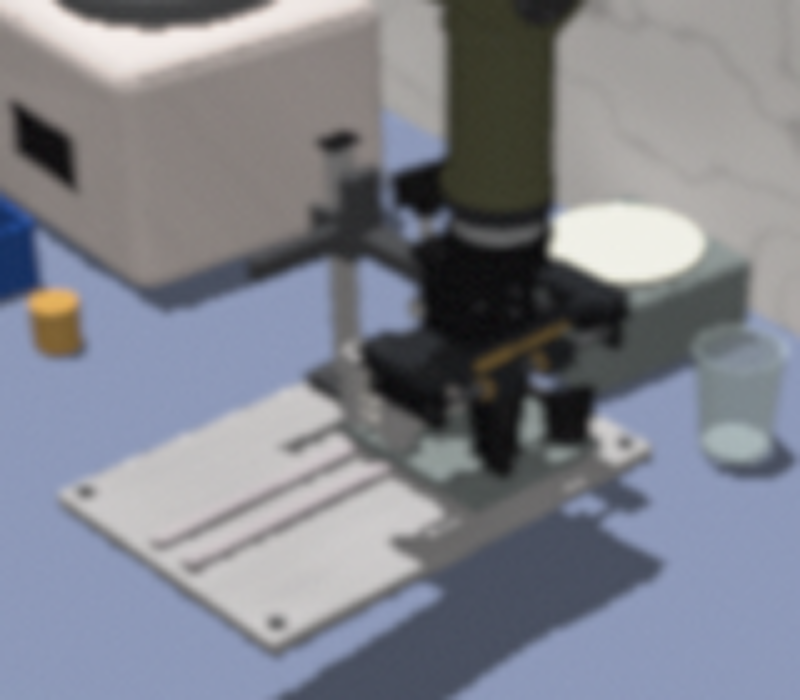

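View pics/w22.png

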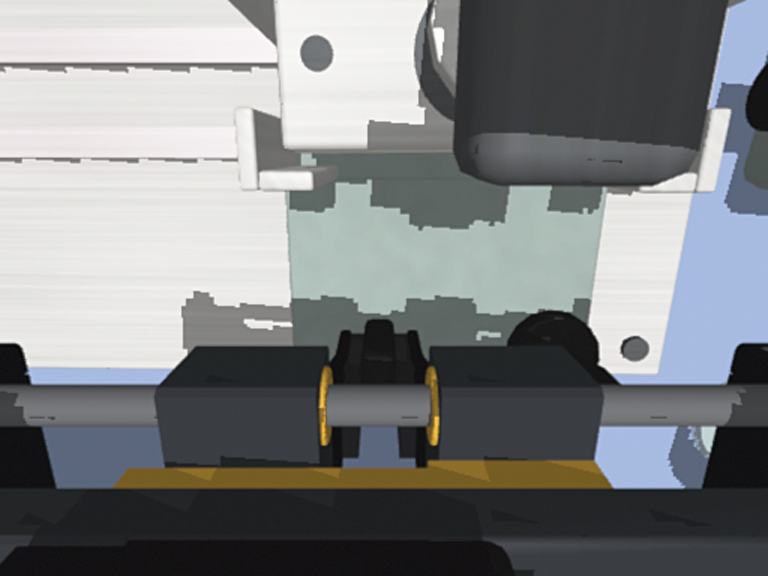

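>>> {"fn": "servo_tool", "kwargs": {"increments": [[[0,-0.004,0,0,0,0,-1],[0,-0.007,0,0,0,0,-1],[0,-0.008,0,0,0,0,-0.5],[0,-0.008,0,0,0,0,-0.3],[0,-0.008,0,0,0,0,-0.3],[0,-0.008,-0.03,0,0,0,-0.3],[0,-0.008,-0.07,0,0,0,-0.3],[0,-0.008,-0.1,0,0,0,-0.3],[0,-0.008,-0.1,0,0,0,-0.3],[0,-0.008,-0.1,0,0,0,-0.3]]]}}

```text
time_s: 44.8
tool_pos: [0.6238, 0.0903, 0.1483]
tool_rot: [179.9, -0.0, 94.7]
force: [-0.8, -0.2, -0.7]
grip_width: 0.0305
```

```bash
python3 - <<'E'
from h import *
st()
snap('wrist','w23',scale=1.5);snap('scene','s23',(250,110,400,250),5)
E
```

```text
{'time_s': 44.8, 'qpos': [-30.1814, 19.2623, 24.1767, 92.52, -8.3099, 69.9107, 0.3329], 'tool_pos': [0.6238, 0.0903, 0.1483], 'tool_rot': [179.9197, -0.0398, 94.6863], 'force': [-0.7549, -0.2017, -0.6551], 'grip_width': 0.0305}
```

View pics/w23.png

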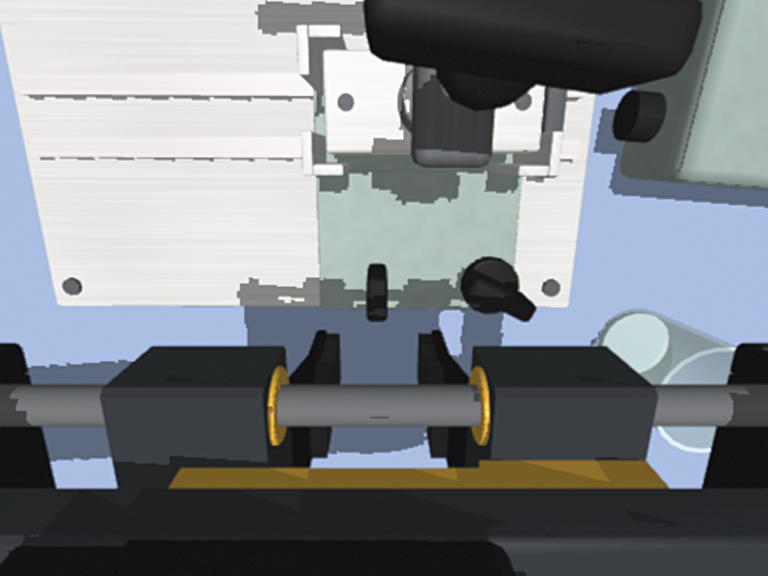

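View pics/s23.png

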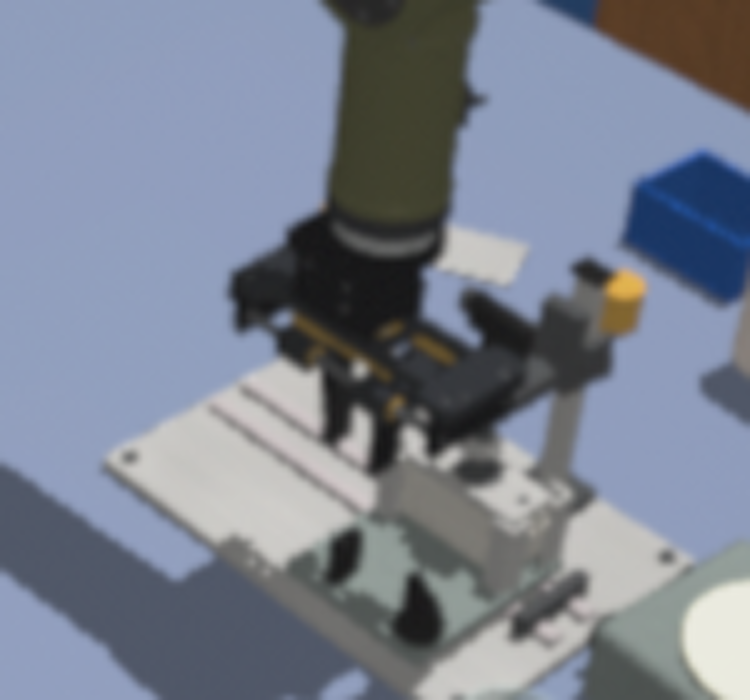

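```bash
python3 - <<'E'
from h import *
save('w23','w23a',(170,90,400,220),3)
for n,p,z in (('H1',(72,287),.012),('H2',(551,288),.012),('tab',(377,293),.075),('plateC dots',(346,102),.093),('d2',(523,102),.093),('knobdisc',(490,285),.06)):
    print(n,atz('w23',(p[0]/1.5,p[1]/1.5),z))
E
```

```text
H1 [0.41332517 0.06167008 0.012     ]
H2 [0.74496711 0.08759128 0.012     ]
tab [0.62299505 0.09380447 0.075     ]
plateC dots [0.60131616 0.18851738 0.093     ]
d2 [0.68124747 0.19502106 0.093     ]
knobdisc [0.68864606 0.09929497 0.06      ]
```

View pics/w23a.png

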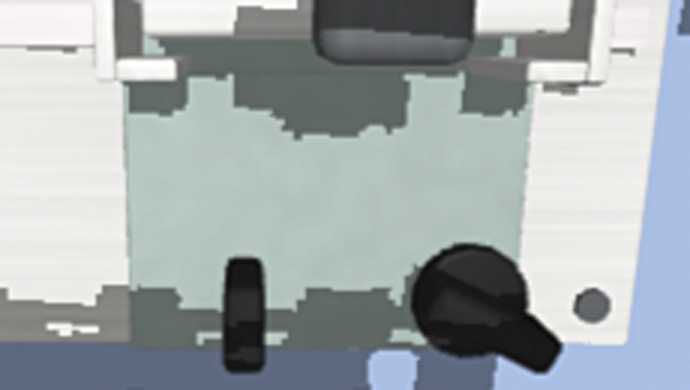

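```bash
python3 - <<'E'
from h import *
save('scene0','sp',(330,155,400,225),9);save('side0','dp',(215,120,265,170),12)
E
```

```text
(no output)
```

View pics/sp.png

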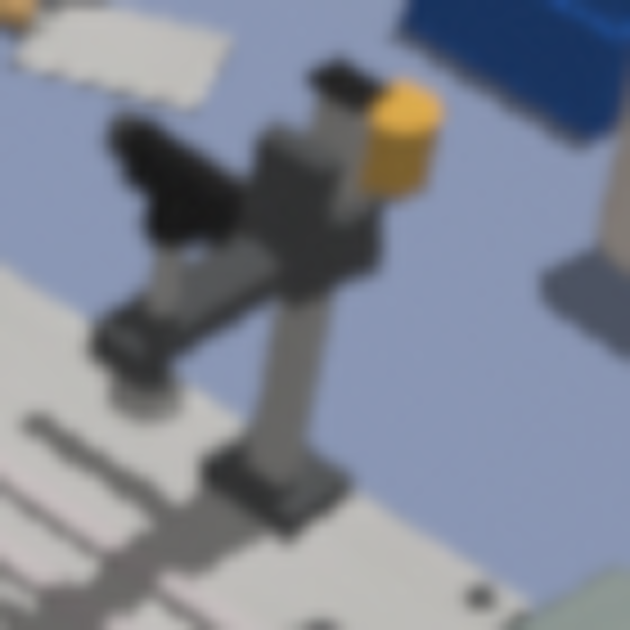

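View pics/dp.png

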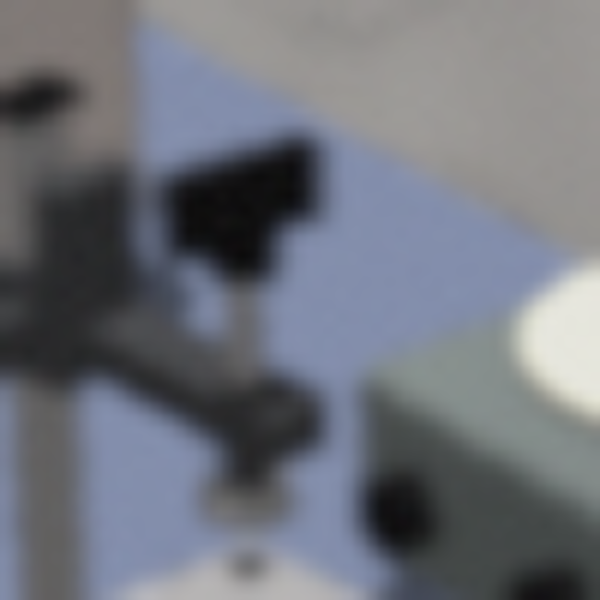

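```bash
python3 - <<'E'
from h import *
print(tri([('scene0',(346.1,198.9)),('side0',(235.6,161.7))]))
print(tri([('scene0',(348.3,185.6)),('side0',(235.25,146.7))]))
# handle grip end points
print('handle',tri([('scene0',(330+180/9,155+185/9)),('side0',(215+243/12,120+200/12))]))
# compare with plate dots triangulated by scene/side now
E
```

```text
(array([0.64090296, 0.1894166 , 0.11801224]), [0.0013722814035042141, 0.0013722814035044867])
(array([0.64134139, 0.18927084, 0.17770455]), [0.00043049463061931275, 0.00043049463061917777])
handle (array([0.6413137 , 0.18897118, 0.21837725]), [0.001700250347345174, 0.0017002503473451387])
```

```bash
python3 - <<'E'
from h import *
print(inc([.692,.0962,.150],158.7))
E
```

```text
([0.0003, 0.0698, -0.0038], [-0.11, -0.08, -64.01])
```

>>> {"fn": "servo_tool", "kwargs": {"increments": [[[0,0.035,-0.003,0,0,0,-0.2],[0,0.07,-0.003,0,0,0,-0.2],[0,0.07,-0.003,0,0,-8,-0.2],[0,0.07,-0.003,0,0,-16,-0.2],[0,0.07,-0.003,0,0,-24,-0.2],[0,0.07,-0.003,0,0,-32,-0.2],[0,0.07,-0.003,0,0,-40,-0.2],[0,0.07,-0.003,0,0,-48,-0.2],[0,0.07,-0.003,0,0,-56,-0.2],[0,0.07,-0.003,0,0,-64,-0.2],[0,0.07,-0.003,0,0,-64,-0.2],[0,0.07,-0.003,0,0,-64,-0.2],[0,0.07,-0.003,0,0,-64,-0.2]]]}}

```text
time_s: 46.2
tool_pos: [0.6927, 0.0958, 0.15]
tool_rot: [-180.0, -0.1, 158.5]
force: [-0.7, -0.4, 0.5]
grip_width: 0.0345
```

```bash
python3 - <<'E'
from h import *
st()
snap('wrist','w24',scale=1.5)
f=np.load('pics/w24.npz')['f'][140:220,210:300]
f=np.clip(f.astype(float)*5,0,255).astype(np.uint8)
cv2.imwrite('pics/w24b.png',cv2.resize(f,None,fx=8,fy=8,interpolation=cv2.INTER_CUBIC))
E
```

```text
{'time_s': 46.2, 'qpos': [-19.243, 26.717, 12.7416, 80.9072, -5.9656, 73.0976, 62.4647], 'tool_pos': [0.6927, 0.0958, 0.15], 'tool_rot': [-179.9823, -0.065, 158.5419], 'force': [-0.7097, -0.4069, 0.4513], 'grip_width': 0.0345}
```

View pics/w24.png

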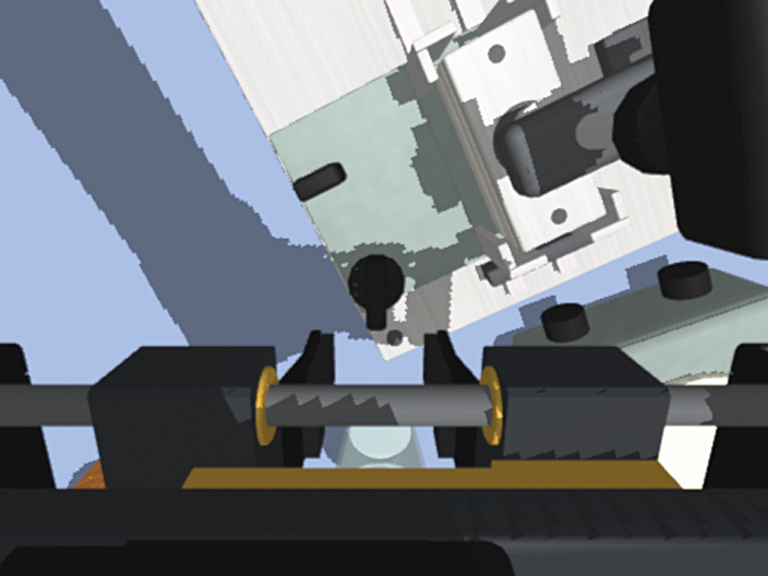

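View pics/w24b.png

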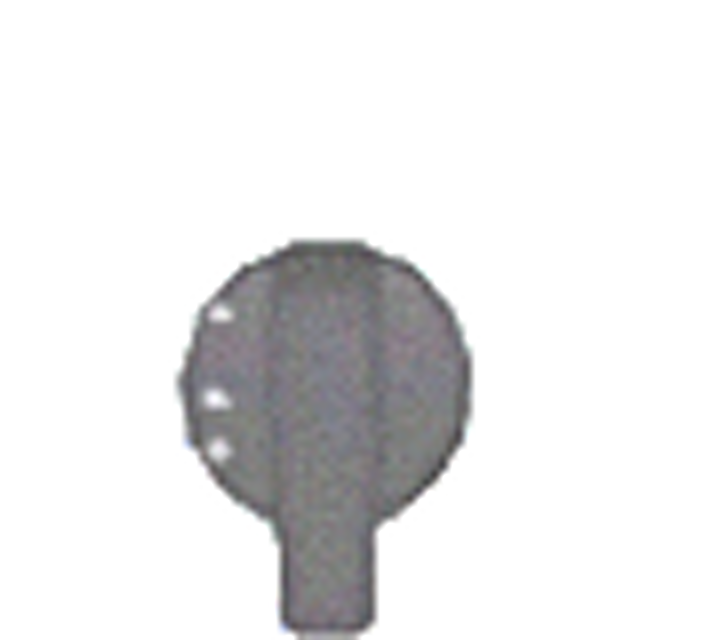

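```bash
python3 - <<'E'
from h import *
for n,s,i in (('beaker rim',(526,383),(447,257)),('hotplate top disc',(611,361),(411,224)),('hotplate near corner scene',(556,372),(398,262)),('knobR',(0,0),(0,0))):
    if n!='knobR': print(n,tri([('scene0',(s[0]/1.5,s[1]/1.5)),('side0',(i[0]/1.5,i[1]/1.5))]))
print(inc([.692,.0960,.055],158.7))
E
```

```text
beaker rim (array([0.81426181, 0.04407571, 0.08116754]), [0.002328698063301781, 0.0023286980633016614])
hotplate top disc (array([0.86962232, 0.24138964, 0.07307063]), [0.0027324807953144413, 0.0027324807953146087])
hotplate near corner scene (array([0.78388552, 0.18554376, 0.00747492]), [0.0038767329491682413, 0.0038767329491682734])
([0.0008, -0.0002, 0.0952], [-0.01, -0.04, -0.13])
```

All below 0.09 m, so the body (z ≥ 0.125) passes above. Descend, grip, turn clockwise.

>>> {"fn": "servo_tool", "kwargs": {"increments": [[[0,-0.0005,0.04,0,0,0,-0.2],[0,-0.0005,0.08,0,0,0,-0.2],[0,-0.0005,0.094,0,0,0,-0.2],[0,-0.0005,0.094,0,0,0,-1],[0,-0.0005,0.094,0,0,0,-1],[0,-0.0005,0.094,0,0,0,-1],[0,-0.0005,0.094,0,0,0,-1],[0,-0.0005,0.094,0,0,0,-1],[0,-0.0005,0.094,0,0,0,-1]]], "squeeze": 40}}

```text
time_s: 47.15
tool_pos: [0.694, 0.0938, 0.0594]
tool_rot: [180.0, 0.2, 158.6]
force: [-1.7, -3.4, 6.6]
grip_width: 0.0119
```

>>> {"fn": "servo_tool", "kwargs": {"increments": [[[0,0,0,0,0,7,-1],[0,0,0,0,0,14,-1],[0,0,0,0,0,21,-1],[0,0,0,0,0,28,-1],[0,0,0,0,0,35,-1],[0,0,0,0,0,42,-1],[0,0,0,0,0,49,-1],[0,0,0,0,0,56,-1],[0,0,0,0,0,59,-1],[0,0,0,0,0,59,-1],[0,0,0,0,0,59,-1]]]}}

```text
time_s: 48.25
tool_pos: [0.6932, 0.093, 0.0595]
tool_rot: [180.0, 0.1, 99.6]
force: [-4.2, -3.6, 8.4]
grip_width: 0.0116
```

```bash
python3 - <<'E'
from h import *
o=st();print(o['wrist_torque'])
E
```

```text
{'time_s': 48.25, 'qpos': [-27.0306, 32.0532, 23.7102, 86.2207, -13.5647, 64.5484, 8.8879], 'tool_pos': [0.6932, 0.093, 0.0595], 'tool_rot': [179.9664, 0.097, 99.5904], 'force': [-4.2118, -3.6487, 8.3517], 'grip_width': 0.0116}
[-1.12234661  1.13765027  0.00644071]
```

Release and lift straight up, look.

>>> {"fn": "servo_tool", "kwargs": {"increments": [[[0,0,0,0,0,0,-0.4],[0,0,0,0,0,0,-0.2],[0,0,0,0,0,0,-0.2],[0,0,0,0,0,0,-0.2],[0,0,-0.03,0,0,0,-0.2],[0,0,-0.06,0,0,0,-0.2],[0,0,-0.1,0,0,0,-0.2],[0,0,-0.1,0,0,0,-0.2],[0,0,-0.1,0,0,0,-0.2]]]}}

```text
time_s: 49.15
tool_pos: [0.6937, 0.0957, 0.1582]
tool_rot: [179.8, -0.0, 99.7]
force: [0.1, -0.2, -0.9]
grip_width: 0.035
```

```bash
python3 - <<'E'
from h import *
st()
snap('wrist','w25',scale=1.5)
f=np.load('pics/w25.npz')['f'][140:220,210:300]
f=np.clip(f.astype(float)*5,0,255).astype(np.uint8)
cv2.imwrite('pics/w25b.png',cv2.resize(f,None,fx=8,fy=8,interpolation=cv2.INTER_CUBIC))
for n,p,z in (('tab',(377,293),.075),):pass
E
```

```text
{'time_s': 49.15, 'qpos': [-27.8293, 27.5051, 24.9414, 80.8307, -11.7471, 74.0547, 7.5142], 'tool_pos': [0.6937, 0.0957, 0.1582], 'tool_rot': [179.8345, -0.0469, 99.6902], 'force': [0.1104, -0.2268, -0.8861], 'grip_width': 0.035}
```

View pics/w25.png

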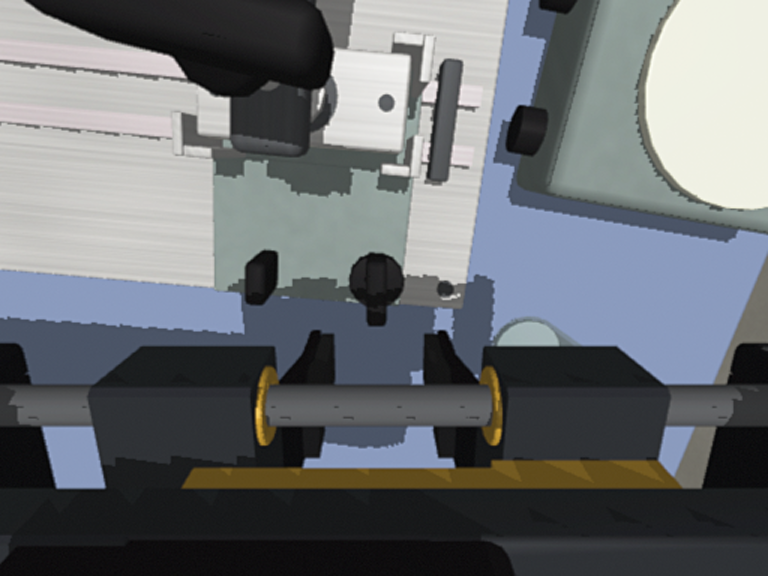

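View pics/w25b.png

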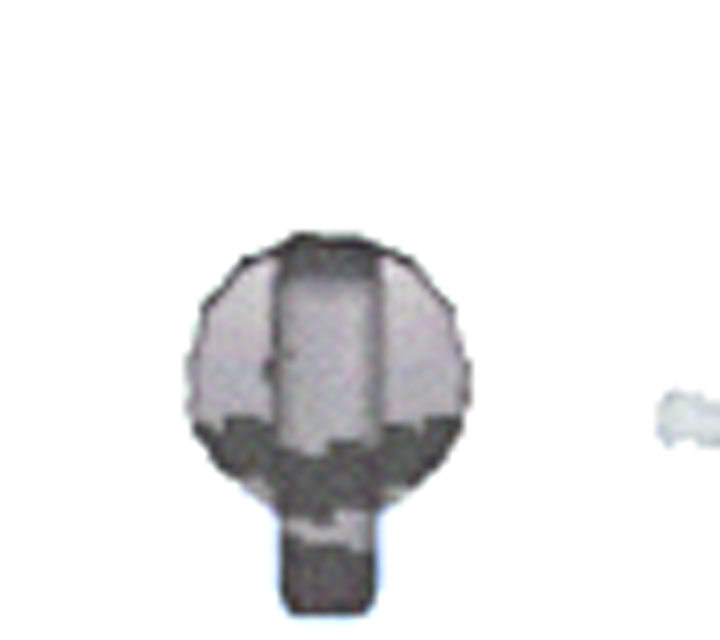

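```bash
python3 - <<'E'
from h import *
save('w25','w25c',(110,15,330,215),3.5);save('w24','w24c',(300,0,450,200),4)
E
```

```text
(no output)
```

View pics/w25c.png

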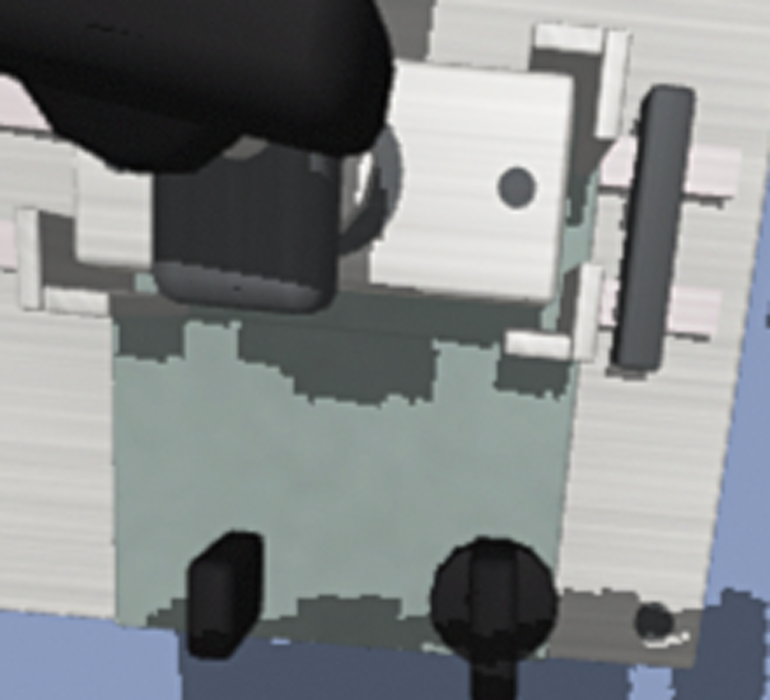

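View pics/w24c.png

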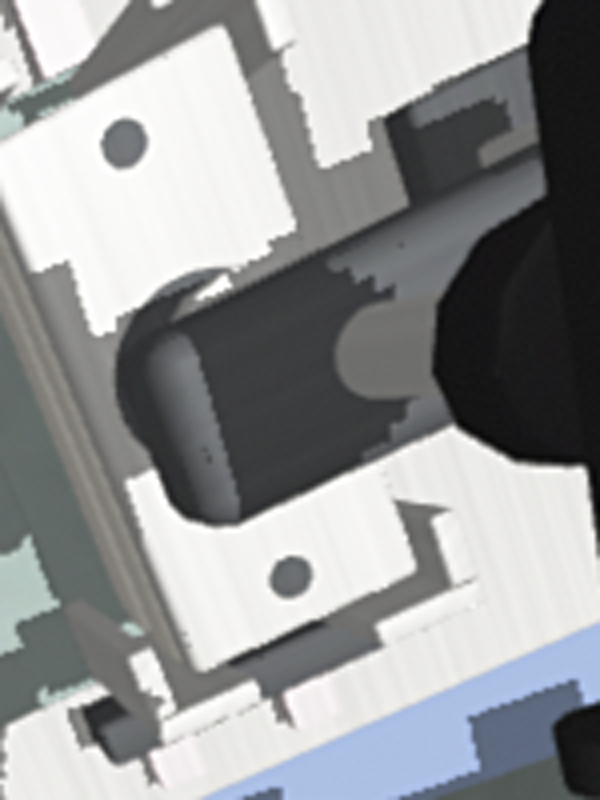

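```bash
python3 - <<'E'
from h import *
th=np.linspace(0,2*np.pi,200)
def ov(src,crop,s,cands,out):
    f=np.load('pics/'+src+'.npz')['f']; x0,y0,x1,y1=crop
    im=cv2.resize(f[y0:y1,x0:x1],None,fx=s,fy=s,interpolation=cv2.INTER_CUBIC)
    for (c,z,col) in cands:
        P=proj(src,[[c[0]+.015*np.cos(t),c[1]+.015*np.sin(t),z] for t in th])
        for p in P:
            q=((p-[x0,y0]+.5)*s).astype(int); cv2.circle(im,tuple(int(v) for v in q),1,col,-1)
    cv2.imwrite('pics/'+out+'.png',im)
A=(.641,.190);B=(.646,.1915)
ov('w24',(310,40,400,140),6,[(A,.114,(0,0,255)),(A,.122,(0,0,255)),(B,.114,(0,200,0)),(B,.122,(0,200,0))],'o24')
ov('w25',(150,40,250,120),6,[(A,.114,(0,0,255)),(A,.122,(0,0,255)),(B,.114,(0,200,0)),(B,.122,(0,200,0))],'o25')
for n,p,z in (('slab edge',(583,300),.035),('slab edge2',(558,560),.035),('stop L top',(625,300),.035),('stop L low z.02',(625,300),.02),('stop R',(665,300),.035)):
    print(n,atz('w25',(p[0]/3.5+110,p[1]/3.5+15),z))
c=lambda u,v:(u/4+165,v/4+60)
print('slab start far edge', atz('w1',c(180,443),.035),'near edge',atz('w1',c(150,97),.035))
E
```

```text
slab edge [0.70306962 0.17723384 0.035     ]
slab edge2 [0.70942474 0.10739631 0.035     ]
stop L top [0.71391926 0.17907751 0.035     ]
stop L low z.02 [0.7156853 0.1794694 0.02     ]
stop R [0.72425533 0.1808339  0.035     ]
slab start far edge [0.5456129  0.11056533 0.035     ] near edge [0.42212245 0.09514362 0.035     ]
```

View pics/o24.png

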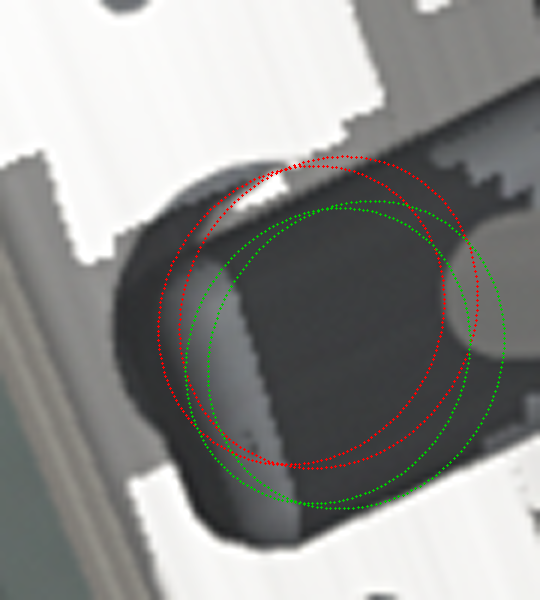

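View pics/o25.png

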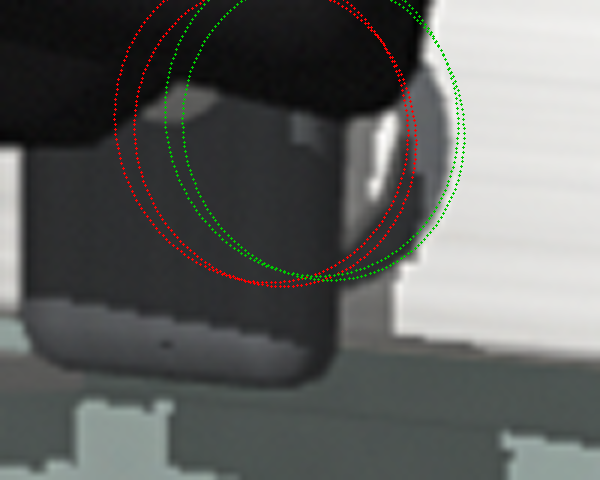

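```bash
python3 - <<'E'
from h import *
print(inc([.60,.27,.31],184.6))
E
```

```text
([0.1875, -0.062, -0.1533], [0.03, -0.04, -84.91])
```

>>> {"fn": "servo_tool", "kwargs": {"increments": [[[0,0,-0.04,0,0,0,-0.2],[0,0,-0.08,0,0,0,-0.2],[0,0,-0.12,0,0,0,-0.2],[0,0,-0.153,0,0,-8,-0.2],[0,0,-0.153,0,0,-16,-0.2],[0.02,-0.01,-0.153,0,0,-24,-0.2],[0.05,-0.02,-0.153,0,0,-32,-0.2],[0.08,-0.03,-0.153,0,0,-40,-0.2],[0.11,-0.04,-0.153,0,0,-48,-0.2],[0.14,-0.05,-0.153,0,0,-56,-0.2],[0.165,-0.06,-0.153,0,0,-64,-0.2],[0.187,-0.062,-0.153,0,0,-72,-0.2],[0.187,-0.062,-0.153,0,0,-80,-0.2],[0.187,-0.062,-0.153,0,0,-85,-0.2],[0.187,-0.062,-0.153,0,0,-85,-0.2],[0.187,-0.062,-0.153,0,0,-85,-0.2]]]}}

```text
time_s: 50.8
tool_pos: [0.6, 0.2691, 0.3084]
tool_rot: [-180.0, -0.1, -175.5]
force: [0.2, 0.1, -0.1]
grip_width: 0.035
```

```bash
python3 - <<'E'
from h import *
st()
snap('wrist','w26',scale=1.5)
E
```

```text
{'time_s': 50.8, 'qpos': [-33.6145, 18.0414, 9.5517, 74.1739, -2.9665, 88.1399, 70.1219], 'tool_pos': [0.6, 0.2691, 0.3084], 'tool_rot': [-179.9775, -0.1177, -175.4562], 'force': [0.1877, 0.1426, -0.1207], 'grip_width': 0.035}
```

View pics/w26.png

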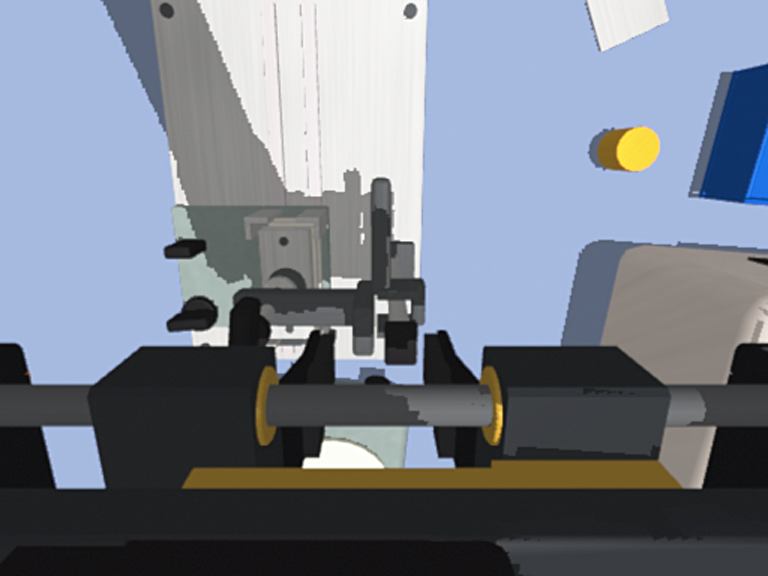

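```bash
python3 - <<'E'
from h import *
save('w26','w26a',(210,100,300,250),4);save('w1','w1w',(300,180,360,260),8);save('side0','dw',(190,110,260,170),10)
E
```

```text
(no output)
```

View pics/w26a.png

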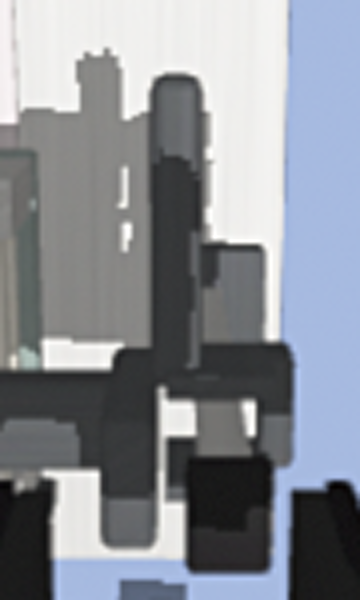

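View pics/w1w.png

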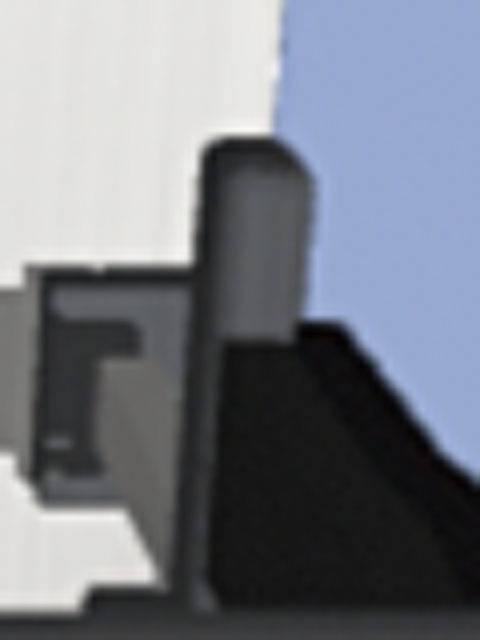

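View pics/dw.png

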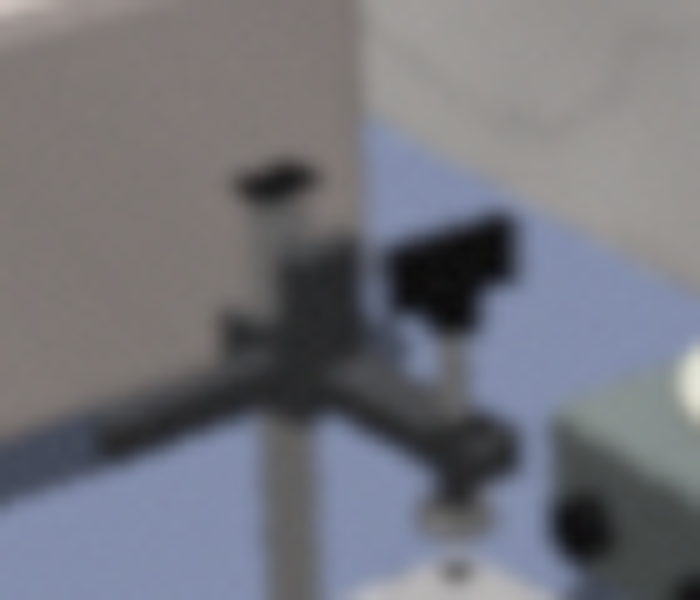

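```bash
python3 - <<'E'
from h import *
print(tri([('w26',(254.2,119.5)),('w1',(332.8,198.8))]))
print(tri([('w26',(254.2,119.5)),('w1',(332.8,198.8)),('side0',(201,152.5))]))
# wing width: in w26a 152..202 at row 120
for z in (.16,.17,.18):
    a=atz('w26',(152/4+210,130),z);b=atz('w26',(202/4+210,130),z);print(z,np.linalg.norm(a-b),(a+b)/2)
E
```

```text
(array([0.54030013, 0.26741627, 0.15184519]), [0.00035390880507880673, 0.0003539088050787512])
(array([0.54145776, 0.26615724, 0.15477852]), [0.0014415883385043501, 0.0023415399606990174, 0.0036827596809726115])
0.16 0.01280316722559246 [0.55059698 0.26799348 0.16      ]
0.17 0.012392278295860645 [0.54973973 0.26785704 0.17      ]
0.18 0.011981389366128874 [0.54888248 0.2677206  0.18      ]
```

```bash
python3 - <<'E'
from h import *
print(inc([.556,.2684,.17],184.6))
E
```

```text
([0.0438, 0.0029, 0.1389], [-0.01, -0.09, -0.05])
```

>>> {"fn": "servo_tool", "kwargs": {"increments": [[[0.022,0.002,0,0,0,0,-1],[0.044,0.003,0,0,0,0,-1],[0.044,0.003,0.04,0,0,0,-1],[0.044,0.003,0.08,0,0,0,-1],[0.044,0.003,0.11,0,0,0,-1],[0.044,0.003,0.13,0,0,0,-1],[0.044,0.003,0.139,0,0,0,-1],[0.044,0.003,0.139,0,0,0,-1],[0.044,0.003,0.139,0,0,0,-1]]]}}

```text
time_s: 51.75
tool_pos: [0.5569, 0.269, 0.172]
tool_rot: [179.9, 0.1, -175.4]
force: [-0.8, -0.7, 0.3]
grip_width: 0.0002
```

```bash
python3 - <<'E'
from h import *
st()
snap('wrist','w27',scale=1.5);snap('side','d27',(150,60,310,200),5)
E
```

```text
{'time_s': 51.75, 'qpos': [-35.1732, 15.9897, 8.3603, 92.2281, -2.4401, 71.853, 68.2658], 'tool_pos': [0.5569, 0.269, 0.172], 'tool_rot': [179.9381, 0.0889, -175.3583], 'force': [-0.7563, -0.665, 0.2939], 'grip_width': 0.0002}
```

View pics/w27.png

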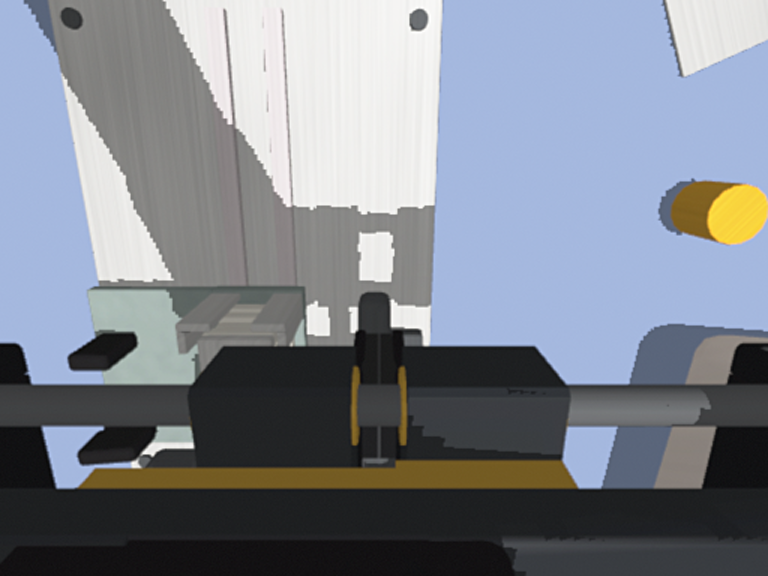

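View pics/d27.png

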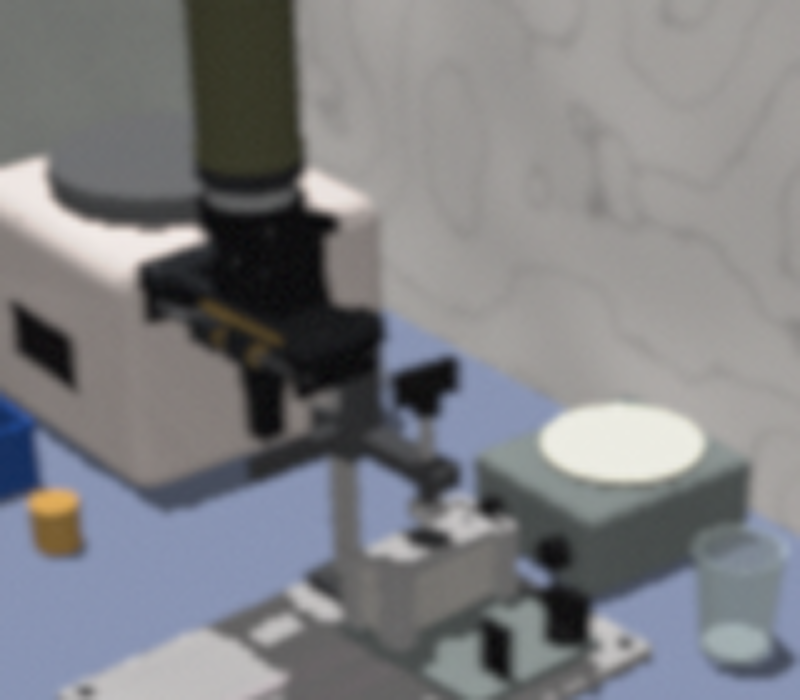

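>>> {"fn": "servo_tool", "kwargs": {"increments": [[[0,0,0.006,0,0,0,-1],[0,0,0.012,0,0,0,-1],[0,0,0.018,0,0,0,-1],[0,0,0.02,0,0,0,-1],[0,0,0.02,0,0,0,-1]]]}}

```text
time_s: 52.35
tool_pos: [0.5568, 0.2691, 0.1517]
tool_rot: [179.9, 0.1, -175.3]
force: [-0.7, -0.3, 4.2]
grip_width: 0.0005
```

>>> {"fn": "servo_tool", "kwargs": {"increments": [[[0,0,0.003,0,0,0,-1],[0,0,0.006,0,0,0,-1],[0,0,0.009,0,0,0,-1],[0,0,0.012,0,0,0,-1],[0,0,0.015,0,0,0,-1],[0,0,0.018,0,0,0,-1],[0,0,0.018,0,0,0,-1]]]}}

```text
time_s: 53.05
tool_pos: [0.5567, 0.2693, 0.1346]
tool_rot: [179.9, 0.1, -175.3]
force: [-1.6, -0.1, 8.0]
grip_width: 0.0006
```

>>> {"fn": "servo_tool", "kwargs": {"increments": [[[0,0,0.0015,0,0,0,-1],[0,0,0.003,0,0,0,-1],[0,0,0.0045,0,0,0,-1],[0,0,0.006,0,0,0,-1],[0,0,0.006,0,0,0,-1]]]}}

```text
time_s: 53.55
tool_pos: [0.5565, 0.2698, 0.1299]
tool_rot: [179.9, 0.1, -175.3]
force: [-4.4, -1.0, 15.0]
grip_width: 0.0002
```

>>> {"fn": "servo_tool", "kwargs": {"increments": [[[0,0,0.001,0,0,0,-1],[0,0,0.002,0,0,0,-1],[0,0,0.002,0,0,0,-1],[0,0,0.002,0,0,0,-1]]]}}

```text
time_s: 53.95
tool_pos: [0.5565, 0.27, 0.1288]
tool_rot: [179.8, 0.1, -175.3]
force: [-6.4, -1.8, 17.9]
grip_width: 0.0006
```

```bash
python3 - <<'E'
from h import *
st()
snap('side','d28',(190,100,270,180),9);snap('scene','s28',(320,150,400,230),8)
E
```

```text
{'time_s': 53.95, 'qpos': [-35.0331, 17.8171, 8.1546, 95.0588, -2.8192, 67.1488, 68.5268], 'tool_pos': [0.5565, 0.27, 0.1288], 'tool_rot': [179.8334, 0.1137, -175.2966], 'force': [-6.4375, -1.7815, 17.9445], 'grip_width': 0.0006}
```

View pics/d28.png

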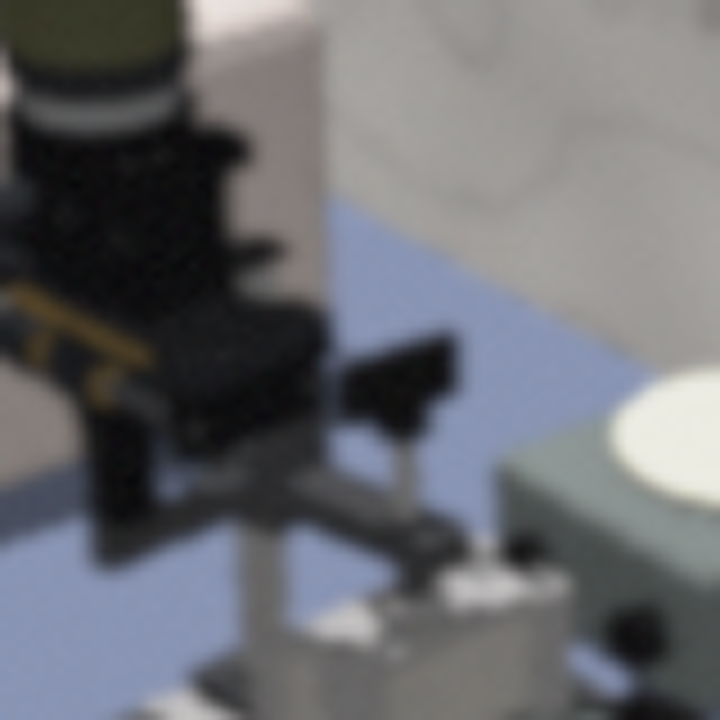

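View pics/s28.png

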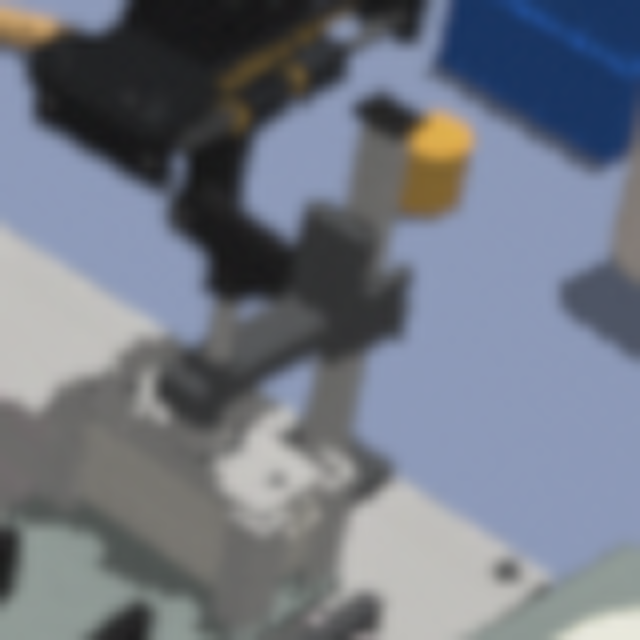

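>>> {"fn": "servo_tool", "kwargs": {"increments": [[[0,0,0.001,0,0,0,-1],[0,0,0.002,0,0,0,-1],[0,0,0.002,0,0,0,-1],[0,0,0.002,0,0,0,-1]]]}}

```text
time_s: 54.45
tool_pos: [0.5564, 0.2701, 0.1275]
tool_rot: [179.8, 0.1, -175.3]
force: [-7.7, -1.3, 21.1]
grip_width: 0.0001
```

>>> {"fn": "servo_tool", "kwargs": {"increments": [[[0,0,0.001,0,0,0,-1],[0,0,0.0015,0,0,0,-1],[0,0,0.0015,0,0,0,-1],[0,0,0.0015,0,0,0,-1]]]}}

```text
time_s: 54.85
tool_pos: [0.5564, 0.2702, 0.1267]
tool_rot: [179.8, 0.1, -175.3]
force: [-10.2, -2.7, 24.8]
grip_width: 0.0005
```

```bash
python3 - <<'E'
from h import *
st()
snap('scene','s29',(320,150,400,230),8)
E
```

```text
{'time_s': 54.85, 'qpos': [-35.0222, 17.9053, 8.1358, 95.1968, -2.8579, 66.8983, 68.5446], 'tool_pos': [0.5564, 0.2702, 0.1267], 'tool_rot': [179.801, 0.1275, -175.2935], 'force': [-10.2467, -2.6594, 24.8045], 'grip_width': 0.0005}
```

View pics/s29.png

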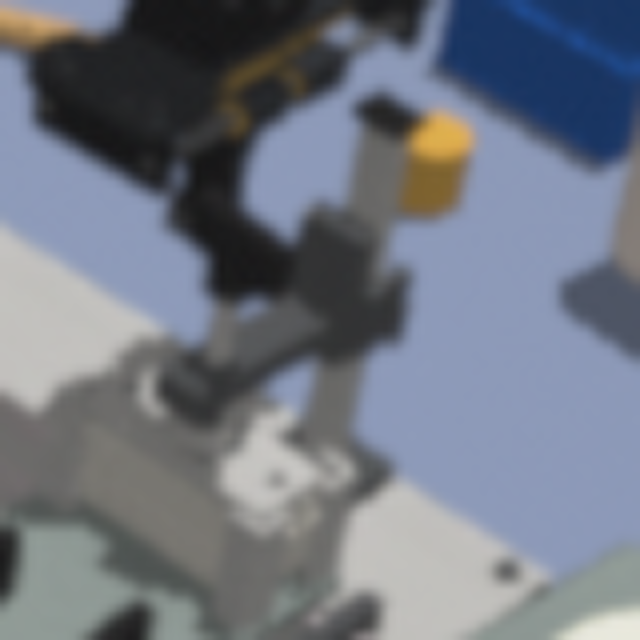

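>>> {"fn": "servo_tool", "kwargs": {"increments": [[[0,0,-0.004,0,0,0,-1],[0,0,-0.008,0,0,0,-1],[0,0,-0.012,0,0,0,-1],[0,0,-0.02,0,0,0,-1],[0,0,-0.05,0,0,0,-1],[0,0,-0.09,0,0,0,-1],[0,0,-0.13,0,0,0,-1],[0,0,-0.17,0,0,0,-1],[0,0,-0.17,0,0,0,-1]]]}}

```text
time_s: 55.8
tool_pos: [0.5588, 0.2697, 0.2982]
tool_rot: [179.7, 0.6, -175.3]
force: [-0.1, -0.0, 1.0]
grip_width: 0.0002
```

```bash
python3 - <<'E'
from h import *
st()
snap('wrist','w30',scale=1.5);snap('side','d30',(190,100,270,180),9);snap('scene','s30',(320,150,400,230),8)
E
```

```text
{'time_s': 55.8, 'qpos': [-35.4301, 12.7864, 8.7653, 81.7403, -1.9803, 84.9932, 67.9356], 'tool_pos': [0.5588, 0.2697, 0.2982], 'tool_rot': [179.7256, 0.5655, -175.3384], 'force': [-0.1159, -0.0171, 0.9668], 'grip_width': 0.0002}
```

View pics/w30.png

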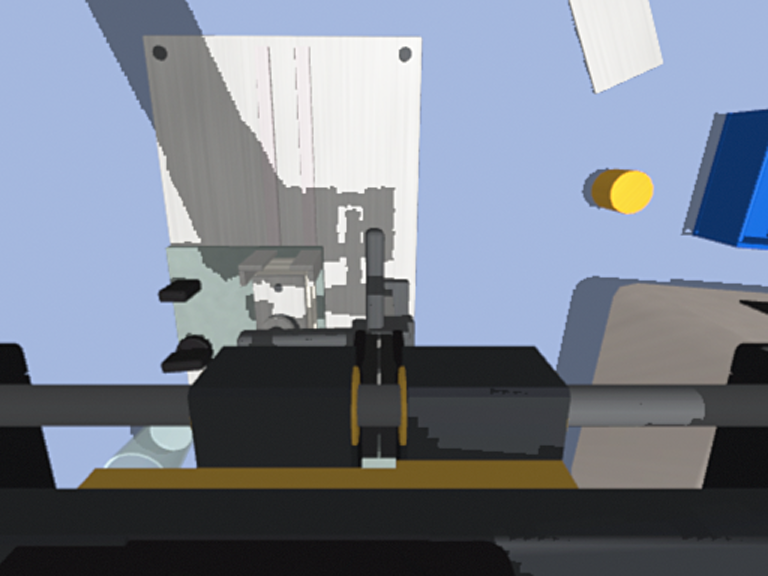

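View pics/d30.png

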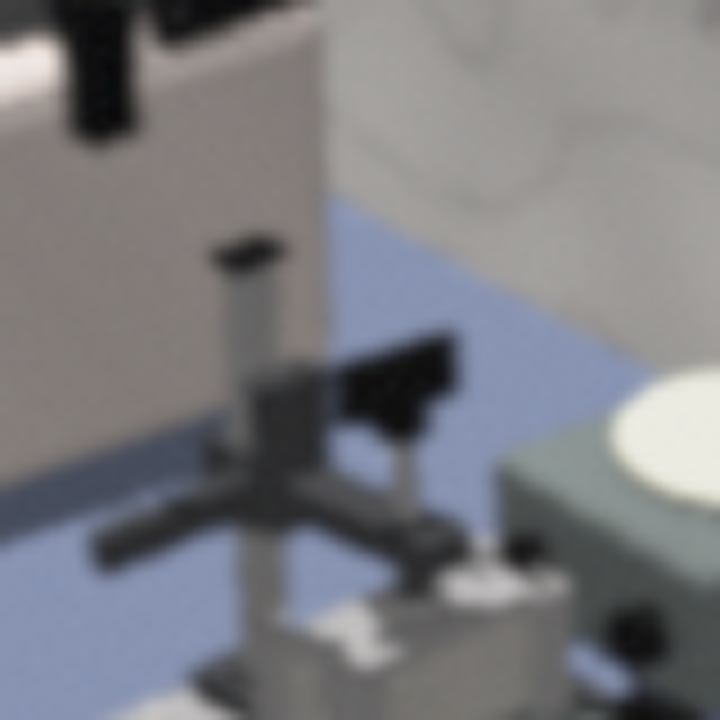

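View pics/s30.png

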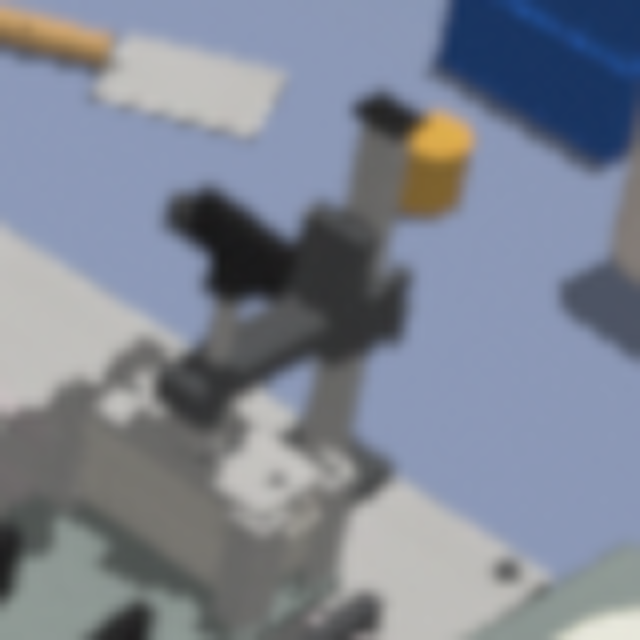

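```bash
python3 - <<'E'
from h import *
print(inc([.655,.19,.31],184.6))
E
```

```text
([-0.0923, -0.0863, -0.0195], [-0.01, -0.06, 0.07])
```

>>> {"fn": "servo_tool", "kwargs": {"increments": [[[0,0,-0.015,0,0,0,-0.2],[-0.03,-0.03,-0.015,0,0,0,0],[-0.06,-0.06,-0.015,0,0,0,0],[-0.092,-0.086,-0.015,0,0,0,0],[-0.092,-0.086,-0.015,0,0,0,0],[-0.092,-0.086,-0.015,0,0,0,0],[-0.092,-0.086,-0.015,0,0,0,0]]]}}

```text
time_s: 56.65
tool_pos: [0.654, 0.1919, 0.306]
tool_rot: [179.9, -0.1, -175.2]
force: [0.2, 1.0, -0.2]
grip_width: 0.0419
```

```bash
python3 - <<'E'
from h import *
st()
snap('wrist','w31',scale=1.5)
f=np.load('pics/w31.npz')['f'][110:230,200:300]
f=np.clip(f.astype(float)*3,0,255).astype(np.uint8)
cv2.imwrite('pics/w31b.png',cv2.resize(f,None,fx=5,fy=5,interpolation=cv2.INTER_CUBIC))
E
```

```text
{'time_s': 56.65, 'qpos': [-27.3514, 21.2261, 12.4593, 70.5455, -4.5698, 88.7568, 79.1669], 'tool_pos': [0.654, 0.1919, 0.306], 'tool_rot': [179.9257, -0.0831, -175.2243], 'force': [0.2475, 1.0447, -0.1719], 'grip_width': 0.0419}
```

View pics/w31.png

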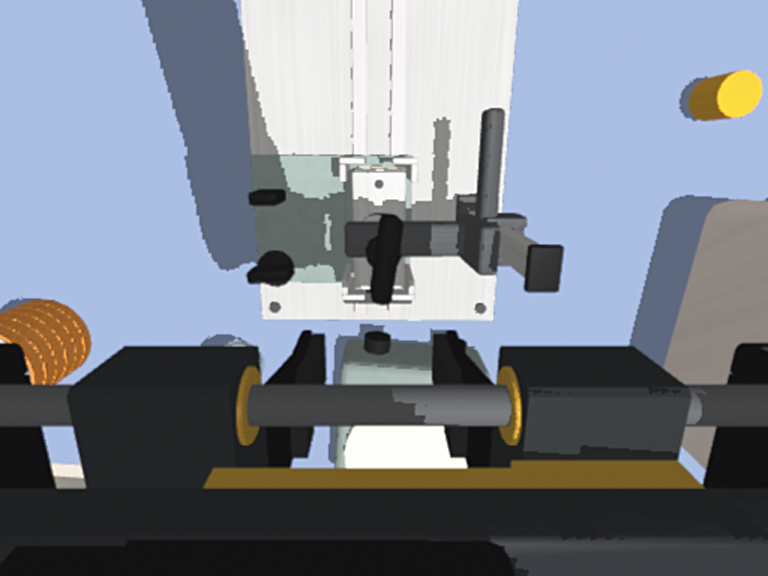

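View pics/w31b.png

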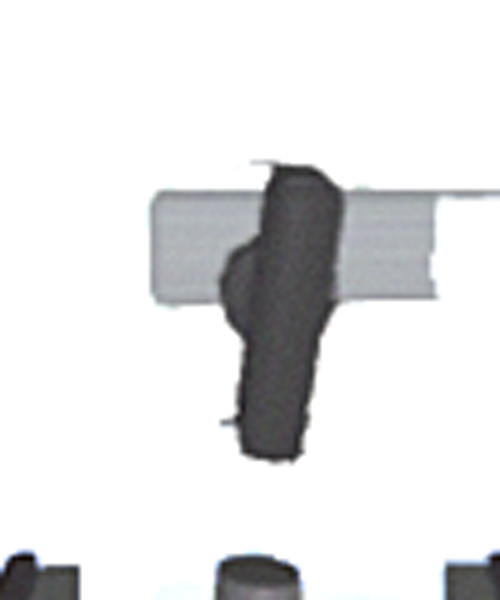

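```bash
python3 - <<'E'
from h import *
print('handle',tri([('side0',(190+398/9,100+385/9)),('scene0',(320+232/8,150+240/8))]))
c=lambda u,v:(u/5+200,v/5+110)
for z in (.215,.222,.23):
    a=atz('w31',c(308,180),z);b=atz('w31',c(272,456),z);print(z,np.round(a,4),np.round(b,4),np.linalg.norm(a-b),(a+b)/2,np.degrees(np.arctan2(*(b-a)[1::-1])))
E
```

```text
handle (array([0.63767543, 0.19168248, 0.195467  ]), [0.002568043897088475, 0.002568043897088331])
0.215 [0.6125 0.1973 0.215 ] [0.6621 0.1954 0.215 ] 0.049644794829750115 [0.63733533 0.19632572 0.215     ] -2.216802847122097
0.222 [0.6116 0.197  0.222 ] [0.6598 0.1951 0.222 ] 0.048276904467123974 [0.63569645 0.19604065 0.222     ] -2.216802847122107
0.23 [0.6105 0.1966 0.23  ] [0.6572 0.1948 0.23  ] 0.046713601195551506 [0.63382345 0.19571485 0.23      ] -2.2168028471221075
```

```bash
python3 - <<'E'
from h import *
print(inc([.637,.196,.265],178))
E
```

```text
([0.0165, 0.0051, 0.0414], [0.08, -0.05, 6.82])
```

>>> {"fn": "servo_tool", "kwargs": {"increments": [[[0.008,0.002,0.02,0,0,3,0],[0.0165,0.005,0.04,0,0,6.8,0],[0.0165,0.005,0.041,0,0,6.8,0],[0.0165,0.005,0.041,0,0,6.8,0],[0.0165,0.005,0.041,0,0,6.8,0]]]}}

```text
time_s: 57.2
tool_pos: [0.6386, 0.1946, 0.267]
tool_rot: [179.9, 0.1, 178.0]
force: [-0.1, 0.1, -0.5]
grip_width: 0.0436
```

```bash
python3 - <<'E'
from h import *
st()
snap('wrist','w32',scale=1.5)
f=np.load('pics/w32.npz')['f'][130:250,200:300]
f=np.clip(f.astype(float)*3,0,255).astype(np.uint8)
cv2.imwrite('pics/w32b.png',cv2.resize(f,None,fx=5,fy=5,interpolation=cv2.INTER_CUBIC))
E
```

```text
{'time_s': 57.2, 'qpos': [-28.9788, 19.5983, 13.0417, 77.0772, -4.3935, 83.6655, 71.785], 'tool_pos': [0.6386, 0.1946, 0.267], 'tool_rot': [179.9291, 0.1296, 177.9792], 'force': [-0.135, 0.1284, -0.5361], 'grip_width': 0.0436}
```

View pics/w32b.png

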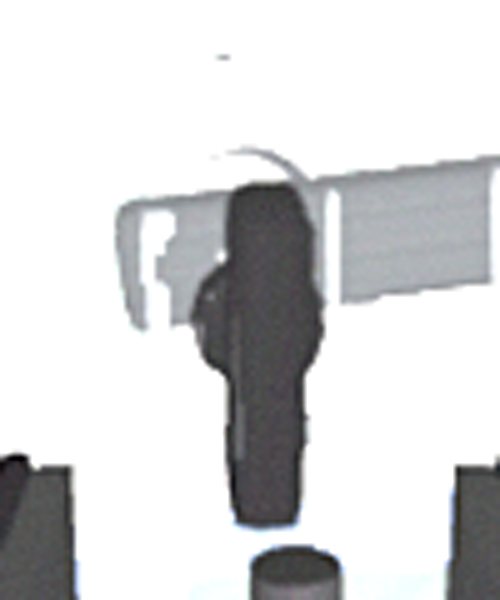

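```bash
python3 - <<'E'
from h import *
a=lambda u,v:(u/5+200,v/5+110)
b=lambda u,v:(u/5+200,v/5+130)
print('far',tri([('w31',a(272,456)),('w32',b(267,524))]))
print('near',tri([('w31',a(300,172)),('w32',b(266,187))]))
for z in (.21,.22):
  p=atz('w32',b(266,187),z);q=atz('w32',b(267,524),z);print(z,p,q,np.linalg.norm(p-q),(p+q)/2)
E
```

```text
far (array([0.66271957, 0.19544237, 0.21326586]), [1.3559891915668538e-05, 1.3559891915607177e-05])
near (array([0.61608619, 0.19717402, 0.17838835]), [6.234699378935642e-05, 6.234699378946819e-05])
0.21 [0.60921822 0.19719992 0.21      ] [0.66424926 0.19542011 0.21      ] 0.055059809096919196 [0.63673374 0.19631001 0.21      ]
0.22 [0.60705461 0.19722576 0.22      ] [0.65958186 0.19552693 0.22      ] 0.052554709656829054 [0.63331823 0.19637635 0.22      ]
```

```bash
python3 - <<'E'
from h import *
print(inc([.637,.1963,.192],178))
E
```

```text
([0.0021, 0.0017, 0.075], [0.07, 0.14, -0.06])
```

>>> {"fn": "servo_tool", "kwargs": {"increments": [[[0.001,0.0015,0.03,0,0,0,0],[0.001,0.0015,0.055,0,0,0,0],[0.001,0.0015,0.07,0,0,0,0],[0.001,0.0015,0.074,0,0,0,0],[0.001,0.0015,0.074,0,0,0,0]]]}}

```text
time_s: 57.75
tool_pos: [0.6374, 0.1956, 0.1917]
tool_rot: [180.0, 0.0, 177.9]
force: [-0.6, 0.9, 0.6]
grip_width: 0.0437
```

>>> {"fn": "servo_tool", "kwargs": {"increments": [[[0,0,0,0,0,0,-0.5],[0,0,0,0,0,0,-1],[0,0,0,0,0,0,-1],[0,0,0,0,0,0,-1],[0,0,0,0,0,0,-1],[0,0,0,0,0,0,-1]]], "squeeze": 30}}

```text
time_s: 58.35
tool_pos: [0.6376, 0.1947, 0.1917]
tool_rot: [-180.0, 0.0, 177.8]
force: [-0.8, -1.9, 2.1]
grip_width: 0.0131
```

>>> {"fn": "servo_tool", "kwargs": {"increments": [[[0,0,0.0001,0,0,7,-1],[0,0,0.0003,0,0,14,-1],[0,0,0.0005,0,0,21,-1],[0,0,0.0007,0,0,28,-1],[0,0,0.0008,0,0,35,-1],[0,0,0.001,0,0,42,-1],[0,0,0.0011,0,0,49,-1],[0,0,0.0013,0,0,56,-1],[0,0,0.0015,0,0,63,-1],[0,0,0.0016,0,0,70,-1],[0,0,0.0016,0,0,70,-1]]]}}

```text
time_s: 59.45
tool_pos: [0.6382, 0.1963, 0.1902]
tool_rot: [179.8, -0.0, 107.9]
force: [3.6, 0.8, -0.1]
grip_width: 0.0128
```

```bash
python3 - <<'E'
from h import *
o=st();print(o['wrist_torque'])
E
```

```text
{'time_s': 59.45, 'qpos': [-37.0979, 22.0971, 23.3726, 83.8962, -8.8744, 75.6509, 4.8011], 'tool_pos': [0.6382, 0.1963, 0.1902], 'tool_rot': [179.8217, -0.0049, 107.8874], 'force': [3.5554, 0.799, -0.1355], 'grip_width': 0.0128}
[-0.08417707 -0.80751346 -0.0463677 ]
```

>>> {"fn": "servo_tool", "kwargs": {"increments": [[[0,0,0.0001,0,0,7,-1],[0,0,0.0003,0,0,14,-1],[0,0,0.0005,0,0,21,-1],[0,0,0.0007,0,0,28,-1],[0,0,0.0008,0,0,35,-1],[0,0,0.001,0,0,42,-1],[0,0,0.0011,0,0,49,-1],[0,0,0.0013,0,0,56,-1],[0,0,0.0015,0,0,63,-1],[0,0,0.0016,0,0,70,-1],[0,0,0.0016,0,0,70,-1]]]}}

```text
time_s: 60.55
tool_pos: [0.6398, 0.1957, 0.1891]
tool_rot: [179.8, -0.3, 37.9]
force: [6.6, 1.1, -1.0]
grip_width: 0.013
```

>>> {"fn": "servo_tool", "kwargs": {"increments": [[[0,0,0.0001,0,0,7,-1],[0,0,0.0003,0,0,14,-1],[0,0,0.0005,0,0,21,-1],[0,0,0.0007,0,0,28,-1],[0,0,0.0008,0,0,35,-1],[0,0,0.001,0,0,42,-1],[0,0,0.0011,0,0,49,-1],[0,0,0.0013,0,0,56,-1],[0,0,0.0015,0,0,63,-1],[0,0,0.0015,0,0,63,-1]]]}}

```text
time_s: 61.55
tool_pos: [0.6392, 0.194, 0.1877]
tool_rot: [-180.0, -0.3, -25.1]
force: [4.9, -2.4, 1.6]
grip_width: 0.0129
```

```bash
python3 - <<'E'
from h import *
o=st();print(o['wrist_torque'])
snap('side','d33',(190,100,270,180),9)
E
```

```text
{'time_s': 61.55, 'qpos': [-53.2939, 26.6188, 46.6674, 84.7117, -19.4127, 76.8095, -120.4608], 'tool_pos': [0.6392, 0.194, 0.1877], 'tool_rot': [-179.9708, -0.285, -25.138], 'force': [4.876, -2.4249, 1.6221], 'grip_width': 0.0129}
[-0.92284197 -0.87725598  0.07719961]
```

View pics/d33.png

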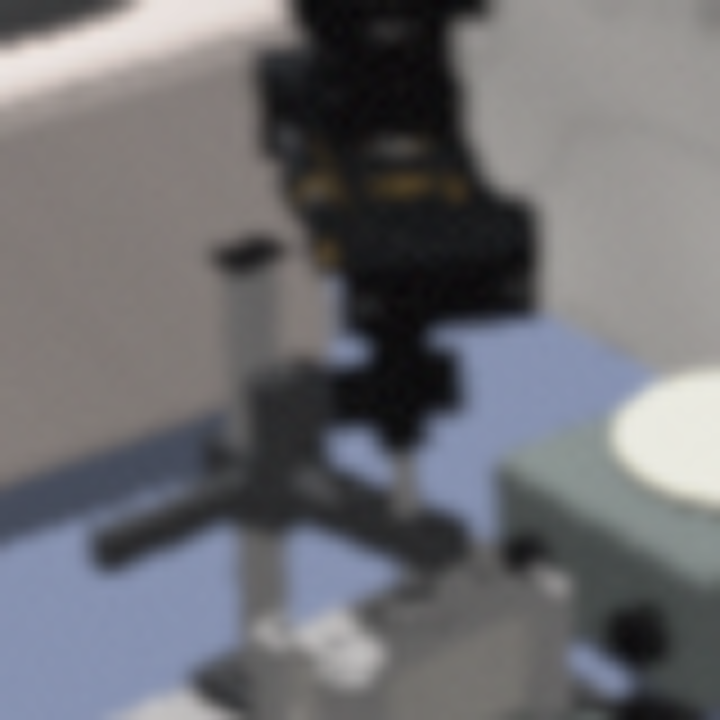

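>>> {"fn": "servo_tool", "kwargs": {"increments": [[[0,0,0.0001,0,0,6,-1],[0,0,0.0003,0,0,12,-1],[0,0,0.0004,0,0,18,-1],[0,0,0.0005,0,0,24,-1],[0,0,0.0005,0,0,25,-1],[0,0,0.0005,0,0,25,-1]]]}}

```text
time_s: 62.2
tool_pos: [0.6386, 0.1938, 0.187]
tool_rot: [-179.9, -0.2, -50.0]
force: [4.9, -3.6, 3.6]
grip_width: 0.0127
```

```bash
python3 - <<'E'
from h import *
o=st();print(o['wrist_torque'])
E
```

```text
{'time_s': 62.2, 'qpos': [-56.3477, 28.2333, 51.5883, 84.8798, -22.1872, 77.4578, -143.3321], 'tool_pos': [0.6386, 0.1938, 0.187], 'tool_rot': [-179.9235, -0.1959, -49.9917], 'force': [4.8562, -3.6393, 3.5863], 'grip_width': 0.0127}
[-1.02365254 -0.7239575   0.15341643]
```

Release gently, rise straight up and check.

>>> {"fn": "servo_tool", "kwargs": {"increments": [[[0,0,0,0,0,0,-0.6],[0,0,0,0,0,0,-0.2],[0,0,0,0,0,0,0],[0,0,0,0,0,0,0],[0,0,-0.02,0,0,0,0],[0,0,-0.05,0,0,0,0],[0,0,-0.09,0,0,0,0],[0,0,-0.12,0,0,0,0],[0,0,-0.12,0,0,0,0]]]}}

```text
time_s: 63.1
tool_pos: [0.6389, 0.1957, 0.3111]
tool_rot: [-179.6, -0.1, -50.1]
force: [-0.1, -1.2, -0.4]
grip_width: 0.0434
```

```bash
python3 - <<'E'
from h import *
st()
snap('side','d34',(170,90,280,190),7);snap('scene','s34',(290,140,400,240),7);snap('wrist','w34',scale=1.5)
E
```

```text
{'time_s': 63.1, 'qpos': [-55.9285, 25.2338, 53.4398, 73.905, -20.1565, 89.9854, -145.494], 'tool_pos': [0.6389, 0.1957, 0.3111], 'tool_rot': [-179.5931, -0.1206, -50.0782], 'force': [-0.0806, -1.1588, -0.4387], 'grip_width': 0.0434}
```

View pics/d34.png

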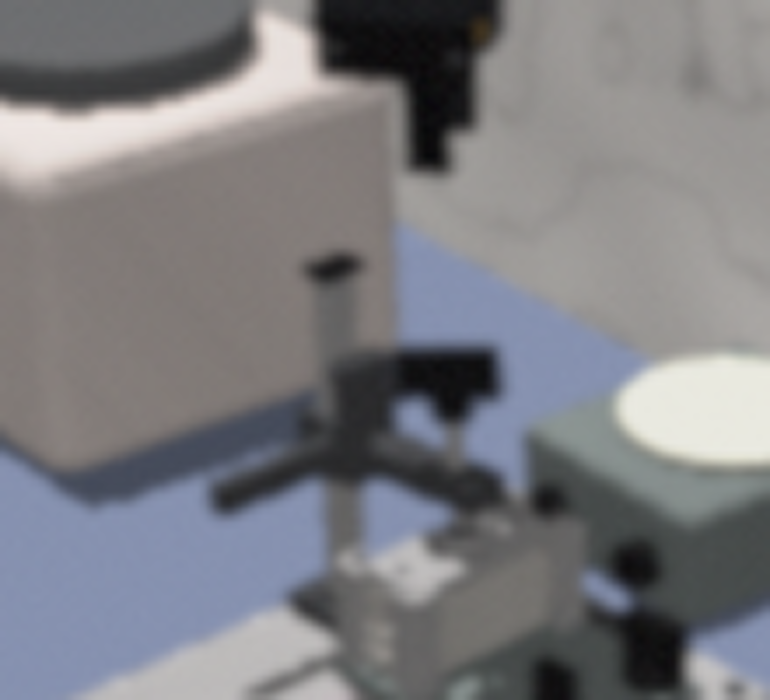

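View pics/s34.png

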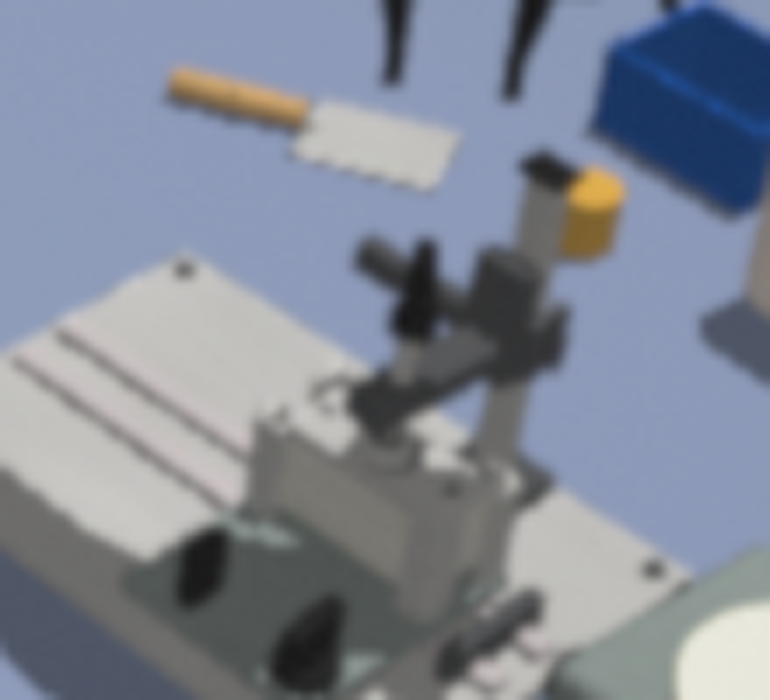

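View pics/w34.png

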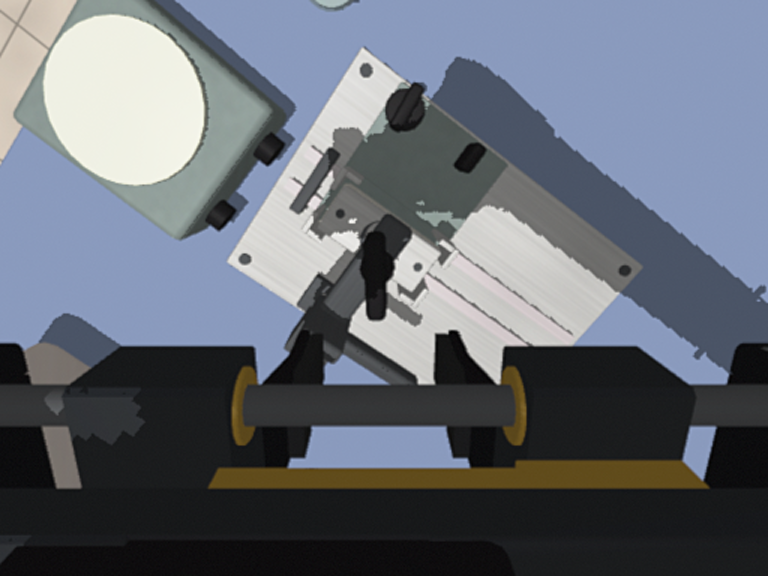

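```bash
python3 - <<'E'
from h import *
ims=[]
for s,y in (('side0',130),('d30',134),('d34',134)):
    f=np.load('pics/'+s+'.npz')['f'][y:y+45,205:255]; ims.append(cv2.resize(np.clip(f.astype(float)*1.6,0,255).astype(np.uint8),None,fx=10,fy=10,interpolation=cv2.INTER_CUBIC)[:, :])
im=np.hstack([cv2.resize(i,(266,240*1)) if 0 else i for i in ims]); im=cv2.resize(im,None,fx=.53,fy=.53)
cv2.imwrite('pics/cmp.png',im); print(im.shape)
ims=[]
for s,y in (('scene0',160),('s30',160),('s34',160)):
    f=np.load('pics/'+s+'.npz')['f'][y:y+50,335:385]; ims.append(cv2.resize(np.clip(f.astype(float)*1.6,0,255).astype(np.uint8),None,fx=5.3,fy=5.3,interpolation=cv2.INTER_CUBIC))
cv2.imwrite('pics/cmp2.png',np.hstack(ims))
E
```

```text
(238, 795, 3)
```

View pics/cmp.png

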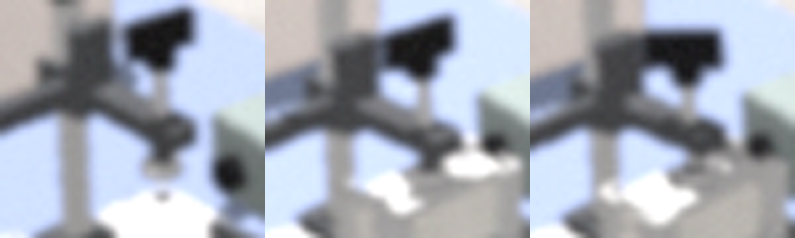

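View pics/cmp2.png

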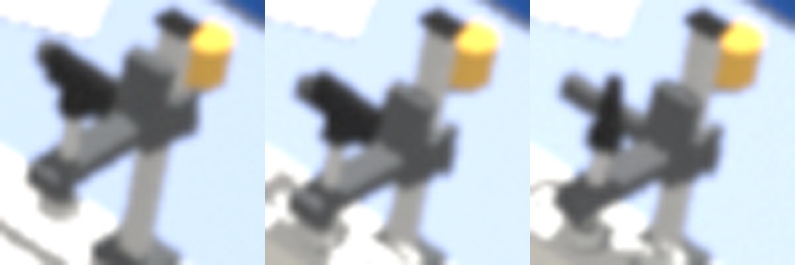

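>>> {"fn": "servo_tool", "kwargs": {"increments": [[[0,0,-0.03,0,0,-8,0],[0.01,0.03,-0.03,0,0,-16,0],[0.02,0.06,-0.03,0,0,-20,0],[0.03,0.09,-0.03,0,0,-20,0],[0.04,0.11,-0.03,0,0,-20,0],[0.04,0.11,-0.03,0,0,-20,0],[0.04,0.11,-0.03,0,0,-20,0],[0.04,0.11,-0.03,0,0,-20,0]]]}}

```text
time_s: 64.05
tool_pos: [0.5782, 0.0963, 0.3351]
tool_rot: [180.0, 0.1, -30.0]
force: [-0.4, -0.1, 0.3]
grip_width: 0.0436
```

```bash
python3 - <<'E'
from h import *
st()
snap('wrist','w35',scale=1.5)
save('w34','w34c',(190,130,290,250),5)
E
```

```text
{'time_s': 64.05, 'qpos': [-56.6783, 11.9074, 53.2753, 83.3991, -9.5389, 89.4973, -123.8903], 'tool_pos': [0.5782, 0.0963, 0.3351], 'tool_rot': [179.9742, 0.073, -29.9852], 'force': [-0.4288, -0.0731, 0.3179], 'grip_width': 0.0436}
```

View pics/w35.png

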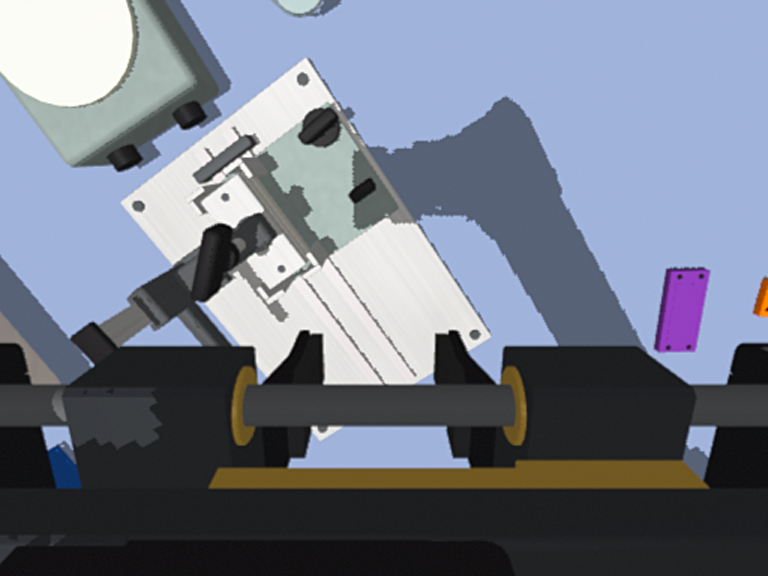

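View pics/w34c.png

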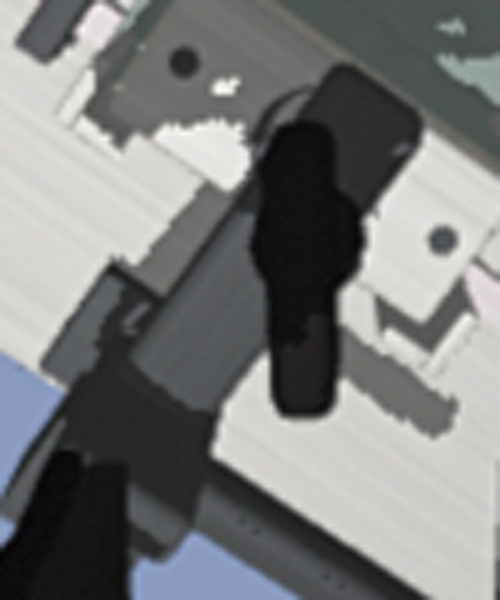

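```bash
python3 - <<'E'
from h import *
save('w35','w35c',(90,120,200,240),5)
E
```

```text
(no output)
```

View pics/w35c.png

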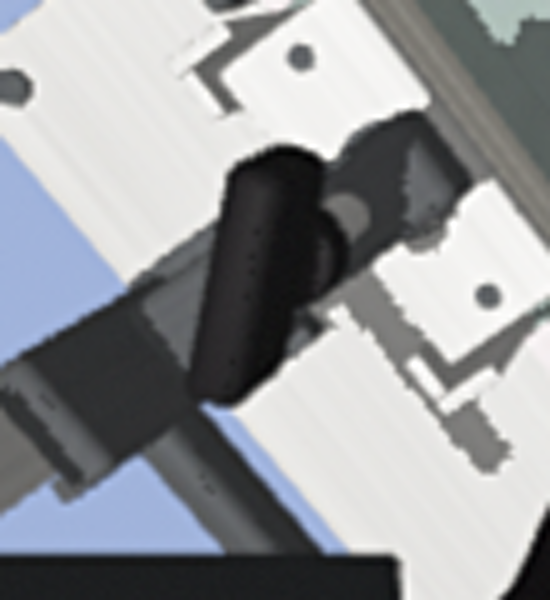

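```bash
python3 - <<'E'
from h import *
a=lambda u,v:(u/5+190,v/5+130)
b=lambda u,v:(u/5+90,v/5+120)
R_={}
for n,p,q in (('J1',(215,408),(190,370)),('J2',(135,365),(143,298)),('E1',(422,125),(470,180)),('E2',(340,65),(418,112)),('dot1',(184,62),(301,57)),('dot2',(443,241),(488,297))):
    r=tri([('w34',a(*p)),('w35',b(*q))]);R_[n]=r[0];print(n,np.round(r[0],4),np.round(r[1],4))
E
```

```text
J1 [0.6271 0.2433 0.1504] [0.0003 0.0003]
J2 [0.6465 0.2514 0.1347] [0.0015 0.0015]
E1 [0.6303 0.166  0.1259] [0.0011 0.0011]
E2 [0.652  0.1688 0.1196] [0.0001 0.0001]
dot1 [0.6801 0.1956 0.0926] [0.0001 0.0001]
dot2 [0.6    0.1886 0.0935] [0.0001 0.0001]
```

```bash
python3 - <<'E'
from h import *
a=lambda u,v:(u/5+190,v/5+130)
b=lambda u,v:(u/5+90,v/5+120)
for n,p,q in (('top far end',(305,415),(222,400)),('near end',(300,125),(275,150)),('mid',(303,270),(250,275))):
    r=tri([('w34',a(*p)),('w35',b(*q))]);print(n,np.round(r[0],4),np.round(r[1],4))
f=np.load('pics/w35.npz')['f'][120:240,90:200];cv2.imwrite('pics/w35d.png',cv2.resize(np.clip(f.astype(float)*3.5,0,255).astype(np.uint8),None,fx=5,fy=5,interpolation=cv2.INTER_CUBIC))
f=np.load('pics/w34.npz')['f'][130:250,190:290];cv2.imwrite('pics/w34d.png',cv2.resize(np.clip(f.astype(float)*3.5,0,255).astype(np.uint8),None,fx=5,fy=5,interpolation=cv2.INTER_CUBIC))
E
```

```text
top far end [0.6203 0.2191 0.1923] [0.0002 0.0002]
near end [0.6584 0.1746 0.1996] [0. 0.]
mid [0.6399 0.1961 0.1954] [0.0001 0.0001]
```

View pics/w35d.png

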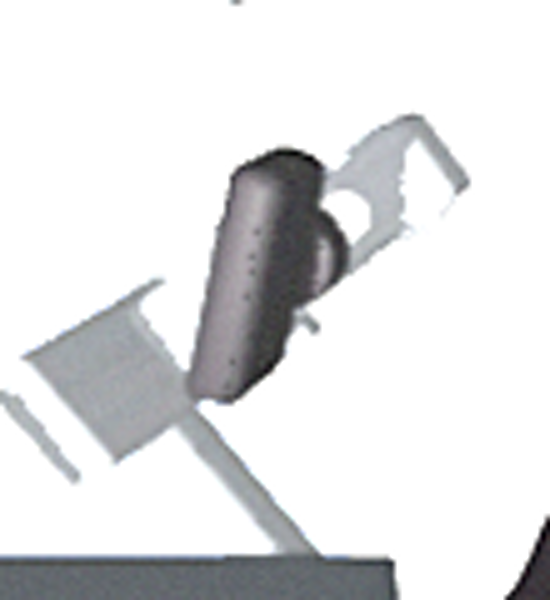

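View pics/w34d.png

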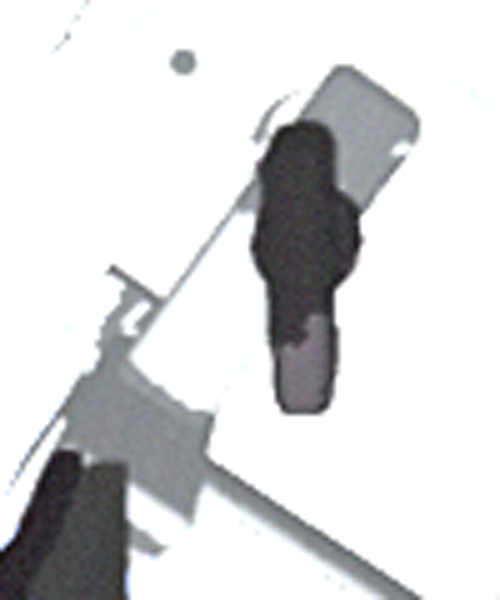

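```bash
python3 - <<'E'
from h import *
snap('scene','s36',scale=1.5)
E
```

```text
(no output)
```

View pics/s36.png

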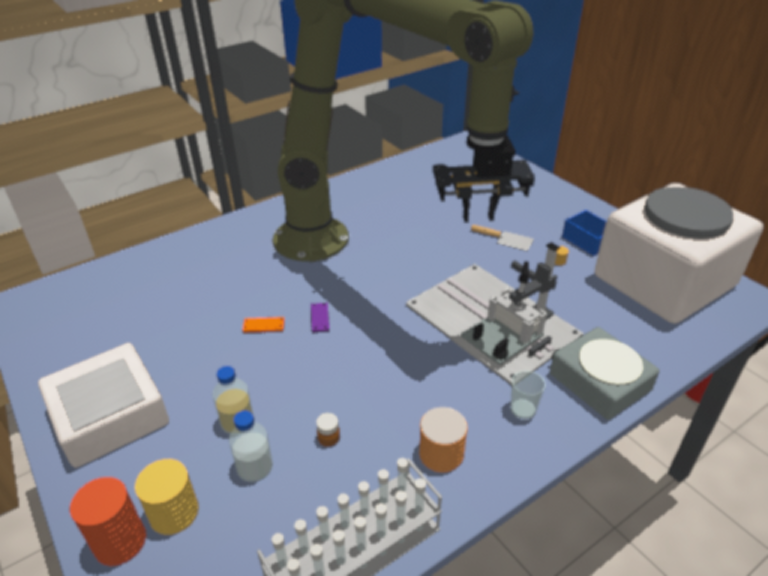

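```bash
python3 - <<'E'
from h import *
st(); print(env.sign_off())
E
```

```text
{'time_s': 64.15, 'qpos': [-56.6798, 11.9197, 53.2962, 83.3683, -9.5066, 89.5035, -123.8904], 'tool_pos': [0.5784, 0.096, 0.3353], 'tool_rot': [179.9483, 0.0314, -29.9989], 'force': [-0.3181, 0.0332, -0.4074], 'grip_width': 0.0437}
the job is handed in; nothing more can be done
None
```

I carried out every step of the task and handed the job in at 64 s; the hand-in gives no verdict. I had no direct readout of the jaw's tilt or the pad's force, so those two rest on indirect evidence.

**What I did:** I stacked the four white cassettes in the nest and laid the steel top plate on them. I turned the lock knob about 57° to free it, slid the carriage in, and turned the knob back about 59°. Then I pressed the jaw down its wing and turned the screw handle about 228° (4.0 rad) clockwise.

**Checks that agreed:**
- **Stack:** each cassette measured within 2.5 mm of the nest's centre when I placed it. At the end, two wrist views put the top plate flat at about 93 mm high.
- **Carriage:** it stopped dead under a 25 N push, and the plate sat within about 2 mm of the screw's axis.
- **Lock:** the knob ended 2° past the angle it started at.
- **Other items:** the bottles, the jar and the purple and orange look-alikes look undisturbed in the last scene picture, and the robot stands clear.

**Checks that failed or were less certain:**
- **Carriage travel:** I measured 164–166 mm where the full stroke is 170 mm. A gap of about 1 cm also shows between the carriage and the stop bar. I took it as fully in because it could be pushed no further.
- **Jaw bite:** the jaw needed about 25 N, above the 10–16 N expected.
- **Tilt:** my attempt to measure the tilt from the arm's corners gave inconsistent heights. The arm's slope in the side pictures and a few millimetres of shift in the handle do suggest it tilted.
- **Clamping force:** I could not measure it; I only inferred it from how far the screw was turned.

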